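# Load, stack and lock a transport frame of measured hubs

### The job

Get the measured hubs ready to leave the measuring bench: stand every steel hub upright in the lower frame's tray, one to a compartment, then set the blue upper frame over them so that all four of its corner posts are fully home in the corner sockets below. Lock the stack: screw the flat-headed hold-down screw down until its cross hole is level and in line with the holes of the upper frame's fork, and push the lock pin through fork and screw until its tab is against the fork. Put the upper frame down, do not drop it, and leave the other things on the bench where they are.

Things in the scene. Friction and masses are not known exactly. Their poses are not given: they have to be found in the camera images.
- base: Lower frame, fixed to the bench: plate 145 x 214 x 6 mm, origin under its centre; x along its short side, y along its long side, z up. Four upright square socket tubes at x = +-60, y = +-95 mm, 25 mm outside, 19 mm inside, open rims 34 mm above the bench. The hold-down screw stands at x = 0, y = -145 mm in a bush (32 mm across, top at 36 mm) on a block at the -y end.
- tray (a point): Middle of the tray floor of the lower frame, 6 mm above the bench, axes as the base's. Tray 132 mm in x, 154 mm in y, walls 14 mm high; 12 mm high, 3 mm thick dividers make six compartments, 2 in x by 3 in y, each about 64 x 49 mm, centres at x = +-33, y = -51, 0, +51 mm.
- frame_handle (a point): Middle of the carrying handle of the blue upper frame (about 0.6 kg, balanced about the handle): black bar 14 mm wide (x), 14 mm high, 116 mm long (y), 34 mm or more free beneath it. 119 mm above the feet; 131 mm above the bench when seated. x along the frame's short side, y along its long side, fork at the -y end, z up: as the base's axes when seated.
- frame_foot (a point): Point between the upper frame's feet, on the level of their tips. Four posts at x = +-60, y = +-95 mm from it: 25 mm square tubes, tops at 80 mm, with spigots below them, 14 mm square, 22 mm long with tapered tips, that enter the base's sockets until the tubes sit on the rims; this point is then 12 mm above the bench, over the base's origin.
- frame_fork (a point): Middle of the fork at the upper frame's -y end, 145 mm from and 47 mm below the handle's middle: two upright plates normal to x, 6 mm thick, 28 mm high, 40 mm apart (outer faces at x = +-26 mm), open between above, below and at the end so that they pass down over the screw's head; a 14 mm hole in each on the line along x through this point. 84 mm above the bench when seated.
- screw (a joint): Angle of the hold-down screw (rad). At 0 its cross hole is level and in line with a seated fork's holes. It starts backed off, over a turn positive. Clockwise from above reduces the value and lowers it (10 mm a turn); half a turn from 0 the hole points right but is 5 mm too high or low. Turns with about 0.06 N m and stays where left; no stop near 0.
- screw_head (a point): Point on the screw's axis in its flat head, where it is gripped to turn: bar 14 mm thick along this point's x, 28 mm wide along y, rounded top 30 mm above the point, clear of the seated fork from 32 mm below it. 130 mm above the bench at joint value 0. Turns with the screw; its x lies along the base's x at value 0. When backed off it stands up to 15 mm higher.
- screw_hole (a point): Centre of the screw's 14 mm round cross hole, along this point's x through the 14 mm thick bar; 46 mm below screw_head, 84 mm above the bench at joint value 0.
- pin_tab (a point): Centre of the flat tab of the lock pin (60 g) lying on the bench: tab 26 mm long (x), 22 mm wide (y), 10 mm thick (z). From its +x end, 13 mm from this point, a 10 mm round shank runs 64 mm along x, tapered over the last 6 mm. Tab and shank axis lie level, 5 mm above the bench. The pin may go in from either side (-x or +x of the base).
- pin_tip (a point): End of the lock pin's shank, 77 mm from pin_tab along its x.
- hub1_mid (a point): Steel hub standing on its flange (three to five of the five hubs are present): flange 38 mm across, 12 mm high, with a 24 mm round boss on it up to 38 mm; 0.16 kg. Point on its axis half-way up, 19 mm above its underside; z along its axis.
- hub2_mid (a point): Steel hub standing on its flange (three to five of the five hubs are present): flange 38 mm across, 12 mm high, with a 24 mm round boss on it up to 38 mm; 0.16 kg. Point on its axis half-way up, 19 mm above its underside; z along its axis.
- hub3_mid (a point): Steel hub standing on its flange (three to five of the five hubs are present): flange 38 mm across, 12 mm high, with a 24 mm round boss on it up to 38 mm; 0.16 kg. Point on its axis half-way up, 19 mm above its underside; z along its axis.
- hub4_mid (a point): Steel hub standing on its flange (three to five of the five hubs are present): flange 38 mm across, 12 mm high, with a 24 mm round boss on it up to 38 mm; 0.16 kg. Point on its axis half-way up, 19 mm above its underside; z along its axis.
- hub5_mid (a point): Steel hub standing on its flange (three to five of the five hubs are present): flange 38 mm across, 12 mm high, with a 24 mm round boss on it up to 38 mm; 0.16 kg. Point on its axis half-way up, 19 mm above its underside; z along its axis.
- caliper: Bystander: digital caliper lying on the bench, 200 mm long along its y. Leave it.
- v_block: Bystander: V-block, 35 x 58 x 38 mm, origin in the middle of its underside. Leave it.
- cup: Bystander: black cup of pens, 72 mm across, pens up to 170 mm high. Leave it.
- ring_gauge: Bystander: ring gauge 64 mm across, 20 mm high. Leave it.
There are look-alikes about, which are no part of the job. What is shaped like the part that bears hub1_mid but orange or yellow is not meant.

How it is judged:
On the way, in this order (a step that is already met when the one before it is completed fails the run):
1. every hub present stands upright in the tray, one to a compartment (x of hub1_mid in the frame of base between -0.055 and 0.055 m and y of hub1_mid in the frame of base between -0.065 and 0.065 m and z of hub1_mid in the frame of base between 0.022 and 0.028 m and angle between each of hub1_mid, hub2_mid, hub3_mid, hub4_mid, hub5_mid's own z axis and vertical below 0.1 rad and x of hub2_mid in the frame of base between -0.055 and 0.055 m and y of hub2_mid in the frame of base between -0.065 and 0.065 m and z of hub2_mid in the frame of base between 0.022 and 0.028 m and x of hub3_mid in the frame of base between -0.055 and 0.055 m and y of hub3_mid in the frame of base between -0.065 and 0.065 m and z of hub3_mid in the frame of base between 0.022 and 0.028 m and x of hub4_mid in the frame of base between -0.055 and 0.055 m and y of hub4_mid in the frame of base between -0.065 and 0.065 m and z of hub4_mid in the frame of base between 0.022 and 0.028 m and x of hub5_mid in the frame of base between -0.055 and 0.055 m and y of hub5_mid in the frame of base between -0.065 and 0.065 m and z of hub5_mid in the frame of base between 0.022 and 0.028 m), for 0.3 s.
2. the upper frame sits with its four posts fully home in the sockets, over the loaded hubs (all of step 1 and x of frame_handle in the frame of base between -0.005 and 0.005 m and y of frame_handle in the frame of base between -0.005 and 0.005 m and z of frame_handle in the frame of base between 0.128 and 0.134 m and angle between frame_handle's own z axis and vertical below 0.04 rad and x of frame_fork in the frame of base between -0.007 and 0.007 m and y of frame_fork in the frame of base between -0.152 and -0.138 m), for 0.3 s.
At the end, for the whole second after the job is handed in: Hubs on the tray floor (3 mm), upright (0.1 rad), one to a compartment; upper frame home in all four sockets (height 3 mm, place 5 mm, level 0.04 rad); screw within 0.35 rad of lined up; pin through both fork plates and screw, tab against the fork (6 mm); all at rest (all of step 2 and value of joint screw between -0.35 and 0.35 rad and ((x of pin_tip in the frame of base between 0.032 and 0.044 m and x of pin_tab in the frame of base between -0.045 and -0.033 m) or (x of pin_tip in the frame of base between -0.044 and -0.032 m and x of pin_tab in the frame of base between 0.033 and 0.045 m)) and y of pin_tip in the frame of base between -0.151 and -0.139 m and z of pin_tip in the frame of base between 0.078 and 0.09 m and linear speed of each of hub1, hub2, hub3, hub4, hub5, frame, pin below 0.02 m/s); the robot touches nothing.
It fails at once if the upper frame is dropped on the lower frame (contact force between frame and base above 150 N).
It fails at once if the upper frame strikes a hub hard (contact force between frame and hub1 above 40 N or contact force between frame and hub2 above 40 N or contact force between frame and hub3 above 40 N or contact force between frame and hub4 above 40 N or contact force between frame and hub5 above 40 N).
It fails at once if a bystander is knocked over or shoved more than 5 cm (distance of any of caliper, v_block, cup, ring_gauge from where it was at the start of the episode above 0.05 m).
Of hub1, hub2, hub3, hub4, hub5 only 3 to 5 are there at a start; the rules pass over those that are not, and their reading is None.
At some moment in a run one of hub1, hub2, hub3, hub4, hub5, pin may be knocked a few centimetres aside while the robot is not near it.
It also fails if it takes over 210 s, if anything falls off the work surface, if the arm or the gripper's body presses on something with over 40 N, if the wrist force passes 120 N, or if a joint passes its speed limit or range.

### The arm

A 6-joint arm with a two-finger parallel gripper is mounted at the origin on the work surface. World frame = base frame: x ahead of the robot, y to its left, z up, the work surface at z = 0. Lengths are in m, angles in rad, forces in N, time in s.
With the tool pointing down it reaches from about 0.3 to 0.875 m from the base axis. Payload 6.4 kg.
Tool frame: the origin (TCP) lies on the centre line of the jaws, within the pads' length; the fingertips stand 19 mm ahead of it and the grasp point (between the pads) is the TCP (finger_overhang is the z of the fingertips in the tool frame, in m); z points along the fingers, y is the line along which they close (so a half turn about z gives the same grasp; the last joint's range is limited). The gripper opens to 88 mm and grips with 3 to 60 N. Pads are 18 mm wide; open, the fingers measure 123 mm over their backs; the gripper's body (75 mm by 187 mm) begins 45 mm behind the grasp point.
Start: joints at [-1.32, 0.181, 1.607, -0, 1.354, -0.206], TCP at [0.254, -0.516, 0.22] pointing down, gripper open.
Joint ranges: [-2.99, 2.99], [-0.89, 2.07], [0.3, 2.58], [-1.14, 4.28], [0, 2.63], [-3.12, 3.12]. Speed limits (rad/s): [2.57, 2.57, 3.01, 3.14, 3.14, 3.14].

### API

Orientations are given as a 3x3 rotation matrix whose columns are the frame's x, y, z axes.
In Python, from workcell import observe, grab_frame, calibration, finish_job, finger_overhang gives the robot as it stands. The module is installed in compiled form; this text tells all that it offers.
- The arm moves only by the tool apply_moves, never from a script. Its argument "rows" is a list of rows, each an object of numbers: "x", "y", "z": the shift along the tool's x, y, z in mm; "rx", "ry", "rz": the turn, a rotation vector about the tool's x, y, z in degrees; "fingers": the finger opening in mm, from 0 to 88.1. In form: [{"x": .., "y": .., "z": .., "rx": .., "ry": .., "rz": .., "fingers": ..}, ...]. A call has 1 to 5 rows; each row is the pose to reach, as a shift and turn from the pose commanded when the call began, along the tool's axes at that moment; what a row does not reach only later rows make up. A row lasts 1/12 s, in which the tool goes at most 41.7 mm and 7.16 degrees, less where a joint would pass 70% of its speed; a pose out of reach is approached as far as the arm can. A call with a gripper value outside its range is refused whole. The fingers move at their own pace and stop on an object; the grip force is fixed at half the most. Time passes only in rows, so rows that repeat a pose let the fingers close. It gives the time, the measured TCP pose, the force, the opening and the grip force at its end, in the units of the state.
- observe(): the state, without advancing time (a new reading comes with each control period).
- grab_frame(name): name is "scene" or "top" or "wrist"; returns (picture, depth): 384x512x3 uint8, red, green, blue; 384x512 float32, m along the optical axis (not along the pixel's ray), 0 where there is no reading.
- calibration(name): a dict with "mtx" (3x3 intrinsics, pixels), "extrinsics" (4x4, takes a point from world to camera coordinates). Camera axes: x right, y down, z forward; pixel columns grow to the right and rows downward; lengths in m; the calibration is good to about 2 mm. A picture is of the moment at which its call begins: read the wrist's pose just before it. calibration takes no time and is no camera call; for the wrist camera it gives the pose at the moment of the call.
- finish_job(): hands the job in; it is judged then, once.
The state is a dict: "time": time; "qpos": joint angles; "joint_vel": joint speeds; "joint_efforts": joint torques, N m; "tool_pos": TCP position; "orientation": TCP orientation; "force": force on the tool from outside, world axes, zero at the start; "ft_torque": the same for the moment, N m; "finger_gap": finger opening in m; "finger_force": force on a finger pad.
Only numpy, scipy, OpenCV 4.12 (cv2) and the standard library are available. Lean on these libraries where they do the work, as an engineer would, in place of code of your own. Each camera call takes 0.05 s, during which the arm holds its last target. There are 200 camera calls.

## Working session

There is one attempt and no reset: what is moved stays moved. The work goes in short steps, Python scripts to look and compute and a tool call to move; the robot and the scene stay as the last step left them, time stands still between calls to the robot, and variables do not carry over. Pictures are saved under pics/ and viewed, at most 14 in all, crops included, and the job is handed in when it is done.

Besides the shell and the picture viewer there is one more tool, called after ">>>" as name([rows], argument=value, ...), one row to a line, values as JSON. apply_moves: Moves the arm, as the interface text tells. Its arguments: {"type":"object","properties":{"rows":{"type":"array"}},"required":["rows"]}

```bash
mkdir -p pics; cat > h.py <<'E'
import numpy as np, cv2
from workcell import observe, grab_frame, calibration, finish_job, finger_overhang
def save(n,im,s=1.5): cv2.imwrite('pics/'+n,cv2.cvtColor(cv2.resize(im,None,fx=s,fy=s),cv2.COLOR_RGB2BGR))
def ray(cal,uv,z):
    K=np.array(cal['mtx']);E=np.array(cal['extrinsics']);R=E[:3,:3];t=E[:3,3]
    c=-R.T@t;d=R.T@np.linalg.inv(K)@np.array([uv[0],uv[1],1.]);return c+d*(z-c[2])/d[2]
def cloud(cal,dep):
    K=np.array(cal['mtx']);E=np.array(cal['extrinsics']);h,w=dep.shape
    u,v=np.meshgrid(np.arange(w),np.arange(h));p=np.stack([(u-K[0,2])/K[0,0]*dep,(v-K[1,2])/K[1,1]*dep,dep],-1)
    return (p-E[:3,3])@E[:3,:3]
def tool(p,s=None):
    s=s or observe();return np.array(s['orientation']).T@(np.array(p)-np.array(s['tool_pos']))*1000
E
python3 - <<'E'
from h import *
for n in('top','scene'):
    c=calibration(n);im,d=grab_frame(n);save(n+'0.png',im);np.savez(n+'0.npz',im=im,d=d,**c)
    print(n,np.round(np.linalg.inv(c['extrinsics']),3),c['mtx'])
s=observe();print(np.round(s['orientation'],3),finger_overhang)
E
```

```text
top [[-0.009 -0.984  0.18   0.347]
 [-1.     0.01   0.004 -0.06 ]
 [-0.006 -0.18  -0.984  1.296]
 [ 0.     0.     0.     1.   ]] [[363.80358043   0.         253.82115603]
 [  0.         363.80358043 188.25091575]
 [  0.           0.           1.        ]]
scene [[ 3.910e-01  6.760e-01 -6.250e-01  1.154e+00]
 [ 9.210e-01 -2.860e-01  2.660e-01 -3.040e-01]
 [ 1.000e-03 -6.790e-01 -7.340e-01  7.610e-01]
 [ 0.000e+00  0.000e+00  0.000e+00  1.000e+00]] [[348.22245852   0.         258.86215252]
 [  0.         348.22245852 186.42155634]
 [  0.           0.           1.        ]]
[[ 0.897  0.441 -0.   ]
 [ 0.441 -0.897  0.002]
 [ 0.    -0.002 -1.   ]] 0.019
```

View pics/top0.png

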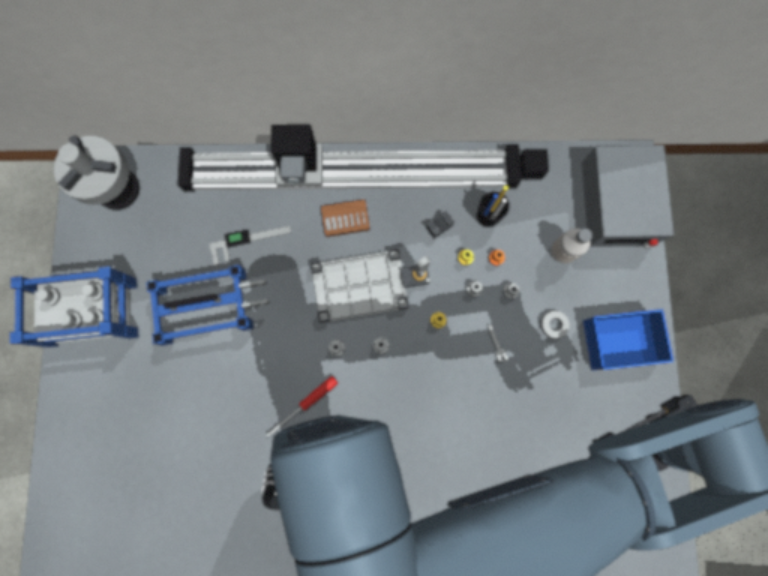

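View pics/scene0.png

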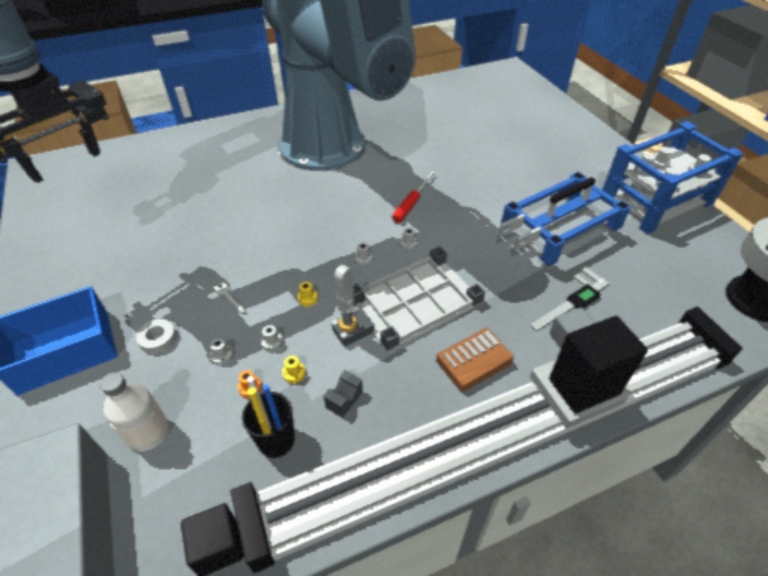

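The top view shows four grey hubs at about (475,287), (512,289), (337,347) and (380,345), with yellow/orange look-alikes at (466,256), (497,257) and (438,320). The base is at (360,285), the screw at (420,272) and the upper frame at (200,303). What looks like the pin is at (500,342). The stack at the far left is a look-alike and not part of the job. I'll check this with one enlarged crop and measure.

```bash
python3 - <<'E'
from h import *
t=np.load('top0.npz');s=np.load('scene0.npz')
a=cv2.resize(t['im'][150:250,200:390],(760,400),interpolation=cv2.INTER_CUBIC)
save('crop1.png',a,1)
P=cloud(t,t['d'])
def blobs(m,nm,mn=8):
    n,l,st,c=cv2.connectedComponentsWithStats(m.astype(np.uint8))
    for i in range(1,n):
        if st[i,4]>=mn: print(nm,st[i],np.round(c[i],1),np.round(np.median(P[l==i],0),3),'zmax',P[l==i][:,2].max().round(3))
Z=P[...,2]
roi=np.zeros(Z.shape,bool);roi[140:265,195:400]=1
blobs(roi&(Z>.025)&(Z<.06),'hubs')
blobs(roi&(Z>.004)&(Z<.015),'low',15)
hsv=cv2.cvtColor(t['im'],cv2.COLOR_RGB2HSV)
blobs((hsv[...,0]>100)&(hsv[...,0]<125)&(hsv[...,1]>120)&(Z>.03)&(Z<.2),'blue',20)
x=slice(170,245),slice(95,175)
b=(Z>.06)&(Z<.2);b[:, :95]=0;b[:,175:]=0
blobs(b,'frame',10)
E
```

```text
hubs [214 140  32  17 298] [228.7 147.1] [0.732 0.037 0.028] zmax 0.036
hubs [292 141  11  11  68] [296.8 145.9] [ 0.732 -0.212  0.036] zmax 0.043
hubs [318 140  14  11  37] [322.8 146.9] [ 0.721 -0.299  0.042] zmax 0.059
hubs [322 140   4   4   9] [323.4 141.2] [ 0.745 -0.306  0.042] zmax 0.059
hubs [333 140   3   5  12] [333.9 141.8] [ 0.745 -0.345  0.034] zmax 0.057
hubs [392 140   8  24  93] [394.8 151.6] [ 0.704 -0.558  0.041] zmax 0.06
hubs [284 147  11  11  61] [288.5 151.8] [ 0.711 -0.182  0.036] zmax 0.043
hubs [368 158  15  17  67] [372.7 168.4] [ 0.64  -0.472  0.042] zmax 0.06
hubs [259 165   8   8  28] [262.5 168.5] [ 0.651 -0.087  0.032] zmax 0.037
hubs [308 167   7   7  39] [310.9 169.9] [ 0.642 -0.258  0.037] zmax 0.042
hubs [329 167   7   7  39] [331.9 170.1] [ 0.641 -0.333  0.036] zmax 0.041
hubs [206 174   8   8  27] [209.4 177.3] [0.62  0.104 0.032] zmax 0.037
hubs [275 180  11   9  41] [279.5 184.3] [ 0.591 -0.144  0.035] zmax 0.049
hubs [314 188   7   7  39] [316.9 191.1] [ 0.566 -0.277  0.038] zmax 0.042
hubs [338 190   8   7  40] [341.6 192.8] [ 0.558 -0.363  0
[... 1099 characters left out ...]
 -0.325  0.008] zmax 0.015
low [248 225  11  11  52] [253.3 230.2] [ 0.432 -0.053  0.01 ] zmax 0.015
low [219 227  11  11  46] [224.2 232.6] [0.424 0.048 0.01 ] zmax 0.015
low [393 236   3  11  15] [393.7 241.1] [ 0.391 -0.542  0.01 ] zmax 0.013
blue [323 129   9  14  33] [326.8 134.8] [ 0.747 -0.306  0.084] zmax 0.151
blue [ 99 177  69  52 956] [131.7 202.4] [0.524 0.359 0.077] zmax 0.131
blue [   7  178   82   51 1152] [ 49.8 203.2] [0.525 0.576 0.13 ] zmax 0.143
blue [392 207  56  39 561] [420.7 225. ] [ 0.444 -0.634  0.06 ] zmax 0.076
frame [  95    0   80   18 1308] [133.9   7.7] [1.242 0.379 0.107] zmax 0.156
frame [  97  177   78   53 1448] [132.7 202.2] [0.525 0.352 0.078] zmax 0.131
```

View pics/crop1.png

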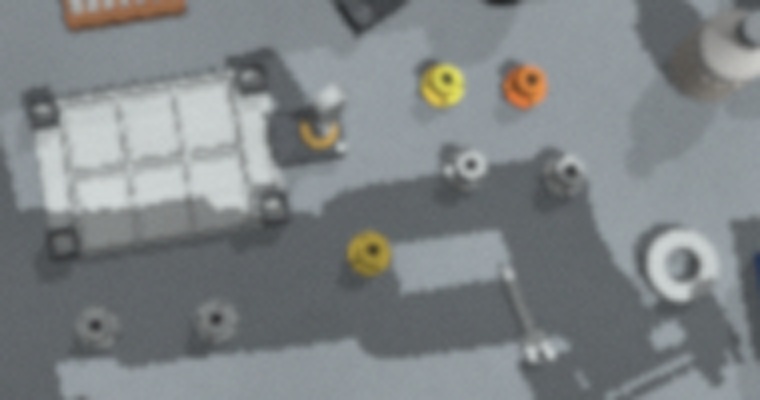

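Four grey hubs are confirmed at crop pixels (467,165), (563,172), (97,325) and (216,320). The yellow and orange ones are rejected by colour. The pin's tip is at (506,268) and its tab at (540,350), giving a length of about 78 mm, which fits. Next I'll compute the base, hub and frame poses.

```bash
python3 - <<'E'
from h import *
t=np.load('top0.npz');P=cloud(t,t['d'])
q=[(209.4,177.3),(262.5,168.5),(214.4,210.2),(268.2,201.4)]  # base (+x+y),(+x-y),(-x+y),(-x-y)
S=np.array([ray(t,u,.034) for u in q]);M=np.array([[60,95],[60,-95],[-60,95],[-60,-95]])/1e3
A=np.c_[M,np.zeros(4)];from scipy.spatial.transform import Rotation as Ro
c=S.mean(0);R,r=Ro.align_vectors(S-c,A);print('base',c.round(4),np.degrees(R.as_rotvec()[2]).round(2),'resid',r)
print((S-c-R.apply(A)).round(4))
for u in [(316.9,191.1),(341.6,192.8),(253.2,229.7),(223.2,231.2)]: print('hub',ray(t,u,.036).round(4))
print('pin',ray(t,(200+540/4,150+350/4),.009).round(4),ray(t,(200+506/4,150+268/4),.005).round(4))
im=t['im'];Z=P[...,2];m=np.zeros(Z.shape,bool);m[185:215,100:165]=1
b=m&(im.max(2)<70)&(Z>.1)
p=P[b];print('handle',b.sum(),p.mean(0).round(4),np.median(p[:,2]));u,s,v=np.linalg.svd(p[:,:2]-p[:,:2].mean(0),full_matrices=False);print(v[0],s,np.ptp((p[:,:2]-p[:,:2].mean(0))@v[0]))
vv,uu=np.nonzero(b);print(uu.mean(),vv.mean(),ray(t,(uu.mean(),vv.mean()),.125).round(4))
E
```

```text
base [ 0.5757 -0.0015  0.034 ] 8.95 resid 0.0011587436457299834
[[-0.0005  0.0006  0.    ]
 [ 0.0001 -0.0006  0.    ]
 [ 0.0004  0.0003  0.    ]
 [ 0.     -0.0003  0.    ]]
hub [ 0.5658 -0.2766  0.036 ]
hub [ 0.5589 -0.363   0.036 ]
hub [ 0.4328 -0.0516  0.036 ]
hub [0.4287 0.0519 0.036 ]
pin [ 0.4047 -0.338   0.009 ] [ 0.4774 -0.3123  0.005 ]
handle 126 [0.5258 0.3556 0.1341] 0.1253879211287609
[0.17993984 0.98367762] [0.56426235 0.16878347] 0.49869135646549345
126.84920634920636 200.0 [0.5271 0.3589 0.125 ]
```

```bash
cat >> h.py <<'E'
from scipy.spatial.transform import Rotation as Ro
B0=np.array([.5757,-.0015,0]);BY=8.95
def bp(x,y,z): return B0+Ro.from_euler('z',BY,degrees=True).apply([x/1e3,y/1e3,z/1e3])
def down(yaw,tilt=0): # tool x at yaw, z down; tilt about tool y
    return Ro.from_euler('z',yaw,degrees=True)*Ro.from_euler('x',180,degrees=True)*Ro.from_euler('y',tilt,degrees=True)
class Plan:
    def __init__(s):
        o=observe();s.p=np.array(o['tool_pos']);s.R=Ro.from_matrix(o['orientation']);s.o=o
    def to(s,p,R,n=0,tag='',spd=190.):
        p=np.array(p);dr=(s.R.inv()*R).as_rotvec();ang=np.degrees(np.linalg.norm(dr))
        n=n or max(1,int(np.ceil(np.linalg.norm(p-s.p)*1e3/spd)),int(np.ceil(ang/34)))
        for i in range(n):
            d=s.R.inv().apply((p-s.p)/(n-i))*1e3;r=dr/n
            print(tag,dict(zip('x y z rx ry rz'.split(),[*d.round(1).tolist(),*np.degrees(r).round(1).tolist()])))
            s.p=s.p+(p-s.p)/(n-i);s.R=s.R*Ro.from_rotvec(r)
        return s
E
python3 - <<'E'
from h import *
P=Plan();R=down(98.95);h=[.5589,-.363]
P.to([*h,.15],R,tag='above').to([*h,.036],R,tag='down')
E
```

```text
above {'x': 113.8, 'y': -0.7, 'z': 23.2, 'rx': -0.0, 'ry': -0.0, 'rz': -24.3}
above {'x': 104.0, 'y': 46.1, 'z': 23.2, 'rx': -0.0, 'ry': -0.0, 'rz': -24.3}
above {'x': 75.9, 'y': 84.8, 'z': 23.2, 'rx': -0.0, 'ry': -0.0, 'rz': -24.3}
down {'x': 0.0, 'y': -0.0, 'z': 114.0, 'rx': -0.0, 'ry': 0.0, 'rz': 0.0}
```

>>> apply_moves([
  {"x":114,"y":-1,"z":23,"rz":-24.3,"fingers":60},
  {"x":114,"y":-1,"z":23,"rz":-24.3,"fingers":60},
  {"x":114,"y":-1,"z":23,"rz":-24.3,"fingers":60},
  {"x":114,"y":-1,"z":23,"rz":-24.3,"fingers":60},
])

```text
invalid input
```

>>> apply_moves([
  {"x":104,"y":46,"z":23,"rz":-24.3,"fingers":50},
  {"x":104,"y":46,"z":23,"rz":-24.3,"fingers":50},
  {"x":104,"y":46,"z":23,"rz":-24.3,"fingers":50},
  {"x":104,"y":46,"z":23,"rz":-24.3,"fingers":50},
])

```text
invalid input
```

>>> apply_moves([
  {"x":76,"y":85,"z":23,"rz":-24.3,"fingers":44},
  {"x":76,"y":85,"z":23,"rz":-24.3,"fingers":44},
  {"x":76,"y":85,"z":23,"rz":-24.3,"fingers":44},
  {"x":76,"y":85,"z":23,"rz":-24.3,"fingers":44},
  {"x":76,"y":85,"z":23,"rz":-24.3,"fingers":44},
])

```text
invalid input
```

```bash
python3 - <<'E'
from h import *
o=observe();c=calibration('wrist');im,d=grab_frame('wrist');save('w1.png',im,1.2)
print(o['time'],np.round(o['tool_pos'],4),np.round(o['orientation'],3),np.round(o['qpos'],2))
E_=np.linalg.inv(c['extrinsics']);print(np.round(np.array(o['orientation']).T@(E_[:3,3]-o['tool_pos']),3),np.round(np.array(o['orientation']).T@E_[:3,:3],3))
im,d=grab_frame('top');save('top1.png',im);np.savez('top1.npz',im=im,d=d,**calibration('top'))
E
```

```text
0.1 [ 0.2535 -0.5155  0.2195] [[ 0.897  0.441 -0.   ]
 [ 0.441 -0.897  0.002]
 [ 0.    -0.002 -1.   ]] [-1.32  0.18  1.61 -0.    1.35 -0.21]
[ 0.069  0.001 -0.163] [[-0.    -0.965 -0.264]
 [ 1.    -0.     0.   ]
 [-0.    -0.264  0.965]]
```

View pics/w1.png

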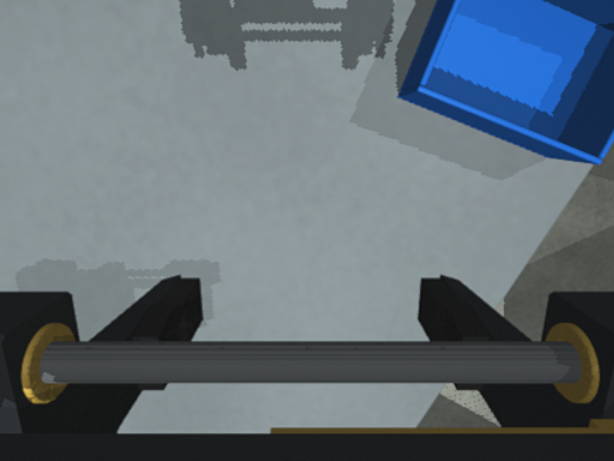

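View pics/top1.png

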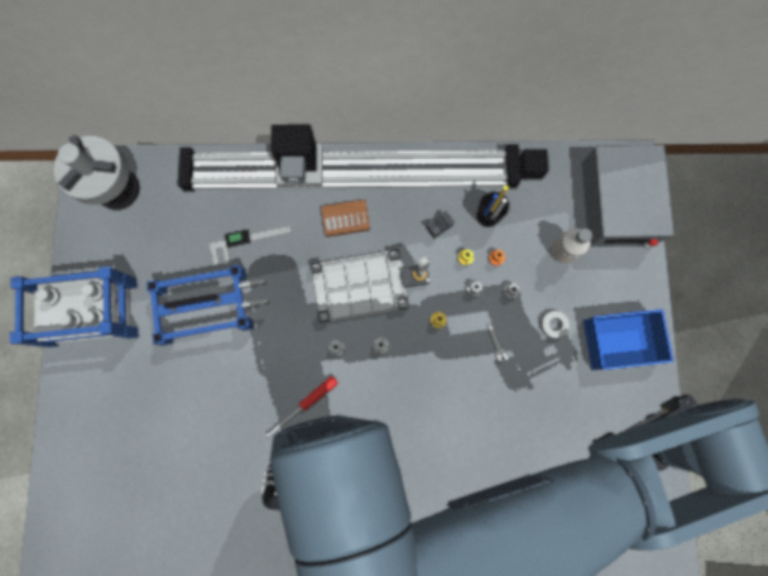

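The wrist view shows the gripper jaws (tips at about (190,285) and (430,285)) and the blue bin. The top view is unchanged. The rows were refused, so I'll supply all seven keys.

>>> apply_moves([
  {"x":114,"y":-1,"z":23,"rx":0,"ry":0,"rz":-24.3,"fingers":60},
  {"x":114,"y":-1,"z":23,"rx":0,"ry":0,"rz":-24.3,"fingers":60},
  {"x":114,"y":-1,"z":23,"rx":0,"ry":0,"rz":-24.3,"fingers":60},
  {"x":114,"y":-1,"z":23,"rx":0,"ry":0,"rz":-24.3,"fingers":60},
])

```text
time: 0.53
tool_pos: [0.3594, -0.461, 0.1955]
orientation: [[0.628, 0.778, 0.001], [0.778, -0.628, 0.004], [0.003, -0.002, -1.0]]
force: [0.1, 0.6, 0.5]
finger_gap: 0.0634
finger_force: 0.0
```

>>> apply_moves([
  {"x":104,"y":46,"z":23,"rx":0,"ry":0,"rz":-24.3,"fingers":50},
  {"x":104,"y":46,"z":23,"rx":0,"ry":0,"rz":-24.3,"fingers":50},
  {"x":104,"y":46,"z":23,"rx":0,"ry":0,"rz":-24.3,"fingers":50},
  {"x":104,"y":46,"z":23,"rx":0,"ry":0,"rz":-24.3,"fingers":50},
])

```text
time: 0.87
tool_pos: [0.461, -0.4098, 0.1724]
orientation: [[0.252, 0.968, 0.0], [0.968, -0.252, 0.003], [0.003, -0.001, -1.0]]
force: [-0.5, 0.7, 0.0]
finger_gap: 0.0502
finger_force: 0.0
```

>>> apply_moves([
  {"x":76,"y":85,"z":23,"rx":0,"ry":0,"rz":-24.3,"fingers":44},
  {"x":76,"y":85,"z":23,"rx":0,"ry":0,"rz":-24.3,"fingers":44},
  {"x":76,"y":85,"z":23,"rx":0,"ry":0,"rz":-24.3,"fingers":44},
  {"x":76,"y":85,"z":23,"rx":0,"ry":0,"rz":-24.3,"fingers":44},
  {"x":76,"y":85,"z":23,"rx":0,"ry":0,"rz":-24.3,"fingers":44},
])

```text
time: 1.28
tool_pos: [0.5602, -0.361, 0.15]
orientation: [[-0.163, 0.987, -0.001], [0.987, 0.163, 0.001], [0.002, -0.001, -1.0]]
force: [-0.3, 0.7, 0.1]
finger_gap: 0.044
finger_force: 0.0
```

```bash
cat >> h.py <<'E'
def wtops(lo=.03,hi=.05,mn=100):
    c=calibration('wrist');im,d=grab_frame('wrist');Q=cloud(c,d);m=((Q[...,2]>lo)&(Q[...,2]<hi)&(d>0)).astype(np.uint8)
    n,l,st,ce=cv2.connectedComponentsWithStats(m);o=observe()
    for i in range(1,n):
        if st[i,4]>mn:
            cn=max(cv2.findContours((l==i).astype(np.uint8),0,2)[0],key=cv2.contourArea);(u,v),r=cv2.minEnclosingCircle(cn)
            print('blob',st[i],'medz',np.median(Q[l==i][:,2]).round(4),'ctr',Q[l==i].mean(0).round(4),'circ',ray(c,(u,v),.038).round(4))
    return im,d,c
E
python3 - <<'E'
from h import *
o=observe()
print(o['time'],np.round(o['tool_pos'],4),np.round(o['orientation'],3),np.round(o['qpos'],2))
im,d,c=wtops();cv2.imwrite('pics/w2.png',im[...,::-1])
im,d=grab_frame('top');np.savez('top1.npz',im=im,d=d,**calibration('top'))
R=down(98.95);Plan().to([.5589,-.363,.036],R)
E
```

```text
1.2833 [ 0.5602 -0.361   0.15  ] [[-0.163  0.987 -0.001]
 [ 0.987  0.163  0.001]
 [ 0.002 -0.001 -1.   ]] [-0.75  0.44  1.42  0.    1.28 -0.91]
blob [470   0  31  14 217] medz 0.0361 ctr [ 0.7065 -0.194   0.035 ] circ [ 0.708  -0.1947  0.038 ]
blob [481  30  31  34 675] medz 0.0368 ctr [ 0.7291 -0.2216  0.036 ] circ [ 0.7285 -0.2211  0.038 ]
blob [366  67  33  31 771] medz 0.0371 ctr [ 0.6465 -0.2614  0.0368] circ [ 0.6459 -0.2616  0.038 ]
blob [270  74  29  31 694] medz 0.0371 ctr [ 0.5697 -0.279   0.037 ] circ [ 0.5698 -0.2792  0.038 ]
blob [442 137  57  71 805] medz 0.0406 ctr [ 0.7254 -0.3159  0.0405] circ [ 0.7474 -0.3184  0.038 ]
blob [344 158  30  28 626] medz 0.0371 ctr [ 0.6452 -0.3355  0.0368] circ [ 0.6449 -0.3353  0.038 ]
blob [486 174  26  11 104] medz 0.035 ctr [ 0.7696 -0.3227  0.0371] circ [ 0.7663 -0.3224  0.038 ]
blob [247 177  27  27 575] medz 0.037 ctr [ 0.564  -0.3656  0.0368] circ [ 0.5641 -0.3652  0.038 ]
blob [482 195  30  17 312] medz 0.0416 ctr [ 0.768  -0.3425  0.0412] circ [ 0.7716 -0.3425  0.038 ]
blob [302 319  17  28 186] medz 0.0431 ctr [ 0.6318 -0.4922  0.042 ] circ [ 0.6373 -0.5008  0.038 ]
 {'x': -0.2, 'y': 0.1, 'z': 114.9, 'rx': -0.0, 'ry': -0.0, 'rz': 0.0}
```

View pics/w2.png

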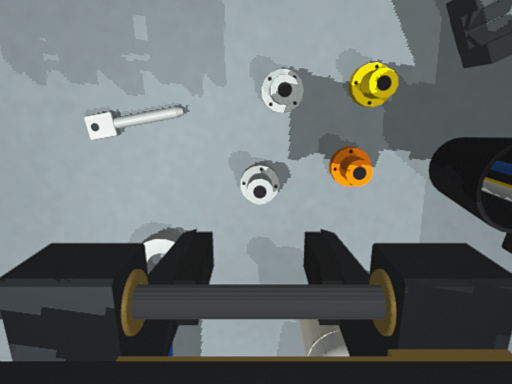

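The wrist view shows steel hubs at (260,183) and (283,90), the orange one at (352,167), the yellow one at (374,84), and the pin with its tab at (100,126) and tip at (185,110). The wrist places hub 2 at (.564,-.365), about 4 mm from the top-view estimate.

```bash
python3 - <<'E'
from h import *
Plan().to([.563,-.3645,.036],down(98.95))
E
```

```text
{'x': -2.3, 'y': 3.9, 'z': 114.9, 'rx': -0.0, 'ry': -0.0, 'rz': 0.0}
```

>>> apply_moves([
  {"x":-2,"y":4,"z":40,"rx":0,"ry":0,"rz":0,"fingers":44},
  {"x":-2,"y":4,"z":80,"rx":0,"ry":0,"rz":0,"fingers":44},
  {"x":-2,"y":4,"z":105,"rx":0,"ry":0,"rz":0,"fingers":44},
  {"x":-2,"y":4,"z":114,"rx":0,"ry":0,"rz":0,"fingers":44},
  {"x":-2,"y":4,"z":114,"rx":0,"ry":0,"rz":0,"fingers":30},
])

```text
time: 1.8
tool_pos: [0.561, -0.3637, 0.0346]
orientation: [[-0.155, 0.988, -0.004], [0.988, 0.155, 0.004], [0.004, -0.003, -1.0]]
force: [-0.4, 0.3, -0.2]
finger_gap: 0.0393
finger_force: 0.0
```

>>> apply_moves([
  {"x":0,"y":0,"z":0,"rx":0,"ry":0,"rz":0,"fingers":20},
  {"x":0,"y":0,"z":0,"rx":0,"ry":0,"rz":0,"fingers":10},
  {"x":0,"y":0,"z":0,"rx":0,"ry":0,"rz":0,"fingers":10},
  {"x":0,"y":0,"z":0,"rx":0,"ry":0,"rz":0,"fingers":10},
  {"x":0,"y":0,"z":0,"rx":0,"ry":0,"rz":0,"fingers":10},
])

```text
time: 2.22
tool_pos: [0.5642, -0.3649, 0.0389]
orientation: [[-0.158, 0.987, 0.002], [0.987, 0.158, -0.002], [-0.002, 0.002, -1.0]]
force: [-0.1, 0.1, 0.3]
finger_gap: 0.0103
finger_force: 0.0
```

```bash
python3 - <<'E'
from h import *
o=observe();print(o['tool_pos'],o['finger_gap'],o['finger_force'])
R=down(98.95);p=bp(-33,-51,0)
P=Plan();q=P.p.copy();q[2]=.14;P.to(q,R,tag='lift').to([p[0],p[1],.14],R,tag='over').to([p[0],p[1],.044],R,tag='dn')
E
```

```text
[ 0.56415492 -0.36490482  0.03893657] 0.010272378896343547 0.0
lift {'x': -0.2, 'y': 0.2, 'z': -101.1, 'rx': 0.1, 'ry': 0.1, 'rz': 0.1}
over {'x': 153.1, 'y': 17.5, 'z': 0.0, 'rx': -0.0, 'ry': -0.0, 'rz': 0.0}
over {'x': 153.1, 'y': 17.5, 'z': 0.0, 'rx': -0.0, 'ry': -0.0, 'rz': 0.0}
dn {'x': -0.0, 'y': -0.0, 'z': 96.0, 'rx': 0.0, 'ry': 0.0, 'rz': 0.0}
```

The fingers closed to 10 mm on nothing, so I'll look.

```bash
python3 - <<'E'
from h import *
im,d,c=wtops();cv2.imwrite('pics/w3.png',im[...,::-1])
o=observe();print(o['tool_pos'],o['qpos'],o['force'])
E
```

```text
blob [ 432   29   57   55 2419] medz 0.037 ctr [ 0.6458 -0.2616  0.0366] circ [ 0.6448 -0.2617  0.038 ]
blob [ 270   42   49   53 2040] medz 0.0371 ctr [ 0.5695 -0.2792  0.0371] circ [ 0.5695 -0.2792  0.038 ]
blob [ 389  181   50   46 1688] medz 0.037 ctr [ 0.6445 -0.3353  0.0366] circ [ 0.6439 -0.3353  0.038 ]
blob [ 233  211   43   45 1116] medz 0.0371 ctr [ 0.5645 -0.3639  0.0367] circ [ 0.5638 -0.3647  0.038 ]
[ 0.56391443 -0.36468374  0.0384698 ] [-7.50365724e-01  5.84035286e-01  1.46005917e+00 -2.48546217e-05
  1.09579960e+00 -9.08668819e-01] [ 0.73889463 -0.01856818 -0.75218304]
```

View pics/w3.png

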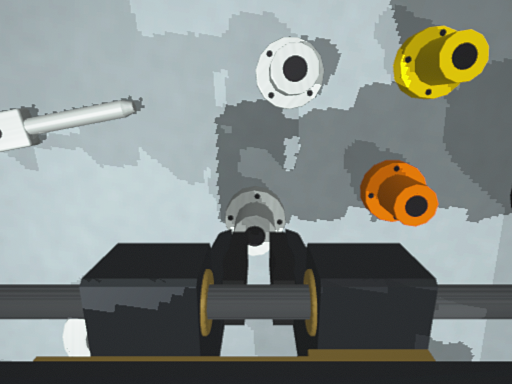

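The wrist view shows the hub bore at (256,236), lying between the finger silhouettes (225–247 and 270–290). I'll check with depth where the fingertips really are relative to the hub.

```bash
python3 - <<'E'
from h import *
o=observe();c=calibration('wrist');im,d=grab_frame('wrist');Q=cloud(c,d)
T=(Q-np.array(o['tool_pos']))@np.array(o['orientation'])*1000
print(o['finger_gap'],o['tool_pos'],np.round(c['mtx'],1)[0])
for v in (200,215,228,236,242,248,256,264):
    print(v,[(u,*T[v,u].round(0).astype(int).tolist()) for u in (225,234,240,246,252,257,264,270,276,284,292)])
E
```

```text
0.010076610865161676 [ 0.56391443 -0.36468374  0.0384698 ] [326.4   0.  258.2]
200 [(225, 8, -20, 39), (234, 11, -13, 27), (240, 11, -9, 27), (246, 11, -6, 26), (252, 11, -2, 28), (257, 11, 1, 27), (264, 11, 5, 28), (270, 11, 9, 28), (276, 11, 13, 27), (284, 7, 18, 39), (292, 7, 24, 40)]
215 [(225, -3, -20, 40), (234, 1, -13, 28), (240, 6, -9, 14), (246, 9, -5, 5), (252, 10, -2, 3), (257, 10, 1, 3), (264, 8, 5, 7), (270, 6, 9, 15), (276, 1, 13, 28), (284, 1, 18, 28), (292, -3, 24, 39)]
228 [(225, -12, -20, 40), (234, 0, -12, 9), (240, 3, -8, 2), (246, 3, -5, 1), (252, 3, -2, 1), (257, 4, 1, 0), (264, 3, 5, 2), (270, 4, 8, 0), (276, -8, 13, 29), (284, -12, 19, 40), (292, -12, 24, 39)]
236 [(225, 10, -13, -28), (234, 8, -9, -23), (240, 9, -7, -24), (246, 8, -4, -22), (252, -1, -2, 0), (257, -2, 1, 1), (264, -2, 5, 1), (270, 8, 7, -22), (276, 8, 10, -23), (284, 8, 14, -23), (292, 10, 17, -28)]
242 [(225, 10, -13, -34), (234, 8, -9, -30), (240, 9, -6, -30), (246, 9, -4, -30), (252, -5, -2, 1), (257, -5, 1, 2), (264, -5, 5, 1), (270, 9, 7, -31), (276, 9, 10, -31), (284, 9, 13, -31), (292, 10, 16, -34)]
248 [(225, 10, -12, -39), (234, 8, -9, -35), (240, 9, -6, -36), (246, 8, -4, -35), (252, -9, -2, 2), (257, -9, 1, 2), (264, -8, 5, 0), (270, 7, 7, -33), (276, 8, 9, -36), (284, 9, 13, -37), (292, 10, 16, -40)]
256 [(225, 8, -12, -42), (234, 9, -8, -44), (240, 9, -6, -44), (246, 5, -3, -37), (252, -32, -2, 40), (257, -33, 1, 42), (264, -32, 6, 40), (270, 4, 7, -34), (276, 9, 9, -44), (284, 9, 12, -44), (292, 9, 15, -44)]
264 [(225, 9, -11, -51), (234, 9, -8, -50), (240, 8, -5, -50), (246, 2, -3, -38), (252, -39, -3, 40), (257, -39, 1, 41), (264, -39, 6, 40), (270, 0, 7, -34), (276, 8, 8, -50), (284, 9, 11, -51), (292, 9, 15, -51)]
```

The depth shows the real fingertips about 20 mm behind the reported TCP (tool z ≈ -20), not 19 mm ahead of it as the text says. They therefore closed above the hub. I'll work from the measured tip: tip height = TCP z + 20 mm. I'll open, then go down the missing 40 mm while watching the force.

>>> apply_moves([
  {"x":0,"y":0,"z":0,"rx":0,"ry":0,"rz":0,"fingers":44},
  {"x":0,"y":0,"z":0,"rx":0,"ry":0,"rz":0,"fingers":44},
  {"x":0,"y":0,"z":0,"rx":0,"ry":0,"rz":0,"fingers":44},
  {"x":0,"y":0,"z":0,"rx":0,"ry":0,"rz":0,"fingers":44},
])

```text
time: 2.65
tool_pos: [0.5634, -0.3642, 0.0372]
orientation: [[-0.158, 0.987, -0.0], [0.987, 0.158, 0.0], [0.0, -0.0, -1.0]]
force: [0.7, -0.1, -0.2]
finger_gap: 0.0348
finger_force: 0.0
```

>>> apply_moves([
  {"x":0,"y":0,"z":12,"rx":0,"ry":0,"rz":0,"fingers":44},
  {"x":0,"y":0,"z":20,"rx":0,"ry":0,"rz":0,"fingers":44},
  {"x":0,"y":0,"z":20,"rx":0,"ry":0,"rz":0,"fingers":44},
  {"x":0,"y":0,"z":20,"rx":0,"ry":0,"rz":0,"fingers":44},
])

```text
time: 2.98
tool_pos: [0.5625, -0.3635, 0.0156]
orientation: [[-0.158, 0.987, -0.002], [0.987, 0.158, 0.002], [0.002, -0.002, -1.0]]
force: [-0.3, -0.6, 0.2]
finger_gap: 0.0443
finger_force: 0.0
```

```bash
cat >> h.py <<'E'
def tips():
    o=observe();c=calibration('wrist');im,d=grab_frame('wrist');Q=cloud(c,d)
    T=(Q-np.array(o['tool_pos']))@np.array(o['orientation'])*1000
    m=(d>0)&(abs(T[...,0])<14)&(abs(T[...,1])<70)&(T[...,2]<-5)&(T[...,2]>-80)
    for sg in(-1,1):
        q=T[m&(np.sign(T[...,1])==sg)]
        if len(q): print('finger',sg,'z99',np.percentile(q[:,2],99.5).round(1),'inner y',np.percentile(abs(q[q[:,2]>-45][:,1]),2).round(1))
    print(np.round(o['tool_pos'],4),'gap',o['finger_gap'],'F',np.round(o['force'],1))
E
python3 -c "
from h import *
tips()"
```

```text
finger -1 z99 -6.5 inner y 0.4
finger 1 z99 -6.4 inner y 0.2
[ 0.5625 -0.3635  0.0156] gap 0.04427965359376878 F [-0.3 -0.6  0.2]
```

There is no contact with TCP z at 15.6 mm, where the stated overhang would already put the tips below the bench, so the measured offset is confirmed. I'll descend to grasp.

>>> apply_moves([
  {"x":0,"y":0,"z":9,"rx":0,"ry":0,"rz":0,"fingers":44},
  {"x":0,"y":0,"z":18,"rx":0,"ry":0,"rz":0,"fingers":44},
  {"x":0,"y":0,"z":18,"rx":0,"ry":0,"rz":0,"fingers":44},
  {"x":0,"y":0,"z":18,"rx":0,"ry":0,"rz":0,"fingers":30},
  {"x":0,"y":0,"z":18,"rx":0,"ry":0,"rz":0,"fingers":10},
])

```text
time: 3.45
tool_pos: [0.5633, -0.3642, -0.0009]
orientation: [[-0.158, 0.987, -0.0], [0.987, 0.158, 0.0], [0.0, -0.0, -1.0]]
force: [0.0, -0.1, -0.5]
finger_gap: 0.0324
finger_force: 0.0
```

>>> apply_moves([
  {"x":0,"y":0,"z":0,"rx":0,"ry":0,"rz":0,"fingers":10},
  {"x":0,"y":0,"z":0,"rx":0,"ry":0,"rz":0,"fingers":10},
  {"x":0,"y":0,"z":0,"rx":0,"ry":0,"rz":0,"fingers":10},
  {"x":0,"y":0,"z":0,"rx":0,"ry":0,"rz":0,"fingers":10},
  {"x":0,"y":0,"z":0,"rx":0,"ry":0,"rz":0,"fingers":10},
])

```text
time: 3.87
tool_pos: [0.5636, -0.3645, -0.0004]
orientation: [[-0.158, 0.987, 0.0], [0.987, 0.158, -0.0], [-0.0, 0.0, -1.0]]
force: [-0.4, -0.5, -0.0]
finger_gap: 0.023
finger_force: 30.0
```

```bash
python3 - <<'E'
from h import *
o=observe();print(o['tool_pos'],o['finger_gap'],o['finger_force'])
R=down(98.95);p=bp(-33,-51,0)
P=Plan();q=P.p.copy();q[2]=.08;P.to(q,R,tag='lift').to([p[0],p[1],.08],R,tag='over')
E
```

```text
[ 5.63563644e-01 -3.64471115e-01 -3.62413516e-04] 0.02301171030157301 29.999077320098877
lift {'x': -0.0, 'y': 0.0, 'z': -80.4, 'rx': 0.0, 'ry': 0.0, 'rz': 0.1}
over {'x': 152.8, 'y': 17.7, 'z': -0.0, 'rx': 0.0, 'ry': 0.0, 'rz': -0.0}
over {'x': 152.8, 'y': 17.7, 'z': -0.0, 'rx': 0.0, 'ry': 0.0, 'rz': -0.0}
```

>>> apply_moves([
  {"x":0,"y":0,"z":-20,"rx":0,"ry":0,"rz":0,"fingers":10},
  {"x":0,"y":0,"z":-60,"rx":0,"ry":0,"rz":0,"fingers":10},
  {"x":0,"y":0,"z":-100,"rx":0,"ry":0,"rz":0,"fingers":10},
  {"x":0,"y":0,"z":-140,"rx":0,"ry":0,"rz":0,"fingers":10},
  {"x":0,"y":0,"z":-180,"rx":0,"ry":0,"rz":0,"fingers":10},
])

```text
time: 4.28
tool_pos: [0.563, -0.3638, 0.1808]
orientation: [[-0.158, 0.987, -0.001], [0.987, 0.158, 0.001], [0.001, -0.0, -1.0]]
force: [0.1, -0.5, -1.4]
finger_gap: 0.0228
finger_force: 30.0
```

>>> apply_moves([
  {"x":31,"y":4,"z":0,"rx":0,"ry":0,"rz":0,"fingers":10},
  {"x":70,"y":8,"z":0,"rx":0,"ry":0,"rz":0,"fingers":10},
  {"x":110,"y":13,"z":0,"rx":0,"ry":0,"rz":0,"fingers":10},
  {"x":140,"y":16,"z":0,"rx":0,"ry":0,"rz":0,"fingers":10},
  {"x":153,"y":18,"z":0,"rx":0,"ry":0,"rz":0,"fingers":10},
])

```text
time: 4.7
tool_pos: [0.5564, -0.2061, 0.1791]
orientation: [[-0.16, 0.987, -0.001], [0.987, 0.16, 0.002], [0.002, -0.001, -1.0]]
force: [-0.0, -0.1, -1.7]
finger_gap: 0.0231
finger_force: 30.0
```

```bash
python3 - <<'E'
from h import *
o=observe();print(o['tool_pos'],o['finger_gap'])
c=calibration('wrist');im,d=grab_frame('wrist');cv2.imwrite('pics/w4.png',im[...,::-1]);np.savez('w4.npz',im=im,d=d,**c)
print([np.array(c['mtx'])@0 is None])
for k in [(60,95),(60,-95),(-60,95),(-60,-95)]:
    p=np.array(c['extrinsics'])@np.r_[bp(*k,34),1];u=np.array(c['mtx'])@p[:3];print(k,(u[:2]/u[2]).round(1))
E
```

```text
[ 0.55635473 -0.20612886  0.17905552] 0.02309861816580542Traceback (most recent call last):
  File "<stdin>", line 4, in <module>
ValueError: matmul: Input operand 1 does not have enough dimensions (has 0, gufunc core with signature (n?,k),(k,m?)->(n?,m?) requires 1)
```

View pics/w4.png

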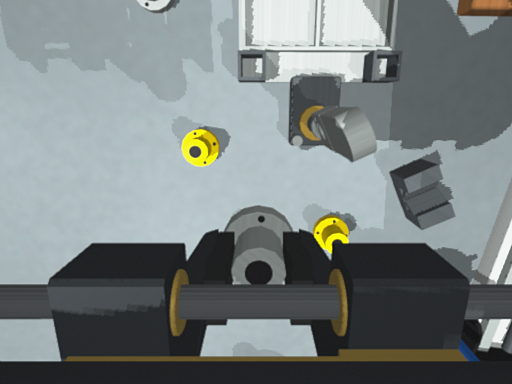

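The hub is held. The -y sockets are at (252,67) and (386,67), the screw at (345,130) and the yellow hubs at (200,147) and (330,230). I'll refine the base from these sockets.

```bash
python3 - <<'E'
from h import *
t=np.load('w4.npz');Q=cloud(t,t['d']);Z=Q[...,2]
for k in [(60,-95),(-60,-95)]:
    e=bp(*k,34);m=(abs(Z-.034)<.004)&(np.linalg.norm(Q[...,:2]-e[:2],axis=-1)<.024)
    q=Q[m];r=cv2.minAreaRect(((q[:,:2])*1e3).astype(np.float32));print(k,e.round(4),m.sum(),np.round(r[0],1),np.round(r[1],1),np.round(r[2],1),np.median(q[:,2]).round(4))
m=(Z>.1)&(Z<.19)&(np.linalg.norm(Q[...,:2]-bp(0,-145,0)[:2],axis=-1)<.03)
q=Q[m];print('screw top z',np.percentile(q[:,2],[50,90,99]).round(4),bp(0,-145,0).round(4))
q=q[q[:,2]>np.percentile(q[:,2],99)-.012];r=cv2.minAreaRect((q[:,:2]*1e3).astype(np.float32));print(len(q),r)
E
```

```text
(60, -95) [ 0.6497 -0.086   0.034 ] 418 [654.5 -88.5] [25.9 24.9] 8.6 0.033
(-60, -95) [ 0.5312 -0.1047  0.034 ] 357 [ 535.9 -107.5] [24.3 24.4] 9.5 0.033
screw top z [0.1639 0.1694 0.1706] [ 0.5983 -0.1447  0.    ]
1433 ((602.7113647460938, -147.1209259033203), (14.344301223754883, 27.43934440612793), 34.271522521972656)
```

The wrist gives the base centre at (.5803,-.0042) with yaw 9.0°. The predicted screw position agrees with the measured one to 0.3 mm, and the same offset showed up on the hubs. The screw top is at 170.6 mm with its thin axis at +25.3° relative to the base, so its value is about 385°, consistent with the 10.7 mm lift.

```bash
cat >> h.py <<'E'
B0=np.array([.5803,-.0042,0]);BY=9.0;R0=down(99.0)
E
python3 - <<'E'
from h import *
p=bp(-33,-51,0);print(p)
P=Plan().to([p[0],p[1],.179],R0,tag='over').to([p[0],p[1],.0065],R0,tag='dn')
for x,y in [(.5698,-.2792),(.4328+.0046,-.0516-.0025),(.4287+.0046,.0519-.0025)]: print(x,y)
p[2]=.15;P.to(p,R0).to([.5697,-.2792,.15],R0,tag='next').to([.5697,-.2792,0],R0)
E
```

```text
[ 0.55568444 -0.05973444  0.        ]
over {'x': 144.0, 'y': 22.5, 'z': 0.5, 'rx': -0.0, 'ry': -0.1, 'rz': 0.3}
dn {'x': 0.0, 'y': -0.0, 'z': 172.5, 'rx': -0.0, 'ry': -0.0, 'rz': 0.0}
0.5698 -0.2792
0.4374 -0.0541
0.4333 0.0494
 {'x': -0.0, 'y': 0.0, 'z': -143.5, 'rx': -0.0, 'ry': 0.0, 'rz': 0.0}
next {'x': -109.5, 'y': -10.2, 'z': -0.0, 'rx': -0.0, 'ry': 0.0, 'rz': 0.0}
next {'x': -109.5, 'y': -10.2, 'z': -0.0, 'rx': -0.0, 'ry': 0.0, 'rz': 0.0}
 {'x': 0.0, 'y': -0.0, 'z': 150.0, 'rx': -0.0, 'ry': 0.0, 'rz': 0.0}
```

>>> apply_moves([
  {"x":35,"y":6,"z":0,"rx":0,"ry":0,"rz":0,"fingers":10},
  {"x":75,"y":12,"z":0,"rx":0,"ry":0,"rz":0,"fingers":10},
  {"x":115,"y":18,"z":0,"rx":0,"ry":0,"rz":0,"fingers":10},
  {"x":137,"y":21,"z":0,"rx":0,"ry":0,"rz":0,"fingers":10},
  {"x":144,"y":22,"z":0,"rx":0,"ry":0,"rz":0,"fingers":10},
])

```text
time: 5.17
tool_pos: [0.556, -0.062, 0.1792]
orientation: [[-0.16, 0.987, -0.0], [0.987, 0.16, 0.001], [0.001, -0.0, -1.0]]
force: [0.3, 0.2, -1.8]
finger_gap: 0.0231
finger_force: 30.0
```

>>> apply_moves([
  {"x":0,"y":0,"z":30,"rx":0,"ry":0,"rz":0,"fingers":10},
  {"x":0,"y":0,"z":70,"rx":0,"ry":0,"rz":0,"fingers":10},
  {"x":0,"y":0,"z":100,"rx":0,"ry":0,"rz":0,"fingers":10},
  {"x":0,"y":0,"z":120,"rx":0,"ry":0,"rz":0,"fingers":10},
  {"x":0,"y":0,"z":120,"rx":0,"ry":0,"rz":0,"fingers":10},
])

```text
time: 5.58
tool_pos: [0.5526, -0.065, 0.0543]
orientation: [[-0.157, 0.988, -0.008], [0.988, 0.157, 0.002], [0.004, -0.008, -1.0]]
force: [-1.3, 0.0, -2.2]
finger_gap: 0.0235
finger_force: 30.0
```

```bash
python3 - <<'E'
from h import *
p=bp(-33,-51,6.5);P=Plan();print(P.p);P.to(p,R0)
E
```

```text
[ 0.55264478 -0.06499556  0.05432502]
 {'x': 4.6, 'y': 4.2, 'z': 47.8, 'rx': -0.5, 'ry': -0.2, 'rz': 0.0}
```

>>> apply_moves([
  {"x":0,"y":0,"z":0,"rx":0,"ry":0,"rz":0,"fingers":10},
  {"x":0,"y":0,"z":0,"rx":0,"ry":0,"rz":0,"fingers":10},
  {"x":0,"y":0,"z":0,"rx":0,"ry":0,"rz":0,"fingers":10},
])

```text
time: 5.83
tool_pos: [0.5579, -0.0658, 0.0615]
orientation: [[-0.157, 0.988, 0.004], [0.988, 0.157, -0.001], [-0.002, 0.003, -1.0]]
force: [-0.5, 0.1, -0.4]
finger_gap: 0.0235
finger_force: 30.0
```

```bash
python3 - <<'E'
from h import *
p=bp(-33,-51,6.5);P=Plan();print(P.p);P.to(p,R0)
E
```

```text
[ 0.55789957 -0.06581237  0.06146517]
 {'x': 6.5, 'y': -1.4, 'z': 54.9, 'rx': 0.2, 'ry': 0.1, 'rz': 0.0}
```

>>> apply_moves([
  {"x":3,"y":0,"z":8,"rx":0,"ry":0,"rz":0,"fingers":10},
  {"x":6,"y":-1,"z":18,"rx":0,"ry":0,"rz":0,"fingers":10},
  {"x":6,"y":-1,"z":26,"rx":0,"ry":0,"rz":0,"fingers":10},
  {"x":6,"y":-1,"z":30,"rx":0,"ry":0,"rz":0,"fingers":10},
  {"x":6,"y":-1,"z":30,"rx":0,"ry":0,"rz":0,"fingers":10},
])

```text
time: 6.25
tool_pos: [0.5528, -0.0584, 0.0277]
orientation: [[-0.158, 0.987, -0.003], [0.987, 0.158, 0.001], [0.001, -0.003, -1.0]]
force: [-0.3, -0.1, -1.5]
finger_gap: 0.0229
finger_force: 30.0
```

>>> apply_moves([
  {"x":0,"y":0,"z":0,"rx":0,"ry":0,"rz":0,"fingers":10},
  {"x":0,"y":0,"z":0,"rx":0,"ry":0,"rz":0,"fingers":10},
  {"x":0,"y":0,"z":0,"rx":0,"ry":0,"rz":0,"fingers":10},
  {"x":0,"y":0,"z":0,"rx":0,"ry":0,"rz":0,"fingers":10},
])

```text
time: 6.58
tool_pos: [0.5545, -0.0591, 0.0297]
orientation: [[-0.158, 0.988, 0.001], [0.988, 0.158, -0.0], [-0.0, 0.001, -1.0]]
force: [0.3, 0.8, -1.8]
finger_gap: 0.023
finger_force: 30.0
```

```bash
python3 - <<'E'
from h import *
p=bp(-33,-51,6);P=Plan();print(P.p,P.o['joint_vel']);P.to(p,R0)
E
```

```text
[ 0.55450062 -0.05906875  0.02969082] [ 3.97863144e-05 -1.59199303e-03  2.07093590e-04 -1.69359725e-03
  9.61645777e-04  5.43677968e-04]
 {'x': -0.8, 'y': 1.0, 'z': 23.7, 'rx': 0.0, 'ry': 0.0, 'rz': 0.1}
```

>>> apply_moves([
  {"x":0,"y":1,"z":8,"rx":0,"ry":0,"rz":0,"fingers":10},
  {"x":0,"y":1,"z":15,"rx":0,"ry":0,"rz":0,"fingers":10},
  {"x":0,"y":1,"z":20,"rx":0,"ry":0,"rz":0,"fingers":10},
  {"x":0,"y":1,"z":23.5,"rx":0,"ry":0,"rz":0,"fingers":10},
  {"x":0,"y":1,"z":23.5,"rx":0,"ry":0,"rz":0,"fingers":10},
])

```text
time: 7.0
tool_pos: [0.5547, -0.0586, 0.0055]
orientation: [[-0.158, 0.987, -0.001], [0.987, 0.158, 0.0], [0.001, -0.001, -1.0]]
force: [-1.4, 0.3, 1.4]
finger_gap: 0.0232
finger_force: 30.0
```

>>> apply_moves([
  {"x":0,"y":0,"z":0,"rx":0,"ry":0,"rz":0,"fingers":10},
  {"x":0,"y":0,"z":0,"rx":0,"ry":0,"rz":0,"fingers":10},
  {"x":0,"y":0,"z":0,"rx":0,"ry":0,"rz":0,"fingers":44},
  {"x":0,"y":0,"z":0,"rx":0,"ry":0,"rz":0,"fingers":44},
  {"x":0,"y":0,"z":0,"rx":0,"ry":0,"rz":0,"fingers":44},
])

```text
time: 7.42
tool_pos: [0.5554, -0.0588, 0.0059]
orientation: [[-0.158, 0.988, 0.001], [0.988, 0.158, -0.0], [-0.0, 0.001, -1.0]]
force: [-0.4, 0.2, 0.8]
finger_gap: 0.0409
finger_force: 0.0
```

>>> apply_moves([
  {"x":0,"y":0,"z":-15,"rx":0,"ry":0,"rz":0,"fingers":44},
  {"x":0,"y":0,"z":-55,"rx":0,"ry":0,"rz":0,"fingers":44},
  {"x":0,"y":0,"z":-95,"rx":0,"ry":0,"rz":0,"fingers":44},
  {"x":0,"y":0,"z":-130,"rx":0,"ry":0,"rz":0,"fingers":44},
  {"x":0,"y":0,"z":-144,"rx":0,"ry":0,"rz":0,"fingers":44},
])

```text
time: 7.83
tool_pos: [0.558, -0.0596, 0.1556]
orientation: [[-0.158, 0.987, 0.008], [0.987, 0.158, -0.003], [-0.004, 0.007, -1.0]]
force: [0.7, -0.3, 0.8]
finger_gap: 0.0439
finger_force: 0.0
```

>>> apply_moves([
  {"x":-25,"y":-3,"z":0,"rx":0,"ry":0,"rz":0,"fingers":44},
  {"x":-60,"y":-6,"z":0,"rx":0,"ry":0,"rz":0,"fingers":44},
  {"x":-90,"y":-8,"z":0,"rx":0,"ry":0,"rz":0,"fingers":44},
  {"x":-105,"y":-10,"z":0,"rx":0,"ry":0,"rz":0,"fingers":44},
  {"x":-110,"y":-10,"z":0,"rx":0,"ry":0,"rz":0,"fingers":44},
])

```text
time: 8.25
tool_pos: [0.5626, -0.1713, 0.1498]
orientation: [[-0.155, 0.988, 0.0], [0.988, 0.155, -0.0], [-0.001, 0.0, -1.0]]
force: [-0.6, -0.0, 0.1]
finger_gap: 0.0445
finger_force: 0.0
```

>>> apply_moves([
  {"x":-25,"y":-3,"z":0,"rx":0,"ry":0,"rz":0,"fingers":44},
  {"x":-60,"y":-6,"z":0,"rx":0,"ry":0,"rz":0,"fingers":44},
  {"x":-90,"y":-8,"z":0,"rx":0,"ry":0,"rz":0,"fingers":44},
  {"x":-105,"y":-10,"z":0,"rx":0,"ry":0,"rz":0,"fingers":44},
  {"x":-110,"y":-10,"z":0,"rx":0,"ry":0,"rz":0,"fingers":44},
])

```text
time: 8.67
tool_pos: [0.5699, -0.2804, 0.1494]
orientation: [[-0.156, 0.988, -0.0], [0.988, 0.156, 0.0], [0.0, -0.0, -1.0]]
force: [-0.1, 0.4, -0.2]
finger_gap: 0.0445
finger_force: 0.0
```

>>> apply_moves([
  {"x":0,"y":0,"z":20,"rx":0,"ry":0,"rz":0,"fingers":44},
  {"x":0,"y":0,"z":50,"rx":0,"ry":0,"rz":0,"fingers":44},
  {"x":0,"y":0,"z":70,"rx":0,"ry":0,"rz":0,"fingers":44},
  {"x":0,"y":0,"z":80,"rx":0,"ry":0,"rz":0,"fingers":44},
  {"x":0,"y":0,"z":80,"rx":0,"ry":0,"rz":0,"fingers":44},
])

```text
time: 9.08
tool_pos: [0.5684, -0.2762, 0.0668]
orientation: [[-0.159, 0.987, -0.005], [0.987, 0.159, 0.004], [0.005, -0.004, -1.0]]
force: [-0.4, 0.5, 0.1]
finger_gap: 0.0439
finger_force: 0.0
```

>>> apply_moves([
  {"x":0,"y":0,"z":0,"rx":0,"ry":0,"rz":0,"fingers":44},
  {"x":0,"y":0,"z":0,"rx":0,"ry":0,"rz":0,"fingers":44},
  {"x":0,"y":0,"z":0,"rx":0,"ry":0,"rz":0,"fingers":44},
  {"x":0,"y":0,"z":0,"rx":0,"ry":0,"rz":0,"fingers":44},
])

```text
time: 9.42
tool_pos: [0.571, -0.2796, 0.0715]
orientation: [[-0.158, 0.987, 0.002], [0.987, 0.158, -0.002], [-0.002, 0.002, -1.0]]
force: [0.6, -0.4, 0.1]
finger_gap: 0.0443
finger_force: 0.0
```

```bash
python3 - <<'E'
from h import *
wtops();P=Plan();print(P.p);P.to([.5697,-.2792,0],R0)
E
```

```text
blob [ 321    0   57   27 1110] medz 0.0351 ctr [ 0.6029 -0.1568  0.0361] circ [ 0.6021 -0.1528  0.038 ]
blob [ 126   22   45   47 1611] medz 0.037 ctr [ 0.4964 -0.1911  0.0368] circ [ 0.4972 -0.191   0.038 ]
blob [485  82  27  38 714] medz 0.0366 ctr [ 0.7022 -0.1888  0.0357] circ [ 0.7014 -0.1886  0.038 ]
blob [501 152  11  28 193] medz 0.0328 ctr [ 0.7223 -0.224   0.033 ] circ [ 0.7185 -0.2247  0.038 ]
blob [ 358  184   40   38 1156] medz 0.037 ctr [ 0.6462 -0.2603  0.0366] circ [ 0.6457 -0.26    0.038 ]
blob [ 236  192   37   37 1075] medz 0.037 ctr [ 0.5697 -0.278   0.0368] circ [ 0.5697 -0.2775  0.038 ]
[ 0.57082274 -0.27957147  0.07121397]
 {'x': 0.7, 'y': -1.2, 'z': 71.2, 'rx': 0.1, 'ry': 0.1, 'rz': 0.1}
```

>>> apply_moves([
  {"x":1,"y":-1,"z":20,"rx":0,"ry":0,"rz":0,"fingers":44},
  {"x":1,"y":-1,"z":42,"rx":0,"ry":0,"rz":0,"fingers":44},
  {"x":1,"y":-1,"z":60,"rx":0,"ry":0,"rz":0,"fingers":44},
  {"x":1,"y":-1,"z":68,"rx":0,"ry":0,"rz":0,"fingers":44},
  {"x":1,"y":-1,"z":71,"rx":0,"ry":0,"rz":0,"fingers":44},
])

```text
time: 9.88
tool_pos: [0.5681, -0.2778, -0.0025]
orientation: [[-0.158, 0.988, -0.002], [0.988, 0.158, 0.001], [0.002, -0.002, -1.0]]
force: [0.1, -0.4, 0.5]
finger_gap: 0.0441
finger_force: 0.0
```

>>> apply_moves([
  {"x":0,"y":0,"z":0,"rx":0,"ry":0,"rz":0,"fingers":44},
  {"x":0,"y":0,"z":0,"rx":0,"ry":0,"rz":0,"fingers":10},
  {"x":0,"y":0,"z":0,"rx":0,"ry":0,"rz":0,"fingers":10},
  {"x":0,"y":0,"z":0,"rx":0,"ry":0,"rz":0,"fingers":10},
  {"x":0,"y":0,"z":0,"rx":0,"ry":0,"rz":0,"fingers":10},
])

```text
time: 10.3
tool_pos: [0.5696, -0.2789, 0.0]
orientation: [[-0.158, 0.987, 0.001], [0.987, 0.158, -0.001], [-0.001, 0.001, -1.0]]
force: [-1.6, -0.2, 4.2]
finger_gap: 0.0231
finger_force: 30.0
```

>>> apply_moves([
  {"x":0,"y":0,"z":0,"rx":0,"ry":0,"rz":0,"fingers":10},
  {"x":0,"y":0,"z":0,"rx":0,"ry":0,"rz":0,"fingers":10},
])

```text
time: 10.47
tool_pos: [0.5696, -0.2789, 0.0]
orientation: [[-0.158, 0.987, 0.001], [0.987, 0.158, -0.001], [-0.001, 0.001, -1.0]]
force: [-2.1, 0.9, 6.1]
finger_gap: 0.0233
finger_force: 30.0
```

```bash
python3 - <<'E'
from h import *
P=Plan();print(P.p,P.o['finger_gap'],P.o['finger_force']);z=P.p[2];q=P.p.copy();q[2]=.195;p=bp(33,-51,195);P.to(q,R0).to(p,R0);p[2]=.04;P.to(p,R0)
print('release z',z+.006)
E
```

```text
[ 5.69592965e-01 -2.78887766e-01  4.68891183e-05] 0.023256436087367934 30.000962801277637
 {'x': -0.1, 'y': 0.1, 'z': -97.5, 'rx': 0.0, 'ry': 0.0, 'rz': 0.0}
 {'x': -0.1, 'y': 0.1, 'z': -97.5, 'rx': 0.0, 'ry': 0.0, 'rz': 0.0}
 {'x': 109.3, 'y': 43.3, 'z': 0.0, 'rx': -0.0, 'ry': -0.0, 'rz': 0.0}
 {'x': 109.3, 'y': 43.3, 'z': 0.0, 'rx': -0.0, 'ry': -0.0, 'rz': 0.0}
 {'x': 0.0, 'y': -0.0, 'z': 155.0, 'rx': -0.0, 'ry': -0.0, 'rz': 0.0}
release z 0.006046889118301231
```

>>> apply_moves([
  {"x":0,"y":0,"z":-25,"rx":0,"ry":0,"rz":0,"fingers":10},
  {"x":0,"y":0,"z":-65,"rx":0,"ry":0,"rz":0,"fingers":10},
  {"x":0,"y":0,"z":-105,"rx":0,"ry":0,"rz":0,"fingers":10},
  {"x":0,"y":0,"z":-145,"rx":0,"ry":0,"rz":0,"fingers":10},
  {"x":0,"y":0,"z":-180,"rx":0,"ry":0,"rz":0,"fingers":10},
])

```text
time: 10.88
tool_pos: [0.569, -0.2782, 0.1812]
orientation: [[-0.158, 0.987, 0.001], [0.987, 0.158, -0.0], [-0.001, 0.001, -1.0]]
force: [1.7, -1.7, -1.9]
finger_gap: 0.0234
finger_force: 30.0
```

>>> apply_moves([
  {"x":0,"y":0,"z":-15,"rx":0,"ry":0,"rz":0,"fingers":10},
  {"x":0,"y":0,"z":-15,"rx":0,"ry":0,"rz":0,"fingers":10},
])

```text
time: 11.05
tool_pos: [0.5713, -0.2798, 0.1993]
orientation: [[-0.158, 0.987, 0.007], [0.987, 0.158, -0.005], [-0.006, 0.006, -1.0]]
force: [0.3, -0.4, -1.4]
finger_gap: 0.0233
finger_force: 30.0
```

>>> apply_moves([
  {"x":25,"y":10,"z":0,"rx":0,"ry":0,"rz":0,"fingers":10},
  {"x":60,"y":24,"z":0,"rx":0,"ry":0,"rz":0,"fingers":10},
  {"x":95,"y":38,"z":0,"rx":0,"ry":0,"rz":0,"fingers":10},
  {"x":109,"y":43,"z":0,"rx":0,"ry":0,"rz":0,"fingers":10},
])

```text
time: 11.38
tool_pos: [0.5935, -0.1592, 0.1911]
orientation: [[-0.16, 0.987, -0.003], [0.987, 0.16, 0.004], [0.004, -0.003, -1.0]]
force: [0.3, -0.3, -2.1]
finger_gap: 0.023
finger_force: 30.0
```

>>> apply_moves([
  {"x":30,"y":12,"z":0,"rx":0,"ry":0,"rz":0,"fingers":10},
  {"x":65,"y":26,"z":0,"rx":0,"ry":0,"rz":0,"fingers":10},
  {"x":95,"y":38,"z":0,"rx":0,"ry":0,"rz":0,"fingers":10},
  {"x":109,"y":43,"z":0,"rx":0,"ry":0,"rz":0,"fingers":10},
  {"x":109,"y":43,"z":0,"rx":0,"ry":0,"rz":0,"fingers":10},
])

```text
time: 11.8
tool_pos: [0.6189, -0.046, 0.1918]
orientation: [[-0.162, 0.987, -0.003], [0.987, 0.162, 0.001], [0.002, -0.002, -1.0]]
force: [-0.6, -0.2, -1.5]
finger_gap: 0.0236
finger_force: 30.0
```

>>> apply_moves([
  {"x":0,"y":0,"z":30,"rx":0,"ry":0,"rz":0,"fingers":10},
  {"x":0,"y":0,"z":70,"rx":0,"ry":0,"rz":0,"fingers":10},
  {"x":0,"y":0,"z":110,"rx":0,"ry":0,"rz":0,"fingers":10},
  {"x":0,"y":0,"z":140,"rx":0,"ry":0,"rz":0,"fingers":10},
  {"x":0,"y":0,"z":155,"rx":0,"ry":0,"rz":0,"fingers":10},
])

```text
time: 12.22
tool_pos: [0.6151, -0.0501, 0.0326]
orientation: [[-0.157, 0.988, -0.009], [0.988, 0.157, 0.002], [0.003, -0.008, -1.0]]
force: [-0.9, 0.4, -2.5]
finger_gap: 0.023
finger_force: 30.0
```

>>> apply_moves([
  {"x":0,"y":0,"z":0,"rx":0,"ry":0,"rz":0,"fingers":10},
  {"x":0,"y":0,"z":0,"rx":0,"ry":0,"rz":0,"fingers":10},
  {"x":0,"y":0,"z":0,"rx":0,"ry":0,"rz":0,"fingers":10},
  {"x":0,"y":0,"z":0,"rx":0,"ry":0,"rz":0,"fingers":10},
  {"x":0,"y":0,"z":0,"rx":0,"ry":0,"rz":0,"fingers":10},
])

```text
time: 12.63
tool_pos: [0.6209, -0.0501, 0.0408]
orientation: [[-0.158, 0.988, 0.003], [0.988, 0.158, -0.001], [-0.001, 0.003, -1.0]]
force: [0.6, 0.4, -2.3]
finger_gap: 0.0229
finger_force: 30.0
```

```bash
python3 - <<'E'
from h import *
P=Plan();print(P.p,P.o['finger_gap']);P.to(bp(33,-51,6),R0,tag='dn');p=bp(33,-51,110);P.to(p,R0,tag='up').to([.4333,.0494,.11],R0,tag='hub4').to([.4333,.0494,.05],R0)
E
```

```text
[ 0.6208538  -0.05011628  0.04076956] 0.022853466264480243
dn {'x': 0.7, 'y': 0.0, 'z': 34.8, 'rx': 0.2, 'ry': 0.1, 'rz': 0.1}
up {'x': -0.0, 'y': 0.0, 'z': -104.0, 'rx': 0.0, 'ry': 0.0, 'rz': 0.0}
hub4 {'x': 63.5, 'y': -84.9, 'z': -0.0, 'rx': -0.0, 'ry': 0.0, 'rz': 0.0}
hub4 {'x': 63.5, 'y': -84.9, 'z': 0.0, 'rx': -0.0, 'ry': 0.0, 'rz': 0.0}
 {'x': 0.0, 'y': -0.0, 'z': 60.0, 'rx': -0.0, 'ry': 0.0, 'rz': 0.0}
```

>>> apply_moves([
  {"x":0,"y":0,"z":10,"rx":0,"ry":0,"rz":0,"fingers":10},
  {"x":0,"y":0,"z":20,"rx":0,"ry":0,"rz":0,"fingers":10},
  {"x":0,"y":0,"z":28,"rx":0,"ry":0,"rz":0,"fingers":10},
  {"x":0,"y":0,"z":33,"rx":0,"ry":0,"rz":0,"fingers":10},
  {"x":0,"y":0,"z":34.5,"rx":0,"ry":0,"rz":0,"fingers":10},
])

```text
time: 13.05
tool_pos: [0.6185, -0.0493, 0.0052]
orientation: [[-0.158, 0.987, -0.003], [0.987, 0.158, 0.0], [0.001, -0.003, -1.0]]
force: [-13.9, 2.0, 29.7]
finger_gap: 0.0229
finger_force: 30.0
```

>>> apply_moves([
  {"x":0,"y":0,"z":0,"rx":0,"ry":0,"rz":0,"fingers":10},
  {"x":0,"y":0,"z":0,"rx":0,"ry":0,"rz":0,"fingers":10},
  {"x":0,"y":0,"z":0,"rx":0,"ry":0,"rz":0,"fingers":44},
  {"x":0,"y":0,"z":0,"rx":0,"ry":0,"rz":0,"fingers":44},
  {"x":0,"y":0,"z":0,"rx":0,"ry":0,"rz":0,"fingers":44},
])

```text
time: 13.47
tool_pos: [0.6194, -0.0494, 0.0038]
orientation: [[-0.158, 0.987, -0.0], [0.987, 0.158, 0.0], [0.0, -0.0, -1.0]]
force: [0.2, -1.1, -0.7]
finger_gap: 0.041
finger_force: 0.0
```

>>> apply_moves([
  {"x":0,"y":0,"z":-15,"rx":0,"ry":0,"rz":0,"fingers":44},
  {"x":0,"y":0,"z":-50,"rx":0,"ry":0,"rz":0,"fingers":44},
  {"x":0,"y":0,"z":-80,"rx":0,"ry":0,"rz":0,"fingers":44},
  {"x":0,"y":0,"z":-100,"rx":0,"ry":0,"rz":0,"fingers":44},
  {"x":0,"y":0,"z":-104,"rx":0,"ry":0,"rz":0,"fingers":44},
])

```text
time: 13.88
tool_pos: [0.6223, -0.0501, 0.1126]
orientation: [[-0.158, 0.987, 0.007], [0.987, 0.158, -0.002], [-0.003, 0.007, -1.0]]
force: [0.8, -0.9, -0.4]
finger_gap: 0.0439
finger_force: 0.0
```

>>> apply_moves([
  {"x":15,"y":-20,"z":0,"rx":0,"ry":0,"rz":0,"fingers":44},
  {"x":35,"y":-46,"z":0,"rx":0,"ry":0,"rz":0,"fingers":44},
  {"x":53,"y":-71,"z":0,"rx":0,"ry":0,"rz":0,"fingers":44},
  {"x":63,"y":-85,"z":0,"rx":0,"ry":0,"rz":0,"fingers":44},
])

```text
time: 14.22
tool_pos: [0.5218, 0.001, 0.1061]
orientation: [[-0.158, 0.987, -0.005], [0.987, 0.158, 0.001], [0.002, -0.004, -1.0]]
force: [-0.5, 0.2, 0.6]
finger_gap: 0.044
finger_force: 0.0
```

>>> apply_moves([
  {"x":15,"y":-20,"z":0,"rx":0,"ry":0,"rz":0,"fingers":44},
  {"x":35,"y":-46,"z":0,"rx":0,"ry":0,"rz":0,"fingers":44},
  {"x":53,"y":-71,"z":0,"rx":0,"ry":0,"rz":0,"fingers":44},
  {"x":63,"y":-85,"z":0,"rx":0,"ry":0,"rz":0,"fingers":44},
  {"x":63,"y":-85,"z":20,"rx":0,"ry":0,"rz":0,"fingers":44},
])

```text
time: 14.63
tool_pos: [0.4303, 0.0496, 0.0892]
orientation: [[-0.159, 0.987, 0.002], [0.987, 0.159, 0.0], [-0.0, 0.002, -1.0]]
force: [0.9, -0.8, 0.0]
finger_gap: 0.0441
finger_force: 0.0
```

>>> apply_moves([
  {"x":0,"y":0,"z":20,"rx":0,"ry":0,"rz":0,"fingers":44},
  {"x":0,"y":0,"z":20,"rx":0,"ry":0,"rz":0,"fingers":44},
  {"x":0,"y":0,"z":20,"rx":0,"ry":0,"rz":0,"fingers":44},
  {"x":0,"y":0,"z":20,"rx":0,"ry":0,"rz":0,"fingers":44},
  {"x":0,"y":0,"z":20,"rx":0,"ry":0,"rz":0,"fingers":44},
])

```text
time: 15.05
tool_pos: [0.4325, 0.0479, 0.069]
orientation: [[-0.158, 0.988, 0.001], [0.988, 0.158, -0.0], [-0.0, 0.001, -1.0]]
force: [1.0, -1.0, 0.1]
finger_gap: 0.0439
finger_force: 0.0
```

```bash
python3 - <<'E'
from h import *
im,d,c=wtops();np.savez('w5.npz',im=im,d=d,**c);P=Plan();print(P.p);P.to([.4333,.0494,0],R0)
E
```

```text
blob [356 161  46  40 806] medz 0.0329 ctr [0.5057 0.0807 0.0328] circ [0.5037 0.0815 0.038 ]
blob [ 237  191   38   39 1113] medz 0.037 ctr [0.432  0.0508 0.0367] circ [0.4318 0.0513 0.038 ]
blob [223 329  33  27 759] medz 0.0369 ctr [ 0.4363 -0.0497  0.0361] circ [ 0.4364 -0.0495  0.038 ]
[0.43255669 0.04790969 0.06904909]
 {'x': 1.4, 'y': 0.9, 'z': 69.0, 'rx': 0.1, 'ry': 0.0, 'rz': 0.1}
```

>>> apply_moves([
  {"x":3,"y":0,"z":20,"rx":0,"ry":0,"rz":0,"fingers":44},
  {"x":3,"y":0,"z":42,"rx":0,"ry":0,"rz":0,"fingers":44},
  {"x":3,"y":0,"z":60,"rx":0,"ry":0,"rz":0,"fingers":44},
  {"x":3,"y":0,"z":68,"rx":0,"ry":0,"rz":0,"fingers":44},
  {"x":3,"y":0,"z":69,"rx":0,"ry":0,"rz":0,"fingers":44},
])

```text
time: 15.52
tool_pos: [0.4304, 0.0511, -0.0017]
orientation: [[-0.157, 0.988, -0.002], [0.988, 0.157, 0.0], [0.001, -0.002, -1.0]]
force: [-1.2, 0.0, -0.4]
finger_gap: 0.0439
finger_force: 0.0
```

>>> apply_moves([
  {"x":0,"y":0,"z":0,"rx":0,"ry":0,"rz":0,"fingers":44},
  {"x":0,"y":0,"z":0,"rx":0,"ry":0,"rz":0,"fingers":10},
  {"x":0,"y":0,"z":0,"rx":0,"ry":0,"rz":0,"fingers":10},
  {"x":0,"y":0,"z":0,"rx":0,"ry":0,"rz":0,"fingers":10},
  {"x":0,"y":0,"z":0,"rx":0,"ry":0,"rz":0,"fingers":10},
])

```text
time: 15.93
tool_pos: [0.4319, 0.051, 0.0002]
orientation: [[-0.158, 0.987, 0.001], [0.987, 0.158, -0.0], [-0.0, 0.001, -1.0]]
force: [-1.4, -0.3, 5.5]
finger_gap: 0.0231
finger_force: 30.0
```

>>> apply_moves([
  {"x":0,"y":0,"z":0,"rx":0,"ry":0,"rz":0,"fingers":10},
  {"x":0,"y":0,"z":0,"rx":0,"ry":0,"rz":0,"fingers":10},
])

```text
time: 16.1
tool_pos: [0.4319, 0.051, 0.0001]
orientation: [[-0.158, 0.987, 0.001], [0.987, 0.158, -0.0], [-0.0, 0.001, -1.0]]
force: [-1.9, -0.8, 6.2]
finger_gap: 0.0235
finger_force: 30.0
```

```bash
python3 - <<'E'
from h import *
P=Plan();print(P.p,P.o['finger_gap'],P.o['finger_force']);z=P.p[2];q=P.p.copy();q[2]=.1;p=bp(33,51,100);P.to(q,R0).to(p,R0);p[2]=.04;P.to(p,R0)
E
```

```text
[4.31922642e-01 5.10120224e-02 1.48935702e-04] 0.0234791611094494 30.00123018398881
 {'x': -0.0, 'y': 0.1, 'z': -99.9, 'rx': 0.1, 'ry': 0.0, 'rz': 0.1}
 {'x': -26.7, 'y': 170.9, 'z': 0.0, 'rx': -0.0, 'ry': -0.0, 'rz': -0.0}
 {'x': -0.0, 'y': -0.0, 'z': 60.0, 'rx': -0.0, 'ry': -0.0, 'rz': -0.0}
```

>>> apply_moves([
  {"x":0,"y":0,"z":-15,"rx":0,"ry":0,"rz":0,"fingers":10},
  {"x":0,"y":0,"z":-50,"rx":0,"ry":0,"rz":0,"fingers":10},
  {"x":0,"y":0,"z":-80,"rx":0,"ry":0,"rz":0,"fingers":10},
  {"x":0,"y":0,"z":-100,"rx":0,"ry":0,"rz":0,"fingers":10},
])

```text
time: 16.43
tool_pos: [0.4321, 0.051, 0.1018]
orientation: [[-0.158, 0.987, 0.003], [0.987, 0.158, -0.0], [-0.001, 0.002, -1.0]]
force: [0.8, 0.9, -2.5]
finger_gap: 0.0231
finger_force: 30.0
```

>>> apply_moves([
  {"x":-5,"y":30,"z":0,"rx":0,"ry":0,"rz":0,"fingers":10},
  {"x":-11,"y":70,"z":0,"rx":0,"ry":0,"rz":0,"fingers":10},
  {"x":-17,"y":111,"z":0,"rx":0,"ry":0,"rz":0,"fingers":10},
  {"x":-24,"y":150,"z":0,"rx":0,"ry":0,"rz":0,"fingers":10},
  {"x":-27,"y":171,"z":0,"rx":0,"ry":0,"rz":0,"fingers":10},
])

```text
time: 16.85
tool_pos: [0.6083, 0.051, 0.0997]
orientation: [[-0.157, 0.988, 0.003], [0.988, 0.157, -0.0], [-0.001, 0.003, -1.0]]
force: [-0.6, -0.8, -1.1]
finger_gap: 0.0231
finger_force: 30.0
```

>>> apply_moves([
  {"x":0,"y":0,"z":20,"rx":0,"ry":0,"rz":0,"fingers":10},
  {"x":0,"y":0,"z":40,"rx":0,"ry":0,"rz":0,"fingers":10},
  {"x":0,"y":0,"z":55,"rx":0,"ry":0,"rz":0,"fingers":10},
  {"x":0,"y":0,"z":60,"rx":0,"ry":0,"rz":0,"fingers":10},
  {"x":0,"y":0,"z":60,"rx":0,"ry":0,"rz":0,"fingers":10},
])

```text
time: 17.27
tool_pos: [0.6027, 0.0516, 0.0374]
orientation: [[-0.158, 0.987, -0.004], [0.987, 0.158, 0.0], [0.001, -0.004, -1.0]]
force: [-0.4, -0.5, -2.3]
finger_gap: 0.0232
finger_force: 30.0
```

>>> apply_moves([
  {"x":0,"y":0,"z":0,"rx":0,"ry":0,"rz":0,"fingers":10},
  {"x":0,"y":0,"z":0,"rx":0,"ry":0,"rz":0,"fingers":10},
  {"x":0,"y":0,"z":0,"rx":0,"ry":0,"rz":0,"fingers":10},
  {"x":0,"y":0,"z":0,"rx":0,"ry":0,"rz":0,"fingers":10},
  {"x":0,"y":0,"z":0,"rx":0,"ry":0,"rz":0,"fingers":10},
])

```text
time: 17.68
tool_pos: [0.6049, 0.0514, 0.0402]
orientation: [[-0.158, 0.987, 0.001], [0.987, 0.158, -0.0], [-0.0, 0.001, -1.0]]
force: [-0.7, 0.3, -2.1]
finger_gap: 0.0229
finger_force: 30.0
```

```bash
python3 - <<'E'
from h import *
P=Plan();print(P.p,P.o['finger_gap'],P.o['force']);P.to(bp(33,51,7),R0);p=bp(33,51,100);P.to(p,R0).to([.4366,-.052,.1],R0)
E
```

```text
[0.60493157 0.05136585 0.04021496] 0.022946680270360457 [-0.70333959  0.34203594 -2.14727994]
 {'x': -0.0, 'y': -0.1, 'z': 33.2, 'rx': 0.1, 'ry': 0.0, 'rz': 0.1}
 {'x': 0.0, 'y': 0.0, 'z': -93.0, 'rx': 0.0, 'ry': -0.0, 'rz': 0.0}
 {'x': -37.9, 'y': -91.2, 'z': -0.0, 'rx': -0.0, 'ry': 0.0, 'rz': 0.0}
 {'x': -37.9, 'y': -91.2, 'z': -0.0, 'rx': -0.0, 'ry': 0.0, 'rz': 0.0}
```

>>> apply_moves([
  {"x":0,"y":0,"z":9,"rx":0,"ry":0,"rz":0,"fingers":10},
  {"x":0,"y":0,"z":18,"rx":0,"ry":0,"rz":0,"fingers":10},
  {"x":0,"y":0,"z":25,"rx":0,"ry":0,"rz":0,"fingers":10},
  {"x":0,"y":0,"z":30,"rx":0,"ry":0,"rz":0,"fingers":10},
  {"x":0,"y":0,"z":32,"rx":0,"ry":0,"rz":0,"fingers":10},
])

```text
time: 18.1
tool_pos: [0.6032, 0.0515, 0.0062]
orientation: [[-0.158, 0.987, -0.003], [0.987, 0.158, 0.0], [0.001, -0.003, -1.0]]
force: [-8.1, 1.1, 14.5]
finger_gap: 0.023
finger_force: 30.0
```

>>> apply_moves([
  {"x":0,"y":0,"z":1,"rx":0,"ry":0,"rz":0,"fingers":10},
  {"x":0,"y":0,"z":1,"rx":0,"ry":0,"rz":0,"fingers":10},
  {"x":0,"y":0,"z":1,"rx":0,"ry":0,"rz":0,"fingers":44},
  {"x":0,"y":0,"z":1,"rx":0,"ry":0,"rz":0,"fingers":44},
  {"x":0,"y":0,"z":1,"rx":0,"ry":0,"rz":0,"fingers":44},
])

```text
time: 18.52
tool_pos: [0.6047, 0.0513, 0.0063]
orientation: [[-0.158, 0.987, 0.001], [0.987, 0.158, -0.0], [-0.0, 0.001, -1.0]]
force: [-0.5, -0.5, 0.3]
finger_gap: 0.041
finger_force: 0.0
```

>>> apply_moves([
  {"x":0,"y":0,"z":-15,"rx":0,"ry":0,"rz":0,"fingers":44},
  {"x":0,"y":0,"z":-50,"rx":0,"ry":0,"rz":0,"fingers":44},
  {"x":0,"y":0,"z":-80,"rx":0,"ry":0,"rz":0,"fingers":44},
  {"x":0,"y":0,"z":-93,"rx":0,"ry":0,"rz":0,"fingers":44},
])

```text
time: 18.85
tool_pos: [0.6069, 0.0512, 0.1036]
orientation: [[-0.158, 0.987, 0.006], [0.987, 0.158, -0.001], [-0.002, 0.006, -1.0]]
force: [1.3, 0.2, -0.2]
finger_gap: 0.0443
finger_force: 0.0
```

>>> apply_moves([
  {"x":-10,"y":-25,"z":0,"rx":0,"ry":0,"rz":0,"fingers":44},
  {"x":-25,"y":-60,"z":0,"rx":0,"ry":0,"rz":0,"fingers":44},
  {"x":-34,"y":-82,"z":0,"rx":0,"ry":0,"rz":0,"fingers":44},
  {"x":-38,"y":-91,"z":0,"rx":0,"ry":0,"rz":0,"fingers":44},
])

```text
time: 19.18
tool_pos: [0.5177, -0.0012, 0.0984]
orientation: [[-0.157, 0.988, -0.002], [0.988, 0.157, 0.0], [0.001, -0.002, -1.0]]
force: [0.9, 0.6, -0.6]
finger_gap: 0.0438
finger_force: 0.0
```

>>> apply_moves([
  {"x":-10,"y":-25,"z":0,"rx":0,"ry":0,"rz":0,"fingers":44},
  {"x":-25,"y":-60,"z":10,"rx":0,"ry":0,"rz":0,"fingers":44},
  {"x":-34,"y":-82,"z":20,"rx":0,"ry":0,"rz":0,"fingers":44},
  {"x":-38,"y":-91,"z":30,"rx":0,"ry":0,"rz":0,"fingers":44},
])

```text
time: 19.52
tool_pos: [0.4347, -0.0531, 0.0686]
orientation: [[-0.157, 0.988, -0.001], [0.988, 0.157, -0.0], [0.0, -0.001, -1.0]]
force: [0.1, 0.3, 0.0]
finger_gap: 0.044
finger_force: 0.0
```

>>> apply_moves([
  {"x":0,"y":0,"z":0,"rx":0,"ry":0,"rz":0,"fingers":44},
  {"x":0,"y":0,"z":0,"rx":0,"ry":0,"rz":0,"fingers":44},
  {"x":0,"y":0,"z":0,"rx":0,"ry":0,"rz":0,"fingers":44},
  {"x":0,"y":0,"z":0,"rx":0,"ry":0,"rz":0,"fingers":44},
  {"x":0,"y":0,"z":0,"rx":0,"ry":0,"rz":0,"fingers":44},
])

```text
time: 19.93
tool_pos: [0.4379, -0.0522, 0.0699]
orientation: [[-0.159, 0.987, 0.001], [0.987, 0.159, -0.0], [-0.001, 0.001, -1.0]]
force: [0.1, -1.0, -0.2]
finger_gap: 0.0439
finger_force: 0.0
```

```bash
python3 - <<'E'
from h import *
im,d,c=wtops();P=Plan();print(P.p);P.to([.4366,-.052,0],R0)
E
```

```text
blob [388   0  51  32 713] medz 0.0329 ctr [0.5067 0.0733 0.0327] circ [0.504  0.0739 0.038 ]
blob [ 235  196   37   38 1086] medz 0.037 ctr [ 0.4366 -0.0528  0.0368] circ [ 0.4365 -0.0523  0.038 ]
blob [413 233  36  10 244] medz 0.0363 ctr [ 0.5525 -0.0508  0.0367] circ [ 0.5526 -0.0524  0.038 ]
blob [505 237   7  24 107] medz 0.0324 ctr [ 0.6098 -0.0516  0.0325] circ [ 0.6056 -0.0489  0.038 ]
[ 0.43762131 -0.05212965  0.06976443]
 {'x': 0.3, 'y': -1.1, 'z': 69.8, 'rx': 0.1, 'ry': 0.0, 'rz': 0.1}
```

>>> apply_moves([
  {"x":0,"y":-1,"z":20,"rx":0,"ry":0,"rz":0,"fingers":44},
  {"x":0,"y":-1,"z":42,"rx":0,"ry":0,"rz":0,"fingers":44},
  {"x":0,"y":-1,"z":60,"rx":0,"ry":0,"rz":0,"fingers":44},
  {"x":0,"y":-1,"z":68,"rx":0,"ry":0,"rz":0,"fingers":44},
  {"x":0,"y":-1,"z":69.5,"rx":0,"ry":0,"rz":0,"fingers":44},
])

```text
time: 20.4
tool_pos: [0.4347, -0.0518, -0.0015]
orientation: [[-0.158, 0.987, -0.003], [0.987, 0.158, 0.001], [0.002, -0.003, -1.0]]
force: [0.3, -0.9, 0.4]
finger_gap: 0.0438
finger_force: 0.0
```

>>> apply_moves([
  {"x":0,"y":0,"z":0,"rx":0,"ry":0,"rz":0,"fingers":44},
  {"x":0,"y":0,"z":0,"rx":0,"ry":0,"rz":0,"fingers":10},
  {"x":0,"y":0,"z":0,"rx":0,"ry":0,"rz":0,"fingers":10},
  {"x":0,"y":0,"z":0,"rx":0,"ry":0,"rz":0,"fingers":10},
  {"x":0,"y":0,"z":0,"rx":0,"ry":0,"rz":0,"fingers":10},
])

```text
time: 20.82
tool_pos: [0.4363, -0.0528, 0.0007]
orientation: [[-0.158, 0.987, 0.001], [0.987, 0.158, -0.001], [-0.001, 0.001, -1.0]]
force: [-1.4, 1.1, 4.0]
finger_gap: 0.0231
finger_force: 30.0
```

>>> apply_moves([
  {"x":0,"y":0,"z":0,"rx":0,"ry":0,"rz":0,"fingers":10},
  {"x":0,"y":0,"z":0,"rx":0,"ry":0,"rz":0,"fingers":10},
])

```text
time: 20.98
tool_pos: [0.4363, -0.0528, 0.0006]
orientation: [[-0.158, 0.987, 0.001], [0.987, 0.158, -0.001], [-0.001, 0.001, -1.0]]
force: [-1.6, 0.9, 6.6]
finger_gap: 0.023
finger_force: 30.0
```

```bash
python3 - <<'E'
from h import *
P=Plan();print(P.p,P.o['finger_gap'],P.o['finger_force']);z=P.p[2];q=P.p.copy();q[2]=.1;p=bp(-33,51,100);P.to(q,R0).to(p,R0);p[2]=.04;P.to(p,R0)
E
```

```text
[ 0.43632208 -0.05279438  0.00064734] 0.02298536153626819 30.001064278185368
 {'x': -0.1, 'y': 0.1, 'z': -99.4, 'rx': 0.1, 'ry': 0.0, 'rz': 0.1}
 {'x': 76.5, 'y': 116.8, 'z': 0.0, 'rx': -0.0, 'ry': -0.0, 'rz': -0.0}
 {'x': -0.0, 'y': -0.0, 'z': 60.0, 'rx': 0.0, 'ry': -0.0, 'rz': -0.0}
```

>>> apply_moves([
  {"x":0,"y":0,"z":-15,"rx":0,"ry":0,"rz":0,"fingers":10},
  {"x":0,"y":0,"z":-50,"rx":0,"ry":0,"rz":0,"fingers":10},
  {"x":0,"y":0,"z":-80,"rx":0,"ry":0,"rz":0,"fingers":10},
  {"x":0,"y":0,"z":-99,"rx":0,"ry":0,"rz":0,"fingers":10},
])

```text
time: 21.32
tool_pos: [0.4366, -0.0528, 0.1015]
orientation: [[-0.158, 0.987, 0.003], [0.987, 0.158, -0.001], [-0.001, 0.002, -1.0]]
force: [0.5, 0.4, -0.9]
finger_gap: 0.023
finger_force: 30.0
```

>>> apply_moves([
  {"x":16,"y":25,"z":0,"rx":0,"ry":0,"rz":0,"fingers":10},
  {"x":36,"y":56,"z":0,"rx":0,"ry":0,"rz":0,"fingers":10},
  {"x":58,"y":88,"z":0,"rx":0,"ry":0,"rz":0,"fingers":10},
  {"x":72,"y":110,"z":0,"rx":0,"ry":0,"rz":0,"fingers":10},
  {"x":76.5,"y":117,"z":0,"rx":0,"ry":0,"rz":0,"fingers":10},
])

```text
time: 21.73
tool_pos: [0.5415, 0.0438, 0.0991]
orientation: [[-0.16, 0.987, 0.002], [0.987, 0.16, 0.001], [0.0, 0.002, -1.0]]
force: [0.0, 0.0, -1.7]
finger_gap: 0.0228
finger_force: 30.0
```

>>> apply_moves([
  {"x":0,"y":0,"z":20,"rx":0,"ry":0,"rz":0,"fingers":10},
  {"x":0,"y":0,"z":40,"rx":0,"ry":0,"rz":0,"fingers":10},
  {"x":0,"y":0,"z":55,"rx":0,"ry":0,"rz":0,"fingers":10},
  {"x":0,"y":0,"z":60,"rx":0,"ry":0,"rz":0,"fingers":10},
  {"x":0,"y":0,"z":60,"rx":0,"ry":0,"rz":0,"fingers":10},
])

```text
time: 22.15
tool_pos: [0.5373, 0.0414, 0.0372]
orientation: [[-0.157, 0.988, -0.004], [0.988, 0.157, 0.0], [0.001, -0.004, -1.0]]
force: [0.2, 0.4, -0.7]
finger_gap: 0.0233
finger_force: 30.0
```

>>> apply_moves([
  {"x":0,"y":0,"z":0,"rx":0,"ry":0,"rz":0,"fingers":10},
  {"x":0,"y":0,"z":0,"rx":0,"ry":0,"rz":0,"fingers":10},
  {"x":0,"y":0,"z":0,"rx":0,"ry":0,"rz":0,"fingers":10},
  {"x":0,"y":0,"z":0,"rx":0,"ry":0,"rz":0,"fingers":10},
  {"x":0,"y":0,"z":0,"rx":0,"ry":0,"rz":0,"fingers":10},
])

```text
time: 22.57
tool_pos: [0.5396, 0.0414, 0.0396]
orientation: [[-0.158, 0.987, 0.001], [0.987, 0.158, -0.0], [-0.0, 0.001, -1.0]]
force: [-0.3, 0.1, -1.4]
finger_gap: 0.0233
finger_force: 30.0
```

```bash
python3 - <<'E'
from h import *
P=Plan();print(P.p,P.o['finger_gap'],P.o['force']);P.to(bp(-33,51,7),R0);p=bp(-33,51,190);P.to(p,R0).to([.532,.355,.23],down(100))
E
```

```text
[0.53964966 0.04137995 0.03959092] 0.02327118879526338 [-0.28456157  0.07087844 -1.42888933]
 {'x': -0.4, 'y': -0.0, 'z': 32.6, 'rx': 0.1, 'ry': 0.0, 'rz': 0.1}
 {'x': 0.0, 'y': 0.0, 'z': -183.0, 'rx': 0.0, 'ry': -0.0, 'rz': -0.0}
 {'x': 155.7, 'y': 20.7, 'z': -20.0, 'rx': 0.0, 'ry': 0.0, 'rz': -0.5}
 {'x': 155.5, 'y': 22.1, 'z': -20.0, 'rx': 0.0, 'ry': 0.0, 'rz': -0.5}
```

>>> apply_moves([
  {"x":0,"y":0,"z":9,"rx":0,"ry":0,"rz":0,"fingers":10},
  {"x":0,"y":0,"z":18,"rx":0,"ry":0,"rz":0,"fingers":10},
  {"x":0,"y":0,"z":25,"rx":0,"ry":0,"rz":0,"fingers":10},
  {"x":0,"y":0,"z":30,"rx":0,"ry":0,"rz":0,"fingers":10},
  {"x":0,"y":0,"z":32,"rx":0,"ry":0,"rz":0,"fingers":10},
])

```text
time: 22.98
tool_pos: [0.5381, 0.0416, 0.0063]
orientation: [[-0.158, 0.987, -0.003], [0.987, 0.158, 0.0], [0.001, -0.003, -1.0]]
force: [-11.6, 0.4, 25.8]
finger_gap: 0.0235
finger_force: 30.0
```

>>> apply_moves([
  {"x":0,"y":0,"z":0.5,"rx":0,"ry":0,"rz":0,"fingers":10},
  {"x":0,"y":0,"z":0.5,"rx":0,"ry":0,"rz":0,"fingers":10},
  {"x":0,"y":0,"z":0.5,"rx":0,"ry":0,"rz":0,"fingers":44},
  {"x":0,"y":0,"z":0.5,"rx":0,"ry":0,"rz":0,"fingers":44},
  {"x":0,"y":0,"z":0.5,"rx":0,"ry":0,"rz":0,"fingers":44},
])

```text
time: 23.4
tool_pos: [0.5393, 0.0415, 0.0061]
orientation: [[-0.158, 0.987, 0.0], [0.987, 0.158, 0.0], [-0.0, 0.0, -1.0]]
force: [-1.1, -0.3, 0.2]
finger_gap: 0.0413
finger_force: 0.0
```

>>> apply_moves([
  {"x":0,"y":0,"z":-15,"rx":0,"ry":0,"rz":0,"fingers":44},
  {"x":0,"y":0,"z":-55,"rx":0,"ry":0,"rz":0,"fingers":44},
  {"x":0,"y":0,"z":-95,"rx":0,"ry":0,"rz":0,"fingers":44},
  {"x":0,"y":0,"z":-136,"rx":0,"ry":0,"rz":0,"fingers":44},
  {"x":0,"y":0,"z":-177,"rx":0,"ry":0,"rz":0,"fingers":44},
])

```text
time: 23.82
tool_pos: [0.5387, 0.0415, 0.1848]
orientation: [[-0.158, 0.988, -0.0], [0.988, 0.158, 0.0], [0.0, -0.0, -1.0]]
force: [2.3, -0.3, 0.4]
finger_gap: 0.0443
finger_force: 0.0
```

>>> apply_moves([
  {"x":36,"y":5,"z":-5,"rx":0,"ry":0,"rz":-0.5,"fingers":44},
  {"x":75,"y":10,"z":-10,"rx":0,"ry":0,"rz":-0.5,"fingers":44},
  {"x":115,"y":15,"z":-15,"rx":0,"ry":0,"rz":-0.5,"fingers":44},
  {"x":156,"y":21,"z":-20,"rx":0,"ry":0,"rz":-0.5,"fingers":44},
])

```text
time: 24.15
tool_pos: [0.5353, 0.2, 0.2039]
orientation: [[-0.165, 0.986, 0.001], [0.986, 0.165, 0.0], [-0.0, 0.001, -1.0]]
force: [0.6, 0.1, -1.2]
finger_gap: 0.0439
finger_force: 0.0
```

>>> apply_moves([
  {"x":41,"y":5,"z":-5,"rx":0,"ry":0,"rz":-0.5,"fingers":44},
  {"x":80,"y":11,"z":-10,"rx":0,"ry":0,"rz":-0.5,"fingers":44},
  {"x":120,"y":17,"z":-20,"rx":0,"ry":0,"rz":-0.5,"fingers":44},
  {"x":148,"y":21,"z":-20,"rx":0,"ry":0,"rz":-0.5,"fingers":44},
  {"x":155,"y":22,"z":-20,"rx":0,"ry":0,"rz":-0.5,"fingers":44},
])

```text
time: 24.57
tool_pos: [0.5305, 0.3599, 0.2237]
orientation: [[-0.179, 0.984, 0.001], [0.984, 0.179, 0.002], [0.002, 0.001, -1.0]]
force: [-0.2, -0.1, -0.9]
finger_gap: 0.0442
finger_force: 0.0
```

>>> apply_moves([
  {"x":0,"y":0,"z":0,"rx":0,"ry":0,"rz":0,"fingers":44},
  {"x":0,"y":0,"z":0,"rx":0,"ry":0,"rz":0,"fingers":44},
  {"x":0,"y":0,"z":0,"rx":0,"ry":0,"rz":0,"fingers":44},
  {"x":0,"y":0,"z":0,"rx":0,"ry":0,"rz":0,"fingers":44},
  {"x":0,"y":0,"z":0,"rx":0,"ry":0,"rz":0,"fingers":44},
])

```text
time: 24.98
tool_pos: [0.5316, 0.3538, 0.2233]
orientation: [[-0.173, 0.985, -0.0], [0.985, 0.173, -0.0], [-0.0, -0.0, -1.0]]
force: [0.9, -0.1, 0.3]
finger_gap: 0.0444
finger_force: 0.0
```

```bash
python3 - <<'E'
from h import *
o=observe();print(o['tool_pos']);c=calibration('wrist');im,d=grab_frame('wrist');np.savez('w6.npz',im=im,d=d,**c)
Q=cloud(c,d);Z=Q[...,2];m=(abs(Z-.125)<.008)&(im.max(2)<90)&(np.linalg.norm(Q[...,:2]-[.532,.355],axis=-1)<.1)
n,l,st,ce=cv2.connectedComponentsWithStats(m.astype(np.uint8))
for i in range(1,n):
    if st[i,4]>200:
        q=Q[l==i];r=cv2.minAreaRect((q[:,:2]*1e3).astype(np.float32));print(st[i],r,np.median(q[:,2]))
top,td=grab_frame('top');np.savez('top2.npz',im=top,d=td,**calibration('top'))
a=cv2.resize(top[100:300,195:395],(600,600),interpolation=cv2.INTER_CUBIC)
save('both.png',np.hstack([cv2.resize(a,(400,400)),cv2.resize(im,(400,300)).copy() if 0 else cv2.copyMakeBorder(cv2.resize(im,(400,300)),0,100,0,0,0)]),1)
E
```

```text
[0.53161759 0.35379911 0.22326497]
[ 246  107   17  136 2096] ((528.7677612304688, 361.7845153808594), (12.621003150939941, 113.55367279052734), 10.144978523254395) 0.12477626125746633
```

View pics/both.png

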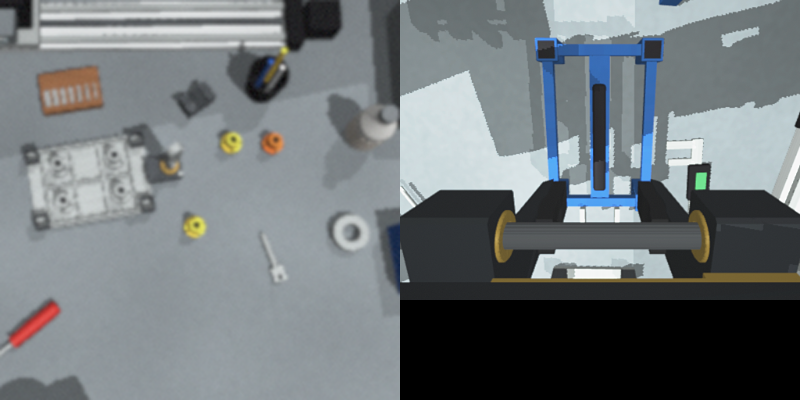

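The left panel shows four grey hubs in the four corner compartments, no other grey hubs, and the pin unmoved at (275,258). The right panel shows the upper frame with the black handle at (599,137), the corner posts at (545,48) and (652,48), and the fork at the near (-y) end. The handle centre is (.5288,.3618) at yaw 10.1°, with its top at 124.8 mm, which fits.

```bash
python3 - <<'E'
from h import *
R=down(100.1);P=Plan();P.to([.5288,.3618,.15],R).to([.5288,.3618,.086],R)
E
```

```text
{'x': 8.0, 'y': -1.4, 'z': 73.4, 'rx': 0.0, 'ry': 0.0, 'rz': -0.1}
 {'x': -0.0, 'y': -0.0, 'z': 64.0, 'rx': -0.0, 'ry': -0.0, 'rz': -0.0}
```

>>> apply_moves([
  {"x":8,"y":-1.4,"z":20,"rx":0,"ry":0,"rz":0,"fingers":44},
  {"x":8,"y":-1.4,"z":40,"rx":0,"ry":0,"rz":0,"fingers":44},
  {"x":8,"y":-1.4,"z":60,"rx":0,"ry":0,"rz":0,"fingers":44},
  {"x":8,"y":-1.4,"z":80,"rx":0,"ry":0,"rz":0,"fingers":44},
  {"x":8,"y":-1.4,"z":100,"rx":0,"ry":0,"rz":0,"fingers":44},
])

```text
time: 25.5
tool_pos: [0.5286, 0.3625, 0.1226]
orientation: [[-0.174, 0.985, 0.0], [0.985, 0.174, 0.0], [0.0, 0.0, -1.0]]
force: [0.0, -0.3, 0.2]
finger_gap: 0.0439
finger_force: 0.0
```

>>> apply_moves([
  {"x":0,"y":0,"z":14,"rx":0,"ry":0,"rz":0,"fingers":44},
  {"x":0,"y":0,"z":26,"rx":0,"ry":0,"rz":0,"fingers":44},
  {"x":0,"y":0,"z":34,"rx":0,"ry":0,"rz":0,"fingers":44},
  {"x":0,"y":0,"z":37,"rx":0,"ry":0,"rz":0,"fingers":44},
  {"x":0,"y":0,"z":37,"rx":0,"ry":0,"rz":0,"fingers":44},
])

```text
time: 25.92
tool_pos: [0.5283, 0.3628, 0.0859]
orientation: [[-0.175, 0.985, -0.001], [0.985, 0.175, -0.0], [-0.0, -0.001, -1.0]]
force: [-0.3, -0.3, 0.4]
finger_gap: 0.0442
finger_force: 0.0
```

>>> apply_moves([
  {"x":0,"y":0,"z":0,"rx":0,"ry":0,"rz":0,"fingers":44},
  {"x":0,"y":0,"z":0,"rx":0,"ry":0,"rz":0,"fingers":44},
  {"x":0,"y":0,"z":0,"rx":0,"ry":0,"rz":0,"fingers":20},
  {"x":0,"y":0,"z":0,"rx":0,"ry":0,"rz":0,"fingers":5},
  {"x":0,"y":0,"z":0,"rx":0,"ry":0,"rz":0,"fingers":5},
])

```text
time: 26.33
tool_pos: [0.5287, 0.3631, 0.0868]
orientation: [[-0.175, 0.985, 0.001], [0.985, 0.175, 0.0], [0.0, 0.001, -1.0]]
force: [0.2, 0.2, 0.5]
finger_gap: 0.0258
finger_force: 0.0
```

>>> apply_moves([
  {"x":0,"y":0,"z":0,"rx":0,"ry":0,"rz":0,"fingers":5},
  {"x":0,"y":0,"z":0,"rx":0,"ry":0,"rz":0,"fingers":5},
  {"x":0,"y":0,"z":0,"rx":0,"ry":0,"rz":0,"fingers":5},
  {"x":0,"y":0,"z":0,"rx":0,"ry":0,"rz":0,"fingers":5},
])

```text
time: 26.67
tool_pos: [0.5274, 0.3628, 0.0862]
orientation: [[-0.175, 0.985, -0.002], [0.985, 0.175, -0.001], [-0.0, -0.002, -1.0]]
force: [-6.1, -1.0, 4.2]
finger_gap: 0.0132
finger_force: 30.0
```

```bash
python3 - <<'E'
from h import *
P=Plan();print(P.p,P.R.as_matrix().round(3),P.o['finger_gap'],P.o['finger_force'],P.o['force'])
E
```

```text
[0.52740606 0.3627602  0.08621057] [[-0.175  0.985 -0.002]
 [ 0.985  0.175 -0.001]
 [-0.    -0.002 -1.   ]] 0.013227773745141174 29.99635275453329 [-6.13700693 -0.97699412  4.23983832]
```

The handle is gripped. I'll lift 130 mm and carry it slowly.

>>> apply_moves([
  {"x":0,"y":0,"z":-8,"rx":0,"ry":0,"rz":0,"fingers":5},
  {"x":0,"y":0,"z":-20,"rx":0,"ry":0,"rz":0,"fingers":5},
  {"x":0,"y":0,"z":-40,"rx":0,"ry":0,"rz":0,"fingers":5},
  {"x":0,"y":0,"z":-60,"rx":0,"ry":0,"rz":0,"fingers":5},
  {"x":0,"y":0,"z":-80,"rx":0,"ry":0,"rz":0,"fingers":5},
])

```text
time: 27.08
tool_pos: [0.5281, 0.3626, 0.167]
orientation: [[-0.175, 0.985, -0.001], [0.985, 0.175, -0.0], [-0.0, -0.001, -1.0]]
force: [1.0, -0.6, -7.1]
finger_gap: 0.0134
finger_force: 30.0
```

>>> apply_moves([
  {"x":0,"y":0,"z":-20,"rx":0,"ry":0,"rz":0,"fingers":5},
  {"x":0,"y":0,"z":-38,"rx":0,"ry":0,"rz":0,"fingers":5},
  {"x":0,"y":0,"z":-48,"rx":0,"ry":0,"rz":0,"fingers":5},
  {"x":0,"y":0,"z":-50,"rx":0,"ry":0,"rz":0,"fingers":5},
  {"x":0,"y":0,"z":-50,"rx":0,"ry":0,"rz":0,"fingers":5},
])

```text
time: 27.5
tool_pos: [0.5286, 0.3629, 0.2168]
orientation: [[-0.175, 0.985, 0.001], [0.985, 0.175, 0.0], [0.0, 0.001, -1.0]]
force: [0.4, 0.5, -8.1]
finger_gap: 0.0137
finger_force: 30.0
```

```bash
python3 - <<'E'
from h import *
P=Plan();print(P.p,P.R.as_matrix().round(3),P.o['finger_gap'],P.o['force'],P.o['ft_torque']);p=bp(0,1.2,216);P.to(p,R0,spd=125)
E
```

```text
[0.52863554 0.36291397 0.21676055] [[-0.175  0.985  0.001]
 [ 0.985  0.175  0.   ]
 [ 0.     0.001 -1.   ]] 0.013714870470703149 [ 0.43850052  0.51324384 -8.05005837] [-0.08345475 -0.08878616 -0.00636989]
 {'x': -123.1, 'y': -4.4, 'z': 0.2, 'rx': 0.0, 'ry': -0.0, 'rz': 0.4}
 {'x': -123.1, 'y': -3.7, 'z': 0.2, 'rx': 0.0, 'ry': -0.0, 'rz': 0.4}
 {'x': -123.1, 'y': -2.9, 'z': 0.2, 'rx': 0.0, 'ry': -0.0, 'rz': 0.4}
```

>>> apply_moves([
  {"x":-15,"y":-1,"z":0,"rx":0,"ry":0,"rz":0.4,"fingers":5},
  {"x":-40,"y":-2,"z":0,"rx":0,"ry":0,"rz":0.4,"fingers":5},
  {"x":-68,"y":-3,"z":0,"rx":0,"ry":0,"rz":0.4,"fingers":5},
  {"x":-96,"y":-4,"z":0,"rx":0,"ry":0,"rz":0.4,"fingers":5},
  {"x":-123,"y":-4.5,"z":0,"rx":0,"ry":0,"rz":0.4,"fingers":5},
])

```text
time: 27.92
tool_pos: [0.5443, 0.2389, 0.2141]
orientation: [[-0.168, 0.986, -0.003], [0.986, 0.168, -0.001], [-0.001, -0.004, -1.0]]
force: [0.2, 0.3, -6.8]
finger_gap: 0.0139
finger_force: 30.0
```

>>> apply_moves([
  {"x":-25,"y":-1,"z":0,"rx":0,"ry":0,"rz":0.4,"fingers":5},
  {"x":-50,"y":-1.5,"z":0,"rx":0,"ry":0,"rz":0.4,"fingers":5},
  {"x":-75,"y":-2,"z":0,"rx":0,"ry":0,"rz":0.4,"fingers":5},
  {"x":-100,"y":-3,"z":0,"rx":0,"ry":0,"rz":0.4,"fingers":5},
  {"x":-123,"y":-4,"z":0,"rx":0,"ry":0,"rz":0.4,"fingers":5},
])

```text
time: 28.33
tool_pos: [0.5611, 0.1169, 0.2144]
orientation: [[-0.16, 0.987, -0.003], [0.987, 0.16, -0.001], [-0.0, -0.003, -1.0]]
force: [-0.0, -0.8, -7.2]
finger_gap: 0.0134
finger_force: 30.0
```

>>> apply_moves([
  {"x":-25,"y":-1,"z":0,"rx":0,"ry":0,"rz":0.4,"fingers":5},
  {"x":-50,"y":-1.5,"z":0,"rx":0,"ry":0,"rz":0.4,"fingers":5},
  {"x":-75,"y":-2,"z":0,"rx":0,"ry":0,"rz":0.4,"fingers":5},
  {"x":-98,"y":-3,"z":0,"rx":0,"ry":0,"rz":0.4,"fingers":5},
  {"x":-114,"y":-3,"z":0,"rx":0,"ry":0,"rz":0.4,"fingers":5},
])

```text
time: 28.75
tool_pos: [0.5764, 0.0034, 0.2144]
orientation: [[-0.153, 0.988, -0.003], [0.988, 0.153, -0.001], [-0.0, -0.003, -1.0]]
force: [0.2, 0.4, -7.0]
finger_gap: 0.0134
finger_force: 30.0
```

>>> apply_moves([
  {"x":-6,"y":0,"z":0,"rx":0,"ry":0,"rz":0,"fingers":5},
  {"x":-9,"y":0,"z":0,"rx":0,"ry":0,"rz":0,"fingers":5},
  {"x":-9,"y":0,"z":0,"rx":0,"ry":0,"rz":0,"fingers":5},
  {"x":-9,"y":0,"z":0,"rx":0,"ry":0,"rz":0,"fingers":5},
  {"x":-9,"y":0,"z":0,"rx":0,"ry":0,"rz":0,"fingers":5},
])

```text
time: 29.17
tool_pos: [0.5787, -0.0018, 0.216]
orientation: [[-0.155, 0.988, -0.001], [0.988, 0.155, 0.0], [0.001, -0.001, -1.0]]
force: [0.3, -0.2, -6.4]
finger_gap: 0.0134
finger_force: 30.0
```

>>> apply_moves([
  {"x":0,"y":0,"z":0,"rx":0,"ry":0,"rz":0,"fingers":5},
  {"x":0,"y":0,"z":0,"rx":0,"ry":0,"rz":0,"fingers":5},
  {"x":0,"y":0,"z":0,"rx":0,"ry":0,"rz":0,"fingers":5},
  {"x":0,"y":0,"z":0,"rx":0,"ry":0,"rz":0,"fingers":5},
  {"x":0,"y":0,"z":0,"rx":0,"ry":0,"rz":0,"fingers":5},
])

```text
time: 29.58
tool_pos: [0.579, -0.0026, 0.2164]
orientation: [[-0.155, 0.988, 0.0], [0.988, 0.155, 0.0], [-0.0, 0.0, -1.0]]
force: [-0.3, -0.4, -7.4]
finger_gap: 0.0132
finger_force: 30.0
```

```bash
python3 - <<'E'
from h import *
c=calibration('wrist');im,d=grab_frame('wrist');np.savez('w7.npz',im=im,d=d,**c);s,sd=grab_frame('scene')
P=Plan();print(P.p,P.R.as_matrix().round(4).tolist());P.to(bp(0,1.2,216),R0)
save('w7.png',np.hstack([cv2.resize(im,(400,300)),cv2.resize(s,(400,300))]),1)
E
```

```text
[ 0.57902355 -0.00276014  0.21634216] [[-0.1543, 0.988, 0.0], [0.988, 0.1543, -0.0], [-0.0, 0.0, -1.0]]
 {'x': -0.4, 'y': 1.0, 'z': 0.3, 'rx': 0.0, 'ry': 0.0, 'rz': -0.1}
```

View pics/w7.png

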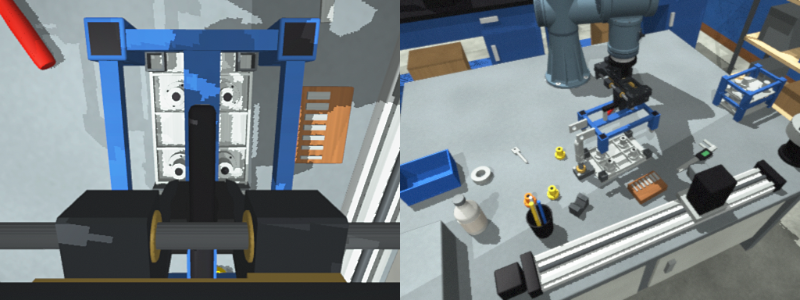

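The left panel shows the +y posts at (105,38) and (298,35), with the +y sockets below them at (158,61) and (239,61) and hubs in the tray. The right panel shows the frame held above the base with nothing touching. I'll measure posts against sockets.

```bash
python3 - <<'E'
from h import *
t=np.load('w7.npz');Q=cloud(t,t['d']);Z=Q[...,2]
def loc(z0,e,r,tol=.006):
    m=((abs(Z-z0)<tol)&(np.linalg.norm(Q[...,:2]-e[:2],axis=-1)<r))
    q=Q[m];rr=cv2.minAreaRect((q[:,:2]*1e3).astype(np.float32));print(e[:2].round(4),m.sum(),np.round(rr[0],1),np.round(rr[1],1),round(rr[2],1),np.median(q[:,2]).round(4));return rr[0]
for k in[(60,95),(-60,95)]: loc(.034,bp(*k,0),.021,.003)
zt=.216+.033-.119+.08
for k in[(60,95),(-60,95)]: loc(zt,bp(*k,0)+[-.0013,.0,0],.021)
E
```

```text
[0.6247 0.099 ] 244 [624.9  97.8] [25.2 22.1] 9.0 0.0329
[0.5062 0.0802] 222 [506.5  79.3] [24.8 22.1] 8.8 0.0328
[0.6234 0.099 ] 3825 [621.1  93.9] [35.5 32.2] 9.0 0.2089
[0.5049 0.0802] 3655 [510.9  76.8] [30.9 32.4] 9.1 0.2093
```

```bash
python3 - <<'E'
from h import *
t=np.load('w7.npz');Q=cloud(t,t['d']);Z=Q[...,2];im=t['im']
m=((abs(Z-.2095)<.008)&(im.max(2)<75)).astype(np.uint8);n,l,st,ce=cv2.connectedComponentsWithStats(m)
for i in range(1,n):
    if st[i,4]>250:
        r=cv2.minAreaRect((Q[l==i][:,:2]*1e3).astype(np.float32));b=Ro.from_euler('z',-BY,degrees=True).apply(np.r_[np.array(r[0])/1e3,0]-B0)*1e3
        print(st[i],np.round(r[0],1),np.round(r[1],1),round(r[2],1),'base',b.round(1))
E
```

```text
[ 113   29   42   41 1551] [507.   80.2] [18.9 18.3] 8.8 base [-59.2  94.8   0. ]
[ 362   29   42   42 1594] [625.5  98.5] [19.3 18.8] 9.2 base [60.7 94.4  0. ]
```

```bash
python3 - <<'E'
from h import *
t=np.load('w7.npz');Q=cloud(t,t['d']);Z=Q[...,2]
inv=lambda p:Ro.from_euler('z',-BY,degrees=True).apply(np.r_[np.array(p)[:2],0]-B0)*1e3
m=((abs(Z-.0435)<.004)).astype(np.uint8);n,l,st,ce=cv2.connectedComponentsWithStats(m)
for i in range(1,n):
    if st[i,4]>150:
        q=Q[l==i];(c,r)=cv2.minEnclosingCircle((q[:,:2]*1e3).astype(np.float32));print(st[i],'base',inv(np.array(c)/1e3).round(1),'r',round(r,1))
print('released at',inv((.6047,.0513)).round(1),inv((.5393,.0415)).round(1))
E
```

```text
[214 111  22  24 420] base [-32.3  50.7   0. ] r 11.9
[282 112  21  24 407] base [34.3 50.   0. ] r 11.7
[280 207  19  21 328] base [ 33.  -50.3   0. ] r 11.8
[218 208  20  21 328] base [-31.7 -51.6   0. ] r 11.9
released at [32.8 51.   0. ] [-33.3  51.6   0. ]
```

Relative to the sockets the posts are off by +0.8 mm in x and -0.4 mm in y. I'll correct that and descend to just above the rims.

>>> apply_moves([
  {"x":0.4,"y":-0.8,"z":6,"rx":0,"ry":0,"rz":0,"fingers":5},
  {"x":0.4,"y":-0.8,"z":15,"rx":0,"ry":0,"rz":0,"fingers":5},
  {"x":0.4,"y":-0.8,"z":25,"rx":0,"ry":0,"rz":0,"fingers":5},
  {"x":0.4,"y":-0.8,"z":35,"rx":0,"ry":0,"rz":0,"fingers":5},
  {"x":0.4,"y":-0.8,"z":45,"rx":0,"ry":0,"rz":0,"fingers":5},
])

```text
time: 30.1
tool_pos: [0.5776, -0.0025, 0.1695]
orientation: [[-0.154, 0.988, -0.001], [0.988, 0.154, 0.0], [0.001, -0.001, -1.0]]
force: [-0.5, -0.9, -7.7]
finger_gap: 0.0136
finger_force: 30.0
```

>>> apply_moves([
  {"x":0,"y":0,"z":10,"rx":0,"ry":0,"rz":0,"fingers":5},
  {"x":0,"y":0,"z":20,"rx":0,"ry":0,"rz":0,"fingers":5},
  {"x":0,"y":0,"z":30,"rx":0,"ry":0,"rz":0,"fingers":5},
  {"x":0,"y":0,"z":37,"rx":0,"ry":0,"rz":0,"fingers":5},
  {"x":0,"y":0,"z":42,"rx":0,"ry":0,"rz":0,"fingers":5},
])

```text
time: 30.52
tool_pos: [0.5777, -0.0024, 0.1279]
orientation: [[-0.154, 0.988, -0.001], [0.988, 0.154, 0.0], [0.001, -0.001, -1.0]]
force: [-0.4, 0.4, -6.8]
finger_gap: 0.0134
finger_force: 30.0
```

>>> apply_moves([
  {"x":0,"y":0,"z":2,"rx":0,"ry":0,"rz":0,"fingers":5},
  {"x":0,"y":0,"z":2,"rx":0,"ry":0,"rz":0,"fingers":5},
  {"x":0,"y":0,"z":2,"rx":0,"ry":0,"rz":0,"fingers":5},
  {"x":0,"y":0,"z":2,"rx":0,"ry":0,"rz":0,"fingers":5},
  {"x":0,"y":0,"z":2,"rx":0,"ry":0,"rz":0,"fingers":5},
])

```text
time: 30.93
tool_pos: [0.5786, -0.0026, 0.128]
orientation: [[-0.154, 0.988, 0.001], [0.988, 0.154, -0.0], [-0.0, 0.001, -1.0]]
force: [-0.8, -0.0, -6.5]
finger_gap: 0.0136
finger_force: 30.0
```

```bash
cat >> h.py <<'E'
inv=lambda p:Ro.from_euler('z',-BY,degrees=True).apply(np.r_[np.array(p)[:2],0]-B0)*1e3
E
python3 - <<'E'
from h import *
c=calibration('wrist');im,d=grab_frame('wrist');P=Plan();print(P.p,inv(P.p),P.o['force'])
Q=cloud(c,d);Z=Q[...,2];zt=P.p[2]+.033-.039
m=((abs(Z-zt)<.008)&(im.max(2)<75)).astype(np.uint8);n,l,st,ce=cv2.connectedComponentsWithStats(m)
for i in range(1,n):
    if st[i,4]>250:
        r=cv2.minAreaRect((Q[l==i][:,:2]*1e3).astype(np.float32));print(st[i],'z',np.median(Z[l==i]).round(4),np.round(r[1],1),round(r[2],1),'base',inv(np.array(r[0])/1e3).round(1))
for k in[(60,95),(-60,95)]:
    q=Q[(abs(Z-.034)<.003)&(np.linalg.norm(Q[...,:2]-bp(*k,0)[:2],axis=-1)<.021)]
    if len(q)>50: r=cv2.minAreaRect((q[:,:2]*1e3).astype(np.float32));print('sock',inv(np.array(r[0])/1e3).round(1),r[1])
cv2.imwrite('pics/w8.png',im[...,::-1])
E
```

```text
[ 0.57856373 -0.0026081   0.12792388] [-1.46586307  1.84391682  0.        ] [-0.16805849 -0.21833063 -7.36713588]
[ 113   29   41   41 1542] z 0.1214 [18.7 18.3] 8.4 base [-59.5  94.8   0. ]
[ 362   29   42   42 1619] z 0.1213 [19.4 18.7] 8.7 base [60.5 94.3  0. ]
sock [59.6 89.2  0. ] (24.8222713470459, 12.741923332214355)
sock [-59.9  89.4   0. ] (25.194761276245117, 12.792167663574219)
```

The alignment error is about 0.6 mm against a 2.5 mm clearance. Next comes a slow descent with force checks.

>>> apply_moves([
  {"x":0.5,"y":-0.6,"z":2,"rx":0,"ry":0,"rz":-0.2,"fingers":5},
  {"x":0.5,"y":-0.6,"z":4,"rx":0,"ry":0,"rz":-0.2,"fingers":5},
  {"x":0.5,"y":-0.6,"z":6,"rx":0,"ry":0,"rz":-0.2,"fingers":5},
  {"x":0.5,"y":-0.6,"z":8,"rx":0,"ry":0,"rz":-0.2,"fingers":5},
  {"x":0.5,"y":-0.6,"z":10,"rx":0,"ry":0,"rz":-0.2,"fingers":5},
])

```text
time: 31.4
tool_pos: [0.5774, -0.0021, 0.117]
orientation: [[-0.158, 0.987, -0.0], [0.987, 0.158, 0.0], [0.0, -0.0, -1.0]]
force: [-0.6, 0.0, -7.3]
finger_gap: 0.0136
finger_force: 30.0
```

>>> apply_moves([
  {"x":0,"y":0,"z":1.5,"rx":0,"ry":0,"rz":0,"fingers":5},
  {"x":0,"y":0,"z":3,"rx":0,"ry":0,"rz":0,"fingers":5},
  {"x":0,"y":0,"z":4.5,"rx":0,"ry":0,"rz":0,"fingers":5},
  {"x":0,"y":0,"z":5,"rx":0,"ry":0,"rz":0,"fingers":5},
  {"x":0,"y":0,"z":5,"rx":0,"ry":0,"rz":0,"fingers":5},
])

```text
time: 31.82
tool_pos: [0.5774, -0.0021, 0.1121]
orientation: [[-0.158, 0.987, -0.0], [0.987, 0.158, 0.0], [0.0, -0.0, -1.0]]
force: [-0.2, -0.7, -6.7]
finger_gap: 0.0137
finger_force: 30.0
```

>>> apply_moves([
  {"x":0,"y":0,"z":2,"rx":0,"ry":0,"rz":0,"fingers":5},
  {"x":0,"y":0,"z":4,"rx":0,"ry":0,"rz":0,"fingers":5},
  {"x":0,"y":0,"z":6,"rx":0,"ry":0,"rz":0,"fingers":5},
  {"x":0,"y":0,"z":8,"rx":0,"ry":0,"rz":0,"fingers":5},
  {"x":0,"y":0,"z":10,"rx":0,"ry":0,"rz":0,"fingers":5},
])

```text
time: 32.23
tool_pos: [0.5774, -0.0021, 0.102]
orientation: [[-0.158, 0.987, -0.0], [0.987, 0.158, 0.0], [0.0, -0.0, -1.0]]
force: [0.5, 0.2, -6.6]
finger_gap: 0.0138
finger_force: 30.0
```

>>> apply_moves([
  {"x":0,"y":0,"z":0.7,"rx":0,"ry":0,"rz":0,"fingers":5},
  {"x":0,"y":0,"z":1.4,"rx":0,"ry":0,"rz":0,"fingers":5},
  {"x":0,"y":0,"z":2,"rx":0,"ry":0,"rz":0,"fingers":5},
  {"x":0,"y":0,"z":2.6,"rx":0,"ry":0,"rz":0,"fingers":5},
  {"x":0,"y":0,"z":3,"rx":0,"ry":0,"rz":0,"fingers":5},
])

```text
time: 32.65
tool_pos: [0.5776, -0.0021, 0.0993]
orientation: [[-0.158, 0.987, 0.0], [0.987, 0.158, -0.0], [-0.0, 0.0, -1.0]]
force: [0.0, 0.6, -6.6]
finger_gap: 0.014
finger_force: 30.0
```

>>> apply_moves([
  {"x":0,"y":0,"z":0.4,"rx":0,"ry":0,"rz":0,"fingers":5},
  {"x":0,"y":0,"z":0.8,"rx":0,"ry":0,"rz":0,"fingers":5},
  {"x":0,"y":0,"z":1.2,"rx":0,"ry":0,"rz":0,"fingers":5},
  {"x":0,"y":0,"z":1.5,"rx":0,"ry":0,"rz":0,"fingers":5},
  {"x":0,"y":0,"z":1.5,"rx":0,"ry":0,"rz":0,"fingers":5},
])

```text
time: 33.07
tool_pos: [0.5775, -0.0021, 0.0981]
orientation: [[-0.158, 0.987, 0.0], [0.987, 0.158, -0.0], [-0.0, 0.0, -1.0]]
force: [-1.2, -0.3, -3.9]
finger_gap: 0.0135
finger_force: 30.0
```

>>> apply_moves([
  {"x":0,"y":0,"z":0.3,"rx":0,"ry":0,"rz":0,"fingers":5},
  {"x":0,"y":0,"z":0.6,"rx":0,"ry":0,"rz":0,"fingers":5},
  {"x":0,"y":0,"z":0.6,"rx":0,"ry":0,"rz":0,"fingers":5},
  {"x":0,"y":0,"z":0.6,"rx":0,"ry":0,"rz":0,"fingers":5},
])

```text
time: 33.4
tool_pos: [0.5776, -0.0022, 0.0981]
orientation: [[-0.158, 0.987, 0.0], [0.987, 0.158, -0.0], [-0.0, 0.0, -1.0]]
force: [-4.9, -0.3, 3.1]
finger_gap: 0.0136
finger_force: 30.0
```

>>> apply_moves([
  {"x":0,"y":0,"z":0,"rx":0,"ry":0,"rz":0,"fingers":40},
  {"x":0,"y":0,"z":0,"rx":0,"ry":0,"rz":0,"fingers":40},
  {"x":0,"y":0,"z":0,"rx":0,"ry":0,"rz":0,"fingers":40},
  {"x":0,"y":0,"z":0,"rx":0,"ry":0,"rz":0,"fingers":40},
  {"x":0,"y":0,"z":0,"rx":0,"ry":0,"rz":0,"fingers":40},
])

```text
time: 33.82
tool_pos: [0.5779, -0.0022, 0.0975]
orientation: [[-0.158, 0.987, 0.001], [0.987, 0.158, -0.0], [-0.0, 0.001, -1.0]]
force: [-0.5, -0.6, 0.9]
finger_gap: 0.0397
finger_force: 0.0
```

>>> apply_moves([
  {"x":0,"y":0,"z":-15,"rx":0,"ry":0,"rz":0,"fingers":40},
  {"x":0,"y":0,"z":-40,"rx":0,"ry":0,"rz":0,"fingers":40},
  {"x":0,"y":0,"z":-65,"rx":0,"ry":0,"rz":0,"fingers":40},
  {"x":0,"y":0,"z":-80,"rx":0,"ry":0,"rz":0,"fingers":40},
  {"x":0,"y":0,"z":-82,"rx":0,"ry":0,"rz":0,"fingers":40},
])

```text
time: 34.23
tool_pos: [0.5798, -0.0025, 0.1831]
orientation: [[-0.158, 0.987, 0.007], [0.987, 0.158, -0.001], [-0.002, 0.006, -1.0]]
force: [0.3, -0.1, -0.2]
finger_gap: 0.0399
finger_force: 0.0
```

```bash
python3 - <<'E'
from h import *
P=Plan();print(P.p,P.o['force'],np.round(P.o['qpos'],2))
c=calibration('wrist');im,d=grab_frame('wrist');np.savez('w9.npz',im=im,d=d,**c);Q=cloud(c,d);Z=Q[...,2]
m=((abs(Z-.092)<.008)&(im.max(2)<75)).astype(np.uint8);n,l,st,ce=cv2.connectedComponentsWithStats(m)
for i in range(1,n):
    if st[i,4]>250:
        r=cv2.minAreaRect((Q[l==i][:,:2]*1e3).astype(np.float32));print(st[i],'z',np.median(Z[l==i]).round(4),np.round(r[1],1),round(r[2],1),'base',inv(np.array(r[0])/1e3).round(1))
m=(abs(Z-.137)<.006)&(im.max(2)<90)&(np.linalg.norm(Q[...,:2]-B0[:2],axis=-1)<.08)
q=Q[m];r=cv2.minAreaRect((q[:,:2]*1e3).astype(np.float32));print('handle',np.median(q[:,2]),r[1],r[2],inv(np.array(r[0])/1e3).round(1))
# screw approach: tool y (closing) along screw thin axis
print('head',bp(0,-145,0))
E
```

```text
[ 0.57982872 -0.00252801  0.18308168] [ 0.28406834 -0.0887814  -0.22031249] [-0.21  0.22  1.64  0.    1.28 -0.37]
[160  54  26  26 622] z 0.0916 [17.9 17.4] 8.7 base [-60.7  95.2   0. ]
[324  54  26  27 662] z 0.0916 [18.8 18.1] 8.6 base [59.4 95.1  0. ]
handle 0.1368068980398562 (13.317386627197266, 114.24012756347656) 9.359786033630371 [-0.9  0.9  0. ]
head [ 0.602983   -0.14741481  0.        ]
```

The frame is seated: post tops at 91.6 mm (92 expected) and handle top at 136.8 mm, within 1 mm of the base centre. Now the screw. I'll approach with tool yaw 124.3°, closing on the thin axis.

```bash
python3 - <<'E'
from h import *
Plan().to(bp(0,-145,185),down(124.3),n=1)
E
```

```text
{'x': -147.0, 'y': 0.8, 'z': -3.3, 'rx': 0.2, 'ry': 0.1, 'rz': -25.2}
```

>>> apply_moves([
  {"x":-30,"y":0,"z":0,"rx":0,"ry":0,"rz":-6,"fingers":45},
  {"x":-70,"y":0,"z":-3,"rx":0,"ry":0,"rz":-12,"fingers":45},
  {"x":-110,"y":1,"z":-3,"rx":0,"ry":0,"rz":-18,"fingers":45},
  {"x":-138,"y":1,"z":-3,"rx":0,"ry":0,"rz":-23,"fingers":45},
  {"x":-147,"y":1,"z":-3,"rx":0,"ry":0,"rz":-25.2,"fingers":45},
])

```text
time: 34.7
tool_pos: [0.6012, -0.1513, 0.1803]
orientation: [[-0.564, 0.826, -0.002], [0.826, 0.564, -0.001], [0.0, -0.002, -1.0]]
force: [-1.1, 0.7, 0.4]
finger_gap: 0.0448
finger_force: 0.0
```

>>> apply_moves([
  {"x":0,"y":0,"z":0,"rx":0,"ry":0,"rz":0,"fingers":45},
  {"x":0,"y":0,"z":0,"rx":0,"ry":0,"rz":0,"fingers":45},
  {"x":0,"y":0,"z":0,"rx":0,"ry":0,"rz":0,"fingers":45},
  {"x":0,"y":0,"z":0,"rx":0,"ry":0,"rz":0,"fingers":45},
  {"x":0,"y":0,"z":0,"rx":0,"ry":0,"rz":0,"fingers":45},
])

```text
time: 35.12
tool_pos: [0.6016, -0.1458, 0.182]
orientation: [[-0.564, 0.826, -0.0], [0.826, 0.564, 0.0], [0.0, -0.0, -1.0]]
force: [0.1, -0.7, -0.7]
finger_gap: 0.0452
finger_force: 0.0
```

```bash
cat >> h.py <<'E'
def screw(lo=.150,hi=.178,dz=.012):
    c=calibration('wrist');im,d=grab_frame('wrist');Q=cloud(c,d);Z=Q[...,2]
    m=(Z>lo)&(Z<hi)&(np.linalg.norm(Q[...,:2]-bp(0,-145,0)[:2],axis=-1)<.02);q=Q[m];zt=np.percentile(q[:,2],99)
    q=q[q[:,2]>zt-dz];r=cv2.minAreaRect((q[:,:2]*1e3).astype(np.float32));w,h=r[1];a=r[2] if w<h else r[2]+90
    print('screw n',len(q),'top',zt.round(4),'ctr',np.round(r[0],1),'base',inv(np.array(r[0])/1e3).round(1),np.round(r[1],1),'thin axis world',round(a,1),'rel',round((a-BY)%180,1));return im,d,c
E
python3 - <<'E'
from h import *
im,d,c=screw();P=Plan();print(P.p,np.degrees(P.o['qpos']).round(0),inv(P.p));P.to(bp(0,-145,102),down(124.3))
E
```

```text
screw n 1024 top 0.1705 ctr [ 602.2 -146.2] base [  -0.6 -143.6    0. ] [13.8 26.2] thin axis world 34.1 rel 25.1
[ 0.60163722 -0.14594222  0.18218239] [-25.  18.  87.   0.  75. -59.] [  -1.09884789 -143.33501838    0.        ]
 {'x': -2.0, 'y': 0.3, 'z': 80.2, 'rx': -0.0, 'ry': -0.0, 'rz': 0.0}
```

>>> apply_moves([
  {"x":-1,"y":0,"z":20,"rx":0,"ry":0,"rz":0,"fingers":45},
  {"x":-1,"y":0,"z":45,"rx":0,"ry":0,"rz":0,"fingers":45},
  {"x":-1,"y":0,"z":65,"rx":0,"ry":0,"rz":0,"fingers":45},
  {"x":-1,"y":0,"z":76,"rx":0,"ry":0,"rz":0,"fingers":45},
  {"x":-1,"y":0,"z":80,"rx":0,"ry":0,"rz":0,"fingers":45},
])

```text
time: 35.58
tool_pos: [0.6009, -0.1468, 0.1]
orientation: [[-0.564, 0.826, -0.003], [0.826, 0.564, 0.002], [0.003, -0.002, -1.0]]
force: [0.2, -0.5, 0.3]
finger_gap: 0.0451
finger_force: 0.0
```

>>> apply_moves([
  {"x":0,"y":0,"z":0,"rx":0,"ry":0,"rz":0,"fingers":45},
  {"x":0,"y":0,"z":0,"rx":0,"ry":0,"rz":0,"fingers":45},
  {"x":0,"y":0,"z":0,"rx":0,"ry":0,"rz":0,"fingers":45},
  {"x":0,"y":0,"z":0,"rx":0,"ry":0,"rz":0,"fingers":45},
])

```text
time: 35.92
tool_pos: [0.6032, -0.1483, 0.1037]
orientation: [[-0.563, 0.826, 0.002], [0.826, 0.563, -0.001], [-0.002, 0.001, -1.0]]
force: [0.1, 0.7, -0.8]
finger_gap: 0.0451
finger_force: 0.0
```

>>> apply_moves([
  {"x":0,"y":0,"z":0,"rx":0,"ry":0,"rz":0,"fingers":20},
  {"x":0,"y":0,"z":0,"rx":0,"ry":0,"rz":0,"fingers":5},
  {"x":0,"y":0,"z":0,"rx":0,"ry":0,"rz":0,"fingers":5},
  {"x":0,"y":0,"z":0,"rx":0,"ry":0,"rz":0,"fingers":5},
  {"x":0,"y":0,"z":0,"rx":0,"ry":0,"rz":0,"fingers":5},
])

```text
time: 36.33
tool_pos: [0.6022, -0.148, 0.1023]
orientation: [[-0.563, 0.826, -0.0], [0.826, 0.563, -0.0], [-0.0, -0.0, -1.0]]
force: [-0.5, 0.5, 1.1]
finger_gap: 0.014
finger_force: 13.5
```

>>> apply_moves([
  {"x":0,"y":0,"z":0,"rx":0,"ry":0,"rz":0,"fingers":5},
  {"x":0,"y":0,"z":0,"rx":0,"ry":0,"rz":0,"fingers":5},
  {"x":0,"y":0,"z":0,"rx":0,"ry":0,"rz":0,"fingers":5},
])

```text
time: 36.58
tool_pos: [0.6021, -0.1481, 0.1023]
orientation: [[-0.563, 0.826, -0.0], [0.826, 0.563, -0.0], [0.0, -0.0, -1.0]]
force: [-1.2, -0.9, 1.8]
finger_gap: 0.0137
finger_force: 30.0
```

```bash
python3 - <<'E'
from h import *
o=observe();R=np.array(o['orientation']);print(o['tool_pos'],inv(o['tool_pos']),'F tool',R.T@o['force'],'T',o['ft_torque'],o['finger_gap'],o['finger_force'])
E
```

```text
[ 0.60207618 -0.14814203  0.10225456] [  -1.00941532 -145.57641404    0.        ] F tool [-0.01914748 -1.51697348 -1.80155777] T [-0.22752118  0.23090662  0.05320555] 0.013657838380153943 29.99096198240295
```

The head is gripped with the side force near zero. I'll turn clockwise (rz+), lowering about 1 mm per 35°, and watch the force.

>>> apply_moves([
  {"x":0,"y":0,"z":0.2,"rx":0,"ry":0,"rz":7,"fingers":5},
  {"x":0,"y":0,"z":0.4,"rx":0,"ry":0,"rz":14,"fingers":5},
  {"x":0,"y":0,"z":0.6,"rx":0,"ry":0,"rz":21,"fingers":5},
  {"x":0,"y":0,"z":0.8,"rx":0,"ry":0,"rz":28,"fingers":5},
  {"x":0,"y":0,"z":1,"rx":0,"ry":0,"rz":35,"fingers":5},
])

```text
time: 37.0
tool_pos: [0.6016, -0.1483, 0.1012]
orientation: [[0.019, 1.0, -0.001], [1.0, -0.019, -0.0], [-0.0, -0.001, -1.0]]
force: [-3.2, -1.4, 2.7]
finger_gap: 0.0136
finger_force: 30.0
```

>>> apply_moves([
  {"x":0,"y":0,"z":0.2,"rx":0,"ry":0,"rz":7,"fingers":5},
  {"x":0,"y":0,"z":0.4,"rx":0,"ry":0,"rz":14,"fingers":5},
  {"x":0,"y":0,"z":0.6,"rx":0,"ry":0,"rz":21,"fingers":5},
  {"x":0,"y":0,"z":0.8,"rx":0,"ry":0,"rz":28,"fingers":5},
  {"x":0,"y":0,"z":1,"rx":0,"ry":0,"rz":35,"fingers":5},
])

```text
time: 37.42
tool_pos: [0.6012, -0.1481, 0.1002]
orientation: [[0.589, 0.808, -0.003], [0.808, -0.589, -0.0], [-0.002, -0.002, -1.0]]
force: [-5.0, -0.7, 4.1]
finger_gap: 0.0139
finger_force: 30.0
```

```bash
python3 - <<'E'
from h import *
o=observe();R=np.array(o['orientation']);print(o['tool_pos'],inv(o['tool_pos']),np.degrees(np.arctan2(R[1,0],R[0,0])),'F tool',R.T@o['force'],'T',o['ft_torque'],o['finger_gap'],np.degrees(o['qpos'][5]))
E
```

```text
[ 0.6011751  -0.14813643  0.10023262] [  -1.89852269 -145.42992103    0.        ] 53.934936195882656 F tool [-3.53503722 -3.67010748 -4.13572246] T [-0.18532801  1.16293719  0.01563921] 0.013853110719021252 11.316700992684527
```

>>> apply_moves([
  {"x":0.4,"y":-1,"z":0.2,"rx":0,"ry":0,"rz":7,"fingers":5},
  {"x":0.4,"y":-1,"z":0.4,"rx":0,"ry":0,"rz":14,"fingers":5},
  {"x":0.4,"y":-1,"z":0.6,"rx":0,"ry":0,"rz":21,"fingers":5},
  {"x":0.4,"y":-1,"z":0.8,"rx":0,"ry":0,"rz":28,"fingers":5},
  {"x":0.4,"y":-1,"z":1,"rx":0,"ry":0,"rz":35,"fingers":5},
])

```text
time: 37.83
tool_pos: [0.6009, -0.1474, 0.0993]
orientation: [[0.946, 0.324, -0.002], [0.324, -0.946, -0.0], [-0.002, -0.0, -1.0]]
force: [-3.8, -1.2, 3.5]
finger_gap: 0.0137
finger_force: 30.0
```

>>> apply_moves([
  {"x":0,"y":0,"z":0.2,"rx":0,"ry":0,"rz":7,"fingers":5},
  {"x":0,"y":0,"z":0.4,"rx":0,"ry":0,"rz":14,"fingers":5},
  {"x":0,"y":0,"z":0.6,"rx":0,"ry":0,"rz":21,"fingers":5},
  {"x":0,"y":0,"z":0.8,"rx":0,"ry":0,"rz":28,"fingers":5},
  {"x":0,"y":0,"z":1,"rx":0,"ry":0,"rz":35,"fingers":5},
])

```text
time: 38.25
tool_pos: [0.6008, -0.147, 0.0983]
orientation: [[0.961, -0.277, -0.002], [-0.277, -0.961, 0.0], [-0.002, 0.0, -1.0]]
force: [-4.3, 0.1, 3.8]
finger_gap: 0.0135
finger_force: 30.0
```

>>> apply_moves([
  {"x":0,"y":0,"z":0.2,"rx":0,"ry":0,"rz":7,"fingers":5},
  {"x":0,"y":0,"z":0.4,"rx":0,"ry":0,"rz":14,"fingers":5},
  {"x":0,"y":0,"z":0.6,"rx":0,"ry":0,"rz":21,"fingers":5},
  {"x":0,"y":0,"z":0.8,"rx":0,"ry":0,"rz":28,"fingers":5},
  {"x":0,"y":0,"z":1,"rx":0,"ry":0,"rz":35,"fingers":5},
])

```text
time: 38.67
tool_pos: [0.601, -0.1467, 0.0973]
orientation: [[0.628, -0.778, -0.002], [-0.778, -0.628, 0.001], [-0.002, 0.001, -1.0]]
force: [-2.8, 1.0, 4.2]
finger_gap: 0.0136
finger_force: 30.0
```

>>> apply_moves([
  {"x":0,"y":0,"z":0.2,"rx":0,"ry":0,"rz":7,"fingers":5},
  {"x":0,"y":0,"z":0.4,"rx":0,"ry":0,"rz":14,"fingers":5},
  {"x":0,"y":0,"z":0.6,"rx":0,"ry":0,"rz":21,"fingers":5},
  {"x":0,"y":0,"z":0.8,"rx":0,"ry":0,"rz":28,"fingers":5},
  {"x":0,"y":0,"z":0.8,"rx":0,"ry":0,"rz":30,"fingers":5},
])

```text
time: 39.08
tool_pos: [0.6012, -0.1465, 0.0965]
orientation: [[0.155, -0.988, -0.001], [-0.988, -0.155, 0.001], [-0.001, 0.001, -1.0]]
force: [-3.1, 0.9, 3.4]
finger_gap: 0.0135
finger_force: 30.0
```

>>> apply_moves([
  {"x":0,"y":0,"z":0,"rx":0,"ry":0,"rz":0,"fingers":5},
  {"x":0,"y":0,"z":0,"rx":0,"ry":0,"rz":0,"fingers":5},
])

```text
time: 39.25
tool_pos: [0.6012, -0.1465, 0.0965]
orientation: [[0.163, -0.987, -0.001], [-0.987, -0.163, 0.001], [-0.001, 0.001, -1.0]]
force: [-3.9, 2.3, 5.3]
finger_gap: 0.0135
finger_force: 30.0
```

```bash
python3 - <<'E'
from h import *
o=observe();R=np.array(o['orientation']);print(o['tool_pos'],inv(o['tool_pos']),np.degrees(np.arctan2(R[1,0],R[0,0])),'F tool',R.T@o['force'],o['finger_gap'],np.degrees(o['qpos'][5]))
E
```

```text
[ 0.60123548 -0.14652901  0.09646511] [  -1.58742999 -143.85173275    0.        ] -80.63991354163154 F tool [-2.95145534  3.44384466 -5.27866384] 0.013458130362080168 145.94799113489788
```

>>> apply_moves([
  {"x":0,"y":0,"z":0,"rx":0,"ry":0,"rz":0,"fingers":46},
  {"x":0,"y":0,"z":0,"rx":0,"ry":0,"rz":0,"fingers":46},
  {"x":0,"y":0,"z":0,"rx":0,"ry":0,"rz":0,"fingers":46},
  {"x":0,"y":0,"z":0,"rx":0,"ry":0,"rz":0,"fingers":46},
  {"x":0,"y":0,"z":0,"rx":0,"ry":0,"rz":0,"fingers":46},
])

```text
time: 39.67
tool_pos: [0.6017, -0.1472, 0.0963]
orientation: [[0.161, -0.987, 0.0], [-0.987, -0.161, -0.0], [0.0, -0.0, -1.0]]
force: [0.9, 0.0, -1.0]
finger_gap: 0.0447
finger_force: 0.0
```

>>> apply_moves([
  {"x":0,"y":0,"z":0,"rx":0,"ry":0,"rz":-7,"fingers":46},
  {"x":0,"y":0,"z":0,"rx":0,"ry":0,"rz":-14,"fingers":46},
  {"x":0,"y":0,"z":0,"rx":0,"ry":0,"rz":-21,"fingers":46},
  {"x":0,"y":0,"z":0,"rx":0,"ry":0,"rz":-28,"fingers":46},
  {"x":0,"y":0,"z":0,"rx":0,"ry":0,"rz":-35,"fingers":46},
])

```text
time: 40.08
tool_pos: [0.6017, -0.1471, 0.0964]
orientation: [[0.702, -0.712, 0.0], [-0.712, -0.702, -0.0], [0.0, -0.0, -1.0]]
force: [0.3, 0.5, 0.6]
finger_gap: 0.0459
finger_force: 0.0
```

>>> apply_moves([
  {"x":0,"y":0,"z":0,"rx":0,"ry":0,"rz":-7,"fingers":46},
  {"x":0,"y":0,"z":0,"rx":0,"ry":0,"rz":-14,"fingers":46},
  {"x":0,"y":0,"z":0,"rx":0,"ry":0,"rz":-21,"fingers":46},
  {"x":0,"y":0,"z":0,"rx":0,"ry":0,"rz":-28,"fingers":46},
  {"x":0,"y":0,"z":0,"rx":0,"ry":0,"rz":-35,"fingers":46},
])

```text
time: 40.5
tool_pos: [0.6017, -0.1471, 0.0964]
orientation: [[0.984, -0.18, 0.0], [-0.18, -0.984, -0.0], [0.0, 0.0, -1.0]]
force: [0.5, -0.2, 0.3]
finger_gap: 0.0457
finger_force: 0.0
```

>>> apply_moves([
  {"x":0,"y":0,"z":0,"rx":0,"ry":0,"rz":-7,"fingers":46},
  {"x":0,"y":0,"z":0,"rx":0,"ry":0,"rz":-14,"fingers":46},
  {"x":0,"y":0,"z":0,"rx":0,"ry":0,"rz":-21,"fingers":46},
  {"x":0,"y":0,"z":0,"rx":0,"ry":0,"rz":-28,"fingers":46},
  {"x":0,"y":0,"z":0,"rx":0,"ry":0,"rz":-35,"fingers":46},
])

```text
time: 40.92
tool_pos: [0.6017, -0.1471, 0.0963]
orientation: [[0.909, 0.417, 0.0], [0.417, -0.909, -0.0], [0.0, 0.0, -1.0]]
force: [0.3, 0.2, 0.4]
finger_gap: 0.046
finger_force: 0.0
```

>>> apply_moves([
  {"x":0,"y":0,"z":0,"rx":0,"ry":0,"rz":-7,"fingers":46},
  {"x":0,"y":0,"z":0,"rx":0,"ry":0,"rz":-14,"fingers":46},
  {"x":0,"y":0,"z":0,"rx":0,"ry":0,"rz":-21,"fingers":46},
  {"x":0,"y":0,"z":0,"rx":0,"ry":0,"rz":-28,"fingers":46},
  {"x":0,"y":0,"z":0,"rx":0,"ry":0,"rz":-35,"fingers":46},
])

```text
time: 41.33
tool_pos: [0.6017, -0.1472, 0.0964]
orientation: [[0.506, 0.863, 0.0], [0.863, -0.506, -0.0], [-0.0, 0.0, -1.0]]
force: [-0.1, 0.4, -0.7]
finger_gap: 0.0459
finger_force: 0.0
```

>>> apply_moves([
  {"x":0,"y":0,"z":0,"rx":0,"ry":0,"rz":-7,"fingers":46},
  {"x":0,"y":0,"z":0,"rx":0,"ry":0,"rz":-14,"fingers":46},
  {"x":0,"y":0,"z":0,"rx":0,"ry":0,"rz":-21,"fingers":46},
  {"x":0,"y":0,"z":0,"rx":0,"ry":0,"rz":-28,"fingers":46},
  {"x":0,"y":0,"z":0,"rx":0,"ry":0,"rz":-35,"fingers":46},
])

```text
time: 41.75
tool_pos: [0.6017, -0.1471, 0.0963]
orientation: [[-0.081, 0.997, 0.0], [0.997, 0.081, -0.0], [-0.0, 0.0, -1.0]]
force: [0.5, -0.1, -0.0]
finger_gap: 0.046
finger_force: 0.0
```

>>> apply_moves([
  {"x":0,"y":0,"z":0,"rx":0,"ry":0,"rz":-5,"fingers":46},
  {"x":0,"y":0,"z":0,"rx":0,"ry":0,"rz":-5,"fingers":46},
  {"x":0,"y":0,"z":0,"rx":0,"ry":0,"rz":-5,"fingers":46},
  {"x":0,"y":0,"z":0,"rx":0,"ry":0,"rz":-5,"fingers":46},
  {"x":0,"y":0,"z":0,"rx":0,"ry":0,"rz":-5,"fingers":46},
])

```text
time: 42.17
tool_pos: [0.6017, -0.1471, 0.0964]
orientation: [[-0.159, 0.987, 0.0], [0.987, 0.159, 0.0], [0.0, 0.0, -1.0]]
force: [0.2, -0.5, -0.3]
finger_gap: 0.0461
finger_force: 0.0
```

```bash
python3 - <<'E'
from h import *
im,d,c=screw(.14,.178);o=observe();R=np.array(o['orientation']);print(o['tool_pos'],inv(o['tool_pos']),np.degrees(np.arctan2(R[1,0],R[0,0])),'F',o['force'],o['finger_gap'],np.degrees(o['qpos'][5]))
E
```

```text
screw n 1412 top 0.164 ctr [ 602.4 -145.5] base [  -0.2 -143.     0. ] [13.8 25.4] thin axis world 9.3 rel 0.3
[ 0.60165514 -0.14704153  0.09640722] [  -1.25311554 -144.42358995    0.        ] 99.19173180146973 F [-0.50703972  0.50507033 -0.29243308] 0.045779788268840355 -33.89050938185629
```

The screw is now half a turn from its target: axis 0.3° off, top at 164 mm. I'll grip again and turn the last 180°.

>>> apply_moves([
  {"x":0,"y":0,"z":0,"rx":0,"ry":0,"rz":0,"fingers":20},
  {"x":0,"y":0,"z":0,"rx":0,"ry":0,"rz":0,"fingers":5},
  {"x":0,"y":0,"z":0,"rx":0,"ry":0,"rz":0,"fingers":5},
  {"x":0,"y":0,"z":0,"rx":0,"ry":0,"rz":0,"fingers":5},
  {"x":0,"y":0,"z":0,"rx":0,"ry":0,"rz":0,"fingers":5},
])

```text
time: 42.63
tool_pos: [0.6017, -0.1471, 0.0964]
orientation: [[-0.161, 0.987, 0.0], [0.987, 0.161, 0.0], [0.0, 0.0, -1.0]]
force: [-0.6, 0.1, 0.6]
finger_gap: 0.015
finger_force: 0.0
```

>>> apply_moves([
  {"x":0,"y":0,"z":0,"rx":0,"ry":0,"rz":0,"fingers":5},
  {"x":0,"y":0,"z":0,"rx":0,"ry":0,"rz":0,"fingers":5},
  {"x":0,"y":0,"z":0,"rx":0,"ry":0,"rz":0,"fingers":5},
])

```text
time: 42.88
tool_pos: [0.6014, -0.1471, 0.0964]
orientation: [[-0.161, 0.987, -0.001], [0.987, 0.161, -0.0], [0.0, -0.001, -1.0]]
force: [-1.9, -0.9, 1.8]
finger_gap: 0.0138
finger_force: 30.0
```

>>> apply_moves([
  {"x":0,"y":0,"z":0.2,"rx":0,"ry":0,"rz":7,"fingers":5},
  {"x":0,"y":0,"z":0.4,"rx":0,"ry":0,"rz":14,"fingers":5},
  {"x":0,"y":0,"z":0.6,"rx":0,"ry":0,"rz":21,"fingers":5},
  {"x":0,"y":0,"z":0.8,"rx":0,"ry":0,"rz":28,"fingers":5},
  {"x":0,"y":0,"z":1,"rx":0,"ry":0,"rz":35,"fingers":5},
])

```text
time: 43.3
tool_pos: [0.6014, -0.1471, 0.0954]
orientation: [[0.439, 0.898, -0.001], [0.898, -0.439, -0.0], [-0.0, -0.0, -1.0]]
force: [-1.4, -0.2, 0.6]
finger_gap: 0.0139
finger_force: 30.0
```

>>> apply_moves([
  {"x":0,"y":0,"z":0.2,"rx":0,"ry":0,"rz":7,"fingers":5},
  {"x":0,"y":0,"z":0.4,"rx":0,"ry":0,"rz":14,"fingers":5},
  {"x":0,"y":0,"z":0.6,"rx":0,"ry":0,"rz":21,"fingers":5},
  {"x":0,"y":0,"z":0.8,"rx":0,"ry":0,"rz":28,"fingers":5},
  {"x":0,"y":0,"z":1,"rx":0,"ry":0,"rz":35,"fingers":5},
])

```text
time: 43.72
tool_pos: [0.6014, -0.1471, 0.0944]
orientation: [[0.875, 0.484, -0.0], [0.484, -0.875, -0.0], [-0.0, -0.0, -1.0]]
force: [-2.2, -0.0, 1.9]
finger_gap: 0.0138
finger_force: 30.0
```

>>> apply_moves([
  {"x":0,"y":0,"z":0.2,"rx":0,"ry":0,"rz":7,"fingers":5},
  {"x":0,"y":0,"z":0.4,"rx":0,"ry":0,"rz":14,"fingers":5},
  {"x":0,"y":0,"z":0.6,"rx":0,"ry":0,"rz":21,"fingers":5},
  {"x":0,"y":0,"z":0.8,"rx":0,"ry":0,"rz":28,"fingers":5},
  {"x":0,"y":0,"z":1,"rx":0,"ry":0,"rz":35,"fingers":5},
])

```text
time: 44.13
tool_pos: [0.6015, -0.1472, 0.0935]
orientation: [[0.994, -0.106, -0.0], [-0.106, -0.994, -0.0], [-0.0, 0.0, -1.0]]
force: [-1.6, -0.4, 1.0]
finger_gap: 0.0139
finger_force: 30.0
```

>>> apply_moves([
  {"x":0,"y":0,"z":0.2,"rx":0,"ry":0,"rz":7,"fingers":5},
  {"x":0,"y":0,"z":0.4,"rx":0,"ry":0,"rz":14,"fingers":5},
  {"x":0,"y":0,"z":0.6,"rx":0,"ry":0,"rz":21,"fingers":5},
  {"x":0,"y":0,"z":0.8,"rx":0,"ry":0,"rz":28,"fingers":5},
  {"x":0,"y":0,"z":1,"rx":0,"ry":0,"rz":35,"fingers":5},
])

```text
time: 44.55
tool_pos: [0.6014, -0.1473, 0.0925]
orientation: [[0.754, -0.657, -0.001], [-0.657, -0.754, -0.0], [-0.0, 0.001, -1.0]]
force: [-2.5, -0.8, 2.3]
finger_gap: 0.0138
finger_force: 30.0
```

>>> apply_moves([
  {"x":0,"y":0,"z":0.2,"rx":0,"ry":0,"rz":7,"fingers":5},
  {"x":0,"y":0,"z":0.4,"rx":0,"ry":0,"rz":14,"fingers":5},
  {"x":0,"y":0,"z":0.6,"rx":0,"ry":0,"rz":21,"fingers":5},
  {"x":0,"y":0,"z":0.8,"rx":0,"ry":0,"rz":28,"fingers":5},
  {"x":0,"y":0,"z":1,"rx":0,"ry":0,"rz":35,"fingers":5},
])

```text
time: 44.97
tool_pos: [0.6013, -0.1473, 0.0915]
orientation: [[0.241, -0.971, -0.001], [-0.971, -0.241, -0.0], [0.0, 0.001, -1.0]]
force: [-2.5, -0.5, 1.7]
finger_gap: 0.0138
finger_force: 30.0
```

>>> apply_moves([
  {"x":0,"y":0,"z":0,"rx":0,"ry":0,"rz":5.5,"fingers":5},
  {"x":0,"y":0,"z":0,"rx":0,"ry":0,"rz":5.5,"fingers":5},
  {"x":0,"y":0,"z":0,"rx":0,"ry":0,"rz":5.5,"fingers":5},
])

```text
time: 45.22
tool_pos: [0.6013, -0.1471, 0.0914]
orientation: [[0.155, -0.988, -0.001], [-0.988, -0.155, -0.0], [-0.0, 0.001, -1.0]]
force: [-3.1, -0.2, 1.8]
finger_gap: 0.0135
finger_force: 30.0
```

```bash
python3 - <<'E'
from h import *
o=observe();R=np.array(o['orientation']);print(o['tool_pos'],inv(o['tool_pos']),np.degrees(np.arctan2(R[1,0],R[0,0])),'F',o['force'],o['finger_gap'],np.degrees(o['qpos'][5]))
E
```

```text
[ 0.6013122  -0.14713589  0.0913549 ] [  -1.60659704 -144.46314519    0.        ] -81.06461340816155 F [-3.10768345 -0.21712478  1.83862787] 0.013528525978103768 146.36435548884205
```

Both grips, half a turn apart, agree on the screw axis at TCP (.6014,-.1471). So jaw centre = TCP, and the wrist camera reads about 1.3 mm high along tool y; I'll use the TCP frame for the insertion. I'll release, rise and go over the pin.

>>> apply_moves([
  {"x":0,"y":0,"z":0,"rx":0,"ry":0,"rz":0,"fingers":46},
  {"x":0,"y":0,"z":0,"rx":0,"ry":0,"rz":0,"fingers":46},
  {"x":0,"y":0,"z":0,"rx":0,"ry":0,"rz":0,"fingers":46},
  {"x":0,"y":0,"z":0,"rx":0,"ry":0,"rz":0,"fingers":46},
  {"x":0,"y":0,"z":0,"rx":0,"ry":0,"rz":0,"fingers":46},
])

```text
time: 45.63
tool_pos: [0.6018, -0.147, 0.0914]
orientation: [[0.153, -0.988, 0.0], [-0.988, -0.153, 0.0], [0.0, -0.0, -1.0]]
force: [0.2, 0.4, 0.8]
finger_gap: 0.0448
finger_force: 0.0
```

>>> apply_moves([
  {"x":0,"y":0,"z":-15,"rx":0,"ry":0,"rz":0,"fingers":46},
  {"x":0,"y":0,"z":-40,"rx":0,"ry":0,"rz":0,"fingers":46},
  {"x":0,"y":0,"z":-65,"rx":0,"ry":0,"rz":0,"fingers":46},
  {"x":0,"y":0,"z":-85,"rx":0,"ry":0,"rz":0,"fingers":46},
  {"x":0,"y":0,"z":-90,"rx":0,"ry":0,"rz":0,"fingers":46},
])

```text
time: 46.05
tool_pos: [0.6037, -0.1479, 0.1856]
orientation: [[0.153, -0.988, 0.006], [-0.988, -0.153, -0.003], [0.004, -0.006, -1.0]]
force: [0.3, -1.0, -0.2]
finger_gap: 0.0459
finger_force: 0.0
```

>>> apply_moves([
  {"x":0,"y":0,"z":0,"rx":0,"ry":0,"rz":0,"fingers":46},
  {"x":0,"y":0,"z":0,"rx":0,"ry":0,"rz":0,"fingers":46},
  {"x":0,"y":0,"z":0,"rx":0,"ry":0,"rz":0,"fingers":46},
])

```text
time: 46.3
tool_pos: [0.6007, -0.1466, 0.1794]
orientation: [[0.153, -0.988, -0.003], [-0.988, -0.153, 0.001], [-0.002, 0.002, -1.0]]
force: [-0.5, 0.2, -0.3]
finger_gap: 0.0458
finger_force: 0.0
```

```bash
python3 - <<'E'
from h import *
screw(.14,.178)
top,td=grab_frame('top');np.savez('top3.npz',im=top,d=td,**calibration('top'));t0=np.load('top0.npz')
dd=np.abs(top[205:250,310:350].astype(int)-t0['im'][205:250,310:350]).mean();print('pin area diff',dd)
P=Plan();print(P.p);P.to([.409,-.3405,.14],down(19.4))
E
```

```text
screw n 959 top 0.1599 ctr [ 602.7 -147.9] base [  -0.4 -145.4    0. ] [13.6 27.7] thin axis world 8.8 rel 179.8
pin area diff 44.071481481481484
[ 0.60069363 -0.14663425  0.17947174]
 {'x': 54.1, 'y': 73.0, 'z': 13.3, 'rx': 0.0, 'ry': 0.1, 'rz': -33.5}
 {'x': 4.8, 'y': 90.7, 'z': 13.3, 'rx': 0.0, 'ry': 0.1, 'rz': -33.5}
 {'x': -46.2, 'y': 78.3, 'z': 13.2, 'rx': 0.0, 'ry': 0.1, 'rz': -33.5}
```

>>> apply_moves([
  {"x":12,"y":17,"z":0,"rx":0,"ry":0,"rz":-6.7,"fingers":46},
  {"x":28,"y":38,"z":0,"rx":0,"ry":0,"rz":-13.4,"fingers":46},
  {"x":40,"y":54,"z":0,"rx":0,"ry":0,"rz":-20.1,"fingers":46},
  {"x":50,"y":68,"z":0,"rx":0,"ry":0,"rz":-26.8,"fingers":46},
  {"x":54,"y":73,"z":0,"rx":0,"ry":0,"rz":-33.5,"fingers":46},
])

```text
time: 46.82
tool_pos: [0.5357, -0.2127, 0.1801]
orientation: [[0.676, -0.737, -0.002], [-0.737, -0.676, 0.001], [-0.002, 0.001, -1.0]]
force: [-0.7, -1.1, -0.9]
finger_gap: 0.0461
finger_force: 0.0
```

>>> apply_moves([
  {"x":1,"y":20,"z":3,"rx":0,"ry":0,"rz":-6.7,"fingers":46},
  {"x":2,"y":45,"z":6,"rx":0,"ry":0,"rz":-13.4,"fingers":46},
  {"x":3,"y":65,"z":10,"rx":0,"ry":0,"rz":-20.1,"fingers":46},
  {"x":4,"y":82,"z":14,"rx":0,"ry":0,"rz":-26.8,"fingers":46},
  {"x":5,"y":91,"z":18,"rx":0,"ry":0,"rz":-33.5,"fingers":46},
])

```text
time: 47.23
tool_pos: [0.472, -0.2773, 0.1621]
orientation: [[0.97, -0.241, -0.002], [-0.241, -0.97, 0.001], [-0.002, -0.0, -1.0]]
force: [0.4, 0.1, 0.1]
finger_gap: 0.0461
finger_force: 0.0
```

>>> apply_moves([
  {"x":-10,"y":18,"z":3,"rx":0,"ry":0,"rz":-6.7,"fingers":46},
  {"x":-22,"y":38,"z":8,"rx":0,"ry":0,"rz":-13.4,"fingers":46},
  {"x":-34,"y":58,"z":14,"rx":0,"ry":0,"rz":-20.1,"fingers":46},
  {"x":-43,"y":73,"z":20,"rx":0,"ry":0,"rz":-26.8,"fingers":46},
  {"x":-46,"y":78,"z":22,"rx":0,"ry":0,"rz":-33.5,"fingers":46},
])

```text
time: 47.65
tool_pos: [0.4077, -0.3415, 0.1395]
orientation: [[0.943, 0.334, -0.002], [0.334, -0.943, 0.002], [-0.002, -0.003, -1.0]]
force: [-0.2, 0.2, -0.6]
finger_gap: 0.0458
finger_force: 0.0
```

>>> apply_moves([
  {"x":0,"y":0,"z":0,"rx":0,"ry":0,"rz":0,"fingers":46},
  {"x":0,"y":0,"z":0,"rx":0,"ry":0,"rz":0,"fingers":46},
  {"x":0,"y":0,"z":0,"rx":0,"ry":0,"rz":0,"fingers":46},
  {"x":0,"y":0,"z":0,"rx":0,"ry":0,"rz":0,"fingers":46},
  {"x":0,"y":0,"z":0,"rx":0,"ry":0,"rz":0,"fingers":46},
])

```text
time: 48.07
tool_pos: [0.4106, -0.3403, 0.1416]
orientation: [[0.944, 0.33, 0.0], [0.33, -0.944, -0.0], [0.0, 0.0, -1.0]]
force: [-0.1, 0.0, -0.3]
finger_gap: 0.0458
finger_force: 0.0
```

```bash
python3 - <<'E'
from h import *
P=Plan();print(P.p,np.degrees(P.o['qpos']).round(0));c=calibration('wrist');im,d=grab_frame('wrist');np.savez('w10.npz',im=im,d=d,**c);cv2.imwrite('pics/w10.png',im[...,::-1])
Q=cloud(c,d);Z=Q[...,2];m=((Z>.0045)&(Z<.016)&(np.linalg.norm(Q[...,:2]-[.44,-.33],axis=-1)<.12)).astype(np.uint8)
n,l,st,ce=cv2.connectedComponentsWithStats(m)
for i in range(1,n):
    if st[i,4]>200:
        q=Q[l==i];r=cv2.minAreaRect((q[:,:2]*1e3).astype(np.float32));print(st[i],np.round(r[0],1),np.round(r[1],1),round(r[2],1),np.median(q[:,2]).round(4))
E
```

```text
[ 0.4105588  -0.34034964  0.14156723] [-52.  10. 102.   0.  68.  18.]
[ 242   94   24   99 1392] [ 441.3 -325.7] [88.5 21.4] 19.5 0.0085
[376 129  17  48 211] [ 473.9 -438.6] [42.   8.4] 17.0 0.0104
```

View pics/w10.png

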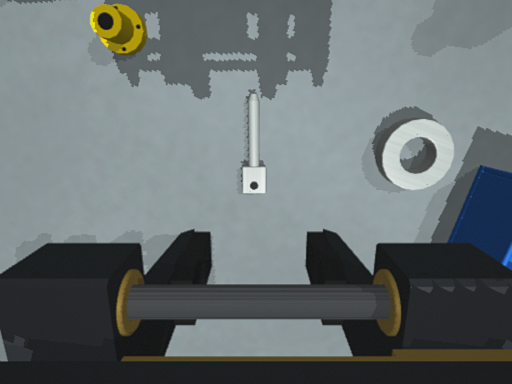

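The wrist view shows the pin with its tab at (254,180) and tip at (254,95). The rectangle is 88.5 x 21.4 mm at 19.5° and 8.5 mm high, which fits. I'll grip the tab with the tool tilted 15°, so the gripper body leans away from the screw head.

```bash
python3 - <<'E'
from h import *
t=np.load('w10.npz');print('tab by ray',ray(t,(254.5,180),.010).round(4),'tip',ray(t,(254.5,95),.005).round(4))
u=np.array([np.cos(np.radians(19.5)),np.sin(np.radians(19.5)),0]);tab=np.array([.4098,-.3360,0]);R=down(19.5,15);z=R.apply([0,0,1]);print(z)
P=Plan();tip=tab+[0,0,.0045]
P.to(tip+[0,0,.04]+.020*z,R,tag='above').to(tip+[0,0,.004]+.02*z,R,tag='near').to(tip+.02*z,R,tag='final')
E
```

```text
tab by ray [ 0.4114 -0.3373  0.01  ] tip [ 0.4827 -0.3126  0.005 ]
[ 0.24397357  0.08639557 -0.96592583]
above {'x': 5.9, 'y': -4.4, 'z': 116.4, 'rx': 0.0, 'ry': 15.0, 'rz': -0.2}
near {'x': -9.3, 'y': -0.0, 'z': 34.8, 'rx': 0.0, 'ry': -0.0, 'rz': 0.0}
final {'x': -1.0, 'y': -0.0, 'z': 3.9, 'rx': 0.0, 'ry': 0.0, 'rz': 0.0}
```

>>> apply_moves([
  {"x":1,"y":-1,"z":20,"rx":0,"ry":4,"rz":0,"fingers":46},
  {"x":3,"y":-2,"z":50,"rx":0,"ry":8,"rz":0,"fingers":46},
  {"x":5,"y":-3,"z":85,"rx":0,"ry":12,"rz":0,"fingers":46},
  {"x":6,"y":-4,"z":108,"rx":0,"ry":15,"rz":0,"fingers":46},
  {"x":6,"y":-4,"z":116,"rx":0,"ry":15,"rz":0,"fingers":46},
])

```text
time: 48.53
tool_pos: [0.4119, -0.3323, 0.0216]
orientation: [[0.913, 0.328, 0.243], [0.315, -0.945, 0.091], [0.259, -0.007, -0.966]]
force: [-0.8, -0.2, 0.0]
finger_gap: 0.0462
finger_force: 0.0
```

>>> apply_moves([
  {"x":0,"y":0,"z":0,"rx":0,"ry":0,"rz":0,"fingers":46},
  {"x":0,"y":0,"z":0,"rx":0,"ry":0,"rz":0,"fingers":46},
  {"x":0,"y":0,"z":0,"rx":0,"ry":0,"rz":0,"fingers":46},
  {"x":0,"y":0,"z":0,"rx":0,"ry":0,"rz":0,"fingers":46},
])

```text
time: 48.87
tool_pos: [0.4158, -0.3363, 0.0274]
orientation: [[0.911, 0.331, 0.245], [0.321, -0.944, 0.082], [0.259, 0.004, -0.966]]
force: [0.5, -0.4, 0.1]
finger_gap: 0.0465
finger_force: 0.0
```

```bash
python3 - <<'E'
from h import *
tab=np.array([.4099,-.3364,0]);R=down(19.5,15);z=R.apply([0,0,1])
P=Plan();print(P.p,P.R.as_matrix().round(3).tolist(),P.o['force']);tip=tab+[0,0,.0045]
P.to(tip+[0,0,.006]+.02*z,R,tag='near').to(tip+.02*z,R,tag='final')
E
```

```text
[ 0.41577587 -0.33625072  0.02739331] [[0.911, 0.331, 0.245], [0.321, -0.944, 0.082], [0.259, 0.004, -0.966]] [ 0.45075359 -0.4296588   0.09912246]
near {'x': -9.8, 'y': -2.0, 'z': 34.9, 'rx': 0.2, 'ry': -0.0, 'rz': -0.1}
final {'x': -1.6, 'y': -0.0, 'z': 5.8, 'rx': -0.0, 'ry': -0.0, 'rz': 0.0}
```

>>> apply_moves([
  {"x":-3,"y":-1,"z":10,"rx":0,"ry":0,"rz":0,"fingers":46},
  {"x":-6,"y":-2,"z":20,"rx":0,"ry":0,"rz":0,"fingers":46},
  {"x":-8,"y":-2,"z":28,"rx":0,"ry":0,"rz":0,"fingers":46},
  {"x":-9.5,"y":-2,"z":33,"rx":0,"ry":0,"rz":0,"fingers":46},
  {"x":-10,"y":-2,"z":35,"rx":0,"ry":0,"rz":0,"fingers":46},
])

```text
time: 49.28
tool_pos: [0.4125, -0.3323, -0.0126]
orientation: [[0.912, 0.33, 0.243], [0.318, -0.944, 0.088], [0.258, -0.003, -0.966]]
force: [-0.4, 0.6, 0.8]
finger_gap: 0.0457
finger_force: 0.0
```

>>> apply_moves([
  {"x":0,"y":0,"z":0,"rx":0,"ry":0,"rz":0,"fingers":46},
  {"x":0,"y":0,"z":0,"rx":0,"ry":0,"rz":0,"fingers":46},
  {"x":0,"y":0,"z":0,"rx":0,"ry":0,"rz":0,"fingers":46},
  {"x":0,"y":0,"z":0,"rx":0,"ry":0,"rz":0,"fingers":46},
  {"x":0,"y":0,"z":0,"rx":0,"ry":0,"rz":0,"fingers":46},
])

```text
time: 49.7
tool_pos: [0.4133, -0.3336, -0.0106]
orientation: [[0.912, 0.33, 0.245], [0.319, -0.944, 0.085], [0.259, 0.001, -0.966]]
force: [-0.5, -0.1, -0.1]
finger_gap: 0.0461
finger_force: 0.0
```

>>> apply_moves([
  {"x":-0.3,"y":0,"z":1,"rx":0,"ry":0,"rz":0,"fingers":46},
  {"x":-0.6,"y":0,"z":2,"rx":0,"ry":0,"rz":0,"fingers":46},
  {"x":-0.9,"y":0,"z":3,"rx":0,"ry":0,"rz":0,"fingers":46},
  {"x":-1.2,"y":0,"z":4,"rx":0,"ry":0,"rz":0,"fingers":46},
  {"x":-1.2,"y":0,"z":4,"rx":0,"ry":0,"rz":0,"fingers":46},
])

```text
time: 50.12
tool_pos: [0.4131, -0.3334, -0.0151]
orientation: [[0.912, 0.33, 0.244], [0.319, -0.944, 0.085], [0.259, -0.0, -0.966]]
force: [-0.7, 0.6, 2.3]
finger_gap: 0.046
finger_force: 1.2
```

```bash
python3 - <<'E'
from h import *
tab=np.array([.4099,-.3364,0]);R=down(19.5,15);z=R.apply([0,0,1])
P=Plan();print(P.p,P.R.as_matrix().round(3).tolist(),P.o['force'],'tip',P.p-.02*P.R.apply([0,0,1]))
P.to(tab+[0,0,.0045]+.02*z,R,tag='final')
E
```

```text
[ 0.41307277 -0.33339849 -0.01511309] [[0.912, 0.33, 0.244], [0.319, -0.944, 0.085], [0.259, -0.0, -0.966]] [-0.69712265  0.5720479   2.27376194] tip [ 0.40818388 -0.33510844  0.00420464]
final {'x': 1.2, 'y': 1.8, 'z': 0.0, 'rx': 0.1, 'ry': -0.0, 'rz': -0.2}
```

A light touch on the bench: raise 0.8 mm and close.

>>> apply_moves([
  {"x":1.3,"y":1,"z":-0.8,"rx":0,"ry":0,"rz":0,"fingers":46},
  {"x":1.3,"y":1,"z":-0.8,"rx":0,"ry":0,"rz":0,"fingers":46},
  {"x":1.3,"y":1,"z":-0.8,"rx":0,"ry":0,"rz":0,"fingers":30},
  {"x":1.3,"y":1,"z":-0.8,"rx":0,"ry":0,"rz":0,"fingers":10},
  {"x":1.3,"y":1,"z":-0.8,"rx":0,"ry":0,"rz":0,"fingers":10},
])

```text
time: 50.53
tool_pos: [0.4143, -0.3339, -0.0141]
orientation: [[0.912, 0.33, 0.244], [0.319, -0.944, 0.086], [0.259, -0.0, -0.966]]
force: [-0.7, 0.4, 0.0]
finger_gap: 0.0282
finger_force: 0.0
```

>>> apply_moves([
  {"x":0,"y":0,"z":0,"rx":0,"ry":0,"rz":0,"fingers":10},
  {"x":0,"y":0,"z":0,"rx":0,"ry":0,"rz":0,"fingers":10},
  {"x":0,"y":0,"z":0,"rx":0,"ry":0,"rz":0,"fingers":10},
  {"x":0,"y":0,"z":0,"rx":0,"ry":0,"rz":0,"fingers":10},
  {"x":0,"y":0,"z":0,"rx":0,"ry":0,"rz":0,"fingers":10},
])

```text
time: 50.95
tool_pos: [0.4143, -0.3339, -0.0141]
orientation: [[0.912, 0.33, 0.244], [0.319, -0.944, 0.086], [0.259, -0.0, -0.966]]
force: [0.1, -0.5, -0.4]
finger_gap: 0.0214
finger_force: 30.0
```

```bash
python3 - <<'E'
from h import *
P=Plan();print(P.p,P.R.as_matrix().round(3).tolist(),P.o['force'],P.o['finger_gap'],P.o['finger_force'])
E
```

```text
[ 0.41429073 -0.33389104 -0.01409691] [[0.912, 0.33, 0.244], [0.319, -0.944, 0.086], [0.259, -0.0, -0.966]] [ 0.1088465  -0.53042964 -0.3805744 ] 0.02136302942310381 29.992161691188812
```

The pin is held. I'll lift it, align it to the base x direction and stop 15 mm short of the fork.

```bash
python3 - <<'E'
from h import *
A=np.array([.6014,-.1471,0]);u=np.array([np.cos(np.radians(9)),np.sin(np.radians(9)),0]);R=down(9.0,15)
P=Plan();q=P.p.copy();q[2]=.085;P.to(q,P.R,tag='lift');p=A-.116*u;p[2]=.085;P.to(p,R,tag='pre');p[2]=.0649;P.to(p,R,tag='lower');print(p)
E
```

```text
lift {'x': 25.6, 'y': -0.0, 'z': -95.7, 'rx': 0.0, 'ry': 0.0, 'rz': 0.0}
pre {'x': 119.9, 'y': -135.2, 'z': 32.2, 'rx': -2.7, 'ry': 0.0, 'rz': 9.9}
lower {'x': -5.2, 'y': -0.0, 'z': 19.4, 'rx': 0.0, 'ry': 0.0, 'rz': -0.0}
[ 0.48682815 -0.1652464   0.0649    ]
```

>>> apply_moves([
  {"x":4,"y":0,"z":-15,"rx":0,"ry":0,"rz":0,"fingers":10},
  {"x":11,"y":0,"z":-40,"rx":0,"ry":0,"rz":0,"fingers":10},
  {"x":18,"y":0,"z":-68,"rx":0,"ry":0,"rz":0,"fingers":10},
  {"x":24,"y":0,"z":-90,"rx":0,"ry":0,"rz":0,"fingers":10},
  {"x":25.6,"y":0,"z":-95.7,"rx":0,"ry":0,"rz":0,"fingers":10},
])

```text
time: 51.37
tool_pos: [0.4156, -0.3361, 0.0887]
orientation: [[0.911, 0.33, 0.247], [0.32, -0.944, 0.08], [0.26, 0.006, -0.966]]
force: [-0.8, -0.2, 0.2]
finger_gap: 0.0212
finger_force: 30.0
```

>>> apply_moves([
  {"x":20,"y":-22,"z":5.4,"rx":-0.5,"ry":0,"rz":1.7,"fingers":10},
  {"x":40,"y":-45,"z":10.7,"rx":-0.9,"ry":0,"rz":3.3,"fingers":10},
  {"x":60,"y":-67.6,"z":16.1,"rx":-1.3,"ry":0,"rz":5,"fingers":10},
  {"x":80,"y":-90,"z":21.5,"rx":-1.8,"ry":0,"rz":6.6,"fingers":10},
  {"x":100,"y":-113,"z":26.9,"rx":-2.2,"ry":0,"rz":8.2,"fingers":10},
])

```text
time: 51.78
tool_pos: [0.4745, -0.1915, 0.0839]
orientation: [[0.949, 0.185, 0.254], [0.178, -0.983, 0.049], [0.258, -0.001, -0.966]]
force: [0.3, -0.4, -0.3]
finger_gap: 0.0212
finger_force: 30.0
```

>>> apply_moves([
  {"x":0,"y":0,"z":0,"rx":0,"ry":0,"rz":0,"fingers":10},
  {"x":0,"y":0,"z":0,"rx":0,"ry":0,"rz":0,"fingers":10},
  {"x":0,"y":0,"z":0,"rx":0,"ry":0,"rz":0,"fingers":10},
  {"x":0,"y":0,"z":0,"rx":0,"ry":0,"rz":0,"fingers":10},
])

```text
time: 52.12
tool_pos: [0.4745, -0.1941, 0.0846]
orientation: [[0.949, 0.186, 0.254], [0.18, -0.982, 0.048], [0.259, 0.0, -0.966]]
force: [-0.1, -0.0, -1.3]
finger_gap: 0.0211
finger_force: 30.0
```

```bash
python3 - <<'E'
from h import *
A=np.array([.6014,-.1471,0]);u=np.array([np.cos(np.radians(9)),np.sin(np.radians(9)),0]);R=down(9.0,15)
P=Plan();print(P.p,P.o['finger_gap']);p=A-.116*u;p[2]=.0649;P.to(p,R,tag='pre')
E
```

```text
[ 0.47448148 -0.19407724  0.08459919] 0.021138095829265607
pre {'x': 11.8, 'y': -26.0, 'z': 23.6, 'rx': -0.4, 'ry': 0.0, 'rz': 1.7}
```

>>> apply_moves([
  {"x":2.5,"y":-6,"z":5,"rx":-0.1,"ry":0,"rz":0.4,"fingers":10},
  {"x":5,"y":-13,"z":11,"rx":-0.2,"ry":0,"rz":0.8,"fingers":10},
  {"x":8,"y":-20,"z":17,"rx":-0.3,"ry":0,"rz":1.2,"fingers":10},
  {"x":11,"y":-25,"z":22,"rx":-0.4,"ry":0,"rz":1.7,"fingers":10},
  {"x":11.8,"y":-26,"z":23.6,"rx":-0.4,"ry":0,"rz":1.7,"fingers":10},
])

```text
time: 52.53
tool_pos: [0.4866, -0.1626, 0.0638]
orientation: [[0.954, 0.157, 0.254], [0.151, -0.988, 0.043], [0.257, -0.003, -0.966]]
force: [-0.3, 0.3, -0.8]
finger_gap: 0.0215
finger_force: 30.0
```

>>> apply_moves([
  {"x":0,"y":0,"z":0,"rx":0,"ry":0,"rz":0,"fingers":10},
  {"x":0,"y":0,"z":0,"rx":0,"ry":0,"rz":0,"fingers":10},
  {"x":0,"y":0,"z":0,"rx":0,"ry":0,"rz":0,"fingers":10},
  {"x":0,"y":0,"z":0,"rx":0,"ry":0,"rz":0,"fingers":10},
  {"x":0,"y":0,"z":0,"rx":0,"ry":0,"rz":0,"fingers":10},
])

```text
time: 52.95
tool_pos: [0.4872, -0.1647, 0.0654]
orientation: [[0.954, 0.157, 0.256], [0.151, -0.988, 0.041], [0.259, -0.0, -0.966]]
force: [0.0, -0.8, -1.4]
finger_gap: 0.0214
finger_force: 30.0
```

```bash
python3 - <<'E'
from h import *
A=np.array([.6014,-.1471,0]);u=np.array([np.cos(np.radians(9)),np.sin(np.radians(9)),0]);R=down(9.0,15)
P=Plan();print(P.p,P.o['finger_gap']);p=A-.116*u;p[2]=.0649;P.to(p,R,tag='pre')
o=observe();c=calibration('wrist');im,d=grab_frame('wrist');Q=cloud(c,d);np.savez('w11.npz',im=im,d=d,**c)
s,sd=grab_frame('scene');np.savez('s11.npz',im=s,d=sd,**calibration('scene'))
E=np.array(calibration('scene')['extrinsics']);K=np.array(calibration('scene')['mtx']);x=E[:3,:3]@np.r_[A[:2],.084]+E[:3,3];x=K@x;x=(x/x[2])[:2];print(x)
a,b=int(x[0]),int(x[1]);cr=cv2.resize(s[b-35:b+35,a-45:a+45],(400,311),interpolation=cv2.INTER_CUBIC)
save('w11.png',np.hstack([cv2.resize(im,(400,311)),cr]),1)
E
```

```text
[ 0.4872061  -0.1646728   0.06543808] 0.021364905658802412
pre {'x': -0.6, 'y': 0.5, 'z': 0.4, 'rx': -0.0, 'ry': -0.0, 'rz': 0.0}
[230.4752185 202.4295296]
```

View pics/w11.png

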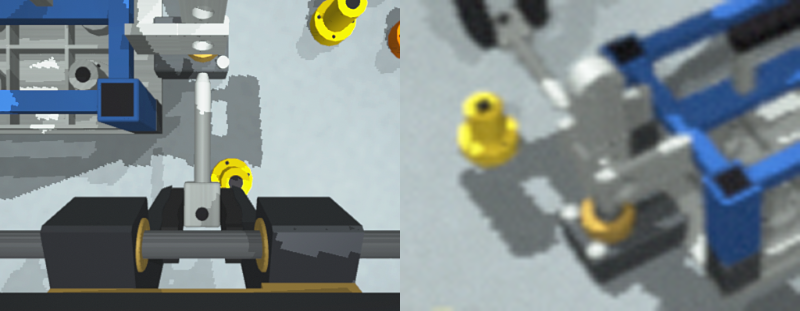

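The wrist panel (left) shows the pin shank at column 203, in line with the screw head at (203,42). The fork plate lies ahead of the tip (203,75), the corner post is at (118,100) and clear, and the yellow hub is clear below. A quick depth check of shank against screw and fork comes next.

```bash
python3 - <<'E'
from h import *
t=np.load('w11.npz');Q=cloud(t,t['d']);Z=Q[...,2]
b=Ro.from_euler('z',-BY,degrees=True).apply((Q-B0).reshape(-1,3)).reshape(Q.shape)*1e3
x,y,z=b[...,0],b[...,1],b[...,2]
for lo,hi in((-95,-80),(-80,-65),(-65,-52)):
    m=(x>lo)&(x<hi)&(abs(y+145)<9)&(z>70)&(z<95);print('shank',lo,m.sum(),'y',((np.percentile(y[m],2)+np.percentile(y[m],98))/2).round(1),'top z',np.percentile(z[m],95).round(1))
m=(abs(x)<12)&(abs(y+145)<20)&(z>100)&(z<170);print('head',m.sum(),'y',np.percentile(y[m],[2,98]).round(1),'x',np.percentile(x[m],[2,98]).round(1))
m=(x<-15)&(x>-32)&(abs(y+145)<30)&(z>90)&(z<105);print('fork plate',m.sum(),'y',np.percentile(y[m],[1,99]).round(1),'x',np.percentile(x[m],[1,99]).round(1),'z',np.median(z[m]))
m=(abs(y+145)<6)&(z>75)&(z<92)&(x<-35);print('tip x',np.percentile(x[m],99.5))
E
```

```text
shank -95 668 y -144.8 top z 89.2
shank -80 670 y -144.8 top z 89.2
shank -65 579 y -144.8 top z 89.2Traceback (most recent call last):
  File "<stdin>", line 7, in <module>
    return _quantile_unchecked(
        a, q, axis, out, overwrite_input, method, keepdims, weights)
    return _ureduce(a,
                    func=_quantile_ureduce_func,
    ...<5 lines>...
                    overwrite_input=overwrite_input,
                    method=method)
    r = func(a, **kwargs)
    result = _quantile(arr,
                       quantiles=q,
    ...<2 lines>...
                       out=out,
                       weights=wgt)
    slices_having_nans = np.isnan(arr[-1, ...])
                                  ~~~^^^^^^^^^
IndexError: index -1 is out of bounds for axis 0 with size 0
```

The shank is level at 84.2 mm, y = -144.8 and parallel to x. I'll insert along base x (x = 0.966 d, z = 0.259 d) in slow steps with force checks.

>>> apply_moves([
  {"x":3.9,"y":0.3,"z":1.2,"rx":0,"ry":0,"rz":0,"fingers":10},
  {"x":7.7,"y":0.3,"z":2.2,"rx":0,"ry":0,"rz":0,"fingers":10},
  {"x":11.6,"y":0.3,"z":3.2,"rx":0,"ry":0,"rz":0,"fingers":10},
  {"x":15.5,"y":0.3,"z":4.3,"rx":0,"ry":0,"rz":0,"fingers":10},
  {"x":19.3,"y":0.3,"z":5.3,"rx":0,"ry":0,"rz":0,"fingers":10},
])

```text
time: 53.47
tool_pos: [0.5074, -0.1614, 0.065]
orientation: [[0.954, 0.157, 0.256], [0.152, -0.988, 0.042], [0.259, -0.001, -0.966]]
force: [-0.5, -0.5, -1.0]
finger_gap: 0.0216
finger_force: 30.0
```

>>> apply_moves([
  {"x":1.9,"y":0,"z":0.5,"rx":0,"ry":0,"rz":0,"fingers":10},
  {"x":3.9,"y":0,"z":1,"rx":0,"ry":0,"rz":0,"fingers":10},
  {"x":5.8,"y":0,"z":1.6,"rx":0,"ry":0,"rz":0,"fingers":10},
  {"x":7.7,"y":0,"z":2.1,"rx":0,"ry":0,"rz":0,"fingers":10},
  {"x":9.7,"y":0,"z":2.6,"rx":0,"ry":0,"rz":0,"fingers":10},
])

```text
time: 53.88
tool_pos: [0.5169, -0.1598, 0.0649]
orientation: [[0.954, 0.157, 0.255], [0.151, -0.988, 0.042], [0.259, -0.001, -0.966]]
force: [0.4, -0.9, -0.4]
finger_gap: 0.0216
finger_force: 30.0
```

Through the first plate with no force. Continuing.

>>> apply_moves([
  {"x":1.9,"y":0,"z":0.5,"rx":0,"ry":0,"rz":0,"fingers":10},
  {"x":3.9,"y":0,"z":1,"rx":0,"ry":0,"rz":0,"fingers":10},
  {"x":5.8,"y":0,"z":1.6,"rx":0,"ry":0,"rz":0,"fingers":10},
  {"x":7.7,"y":0,"z":2.1,"rx":0,"ry":0,"rz":0,"fingers":10},
  {"x":9.7,"y":0,"z":2.6,"rx":0,"ry":0,"rz":0,"fingers":10},
])

```text
time: 54.3
tool_pos: [0.5269, -0.1583, 0.065]
orientation: [[0.954, 0.157, 0.255], [0.152, -0.988, 0.041], [0.259, -0.001, -0.966]]
force: [-0.7, 0.3, -0.7]
finger_gap: 0.0219
finger_force: 30.0
```

>>> apply_moves([
  {"x":1.9,"y":0,"z":0.5,"rx":0,"ry":0,"rz":0,"fingers":10},
  {"x":3.9,"y":0,"z":1,"rx":0,"ry":0,"rz":0,"fingers":10},
  {"x":5.8,"y":0,"z":1.6,"rx":0,"ry":0,"rz":0,"fingers":10},
  {"x":7.7,"y":0,"z":2.1,"rx":0,"ry":0,"rz":0,"fingers":10},
  {"x":9.7,"y":0,"z":2.6,"rx":0,"ry":0,"rz":0,"fingers":10},
])

```text
time: 54.72
tool_pos: [0.5368, -0.1567, 0.065]
orientation: [[0.954, 0.157, 0.255], [0.151, -0.988, 0.042], [0.259, -0.001, -0.966]]
force: [-0.7, 0.0, -0.5]
finger_gap: 0.021
finger_force: 30.0
```

>>> apply_moves([
  {"x":1.9,"y":0,"z":0.5,"rx":0,"ry":0,"rz":0,"fingers":10},
  {"x":3.9,"y":0,"z":1,"rx":0,"ry":0,"rz":0,"fingers":10},
  {"x":5.8,"y":0,"z":1.6,"rx":0,"ry":0,"rz":0,"fingers":10},
  {"x":7.7,"y":0,"z":2.1,"rx":0,"ry":0,"rz":0,"fingers":10},
  {"x":9.7,"y":0,"z":2.6,"rx":0,"ry":0,"rz":0,"fingers":10},
])

```text
time: 55.13
tool_pos: [0.5467, -0.1551, 0.065]
orientation: [[0.954, 0.157, 0.255], [0.151, -0.988, 0.042], [0.259, -0.001, -0.966]]
force: [0.3, -0.1, -0.4]
finger_gap: 0.0215
finger_force: 30.0
```

>>> apply_moves([
  {"x":1.9,"y":0,"z":0.5,"rx":0,"ry":0,"rz":0,"fingers":10},
  {"x":3.9,"y":0,"z":1,"rx":0,"ry":0,"rz":0,"fingers":10},
  {"x":5.8,"y":0,"z":1.6,"rx":0,"ry":0,"rz":0,"fingers":10},
  {"x":7.7,"y":0,"z":2.1,"rx":0,"ry":0,"rz":0,"fingers":10},
  {"x":9.7,"y":0,"z":2.6,"rx":0,"ry":0,"rz":0,"fingers":10},
])

```text
time: 55.55
tool_pos: [0.5567, -0.1535, 0.065]
orientation: [[0.954, 0.157, 0.255], [0.151, -0.988, 0.042], [0.259, -0.001, -0.966]]
force: [0.7, -0.0, -0.6]
finger_gap: 0.0215
finger_force: 30.0
```

>>> apply_moves([
  {"x":1.4,"y":0,"z":0.4,"rx":0,"ry":0,"rz":0,"fingers":10},
  {"x":2.8,"y":0,"z":0.8,"rx":0,"ry":0,"rz":0,"fingers":10},
  {"x":4.2,"y":0,"z":1.1,"rx":0,"ry":0,"rz":0,"fingers":10},
  {"x":5.6,"y":0,"z":1.5,"rx":0,"ry":0,"rz":0,"fingers":10},
  {"x":6.8,"y":0,"z":1.8,"rx":0,"ry":0,"rz":0,"fingers":10},
])

```text
time: 55.97
tool_pos: [0.5635, -0.1524, 0.0651]
orientation: [[0.954, 0.157, 0.255], [0.152, -0.988, 0.041], [0.259, -0.001, -0.966]]
force: [-0.0, -1.3, -0.4]
finger_gap: 0.0215
finger_force: 30.0
```

>>> apply_moves([
  {"x":0.6,"y":0,"z":0.15,"rx":0,"ry":0,"rz":0,"fingers":10},
  {"x":1.2,"y":0,"z":0.3,"rx":0,"ry":0,"rz":0,"fingers":10},
  {"x":1.8,"y":0,"z":0.5,"rx":0,"ry":0,"rz":0,"fingers":10},
  {"x":2.4,"y":0,"z":0.6,"rx":0,"ry":0,"rz":0,"fingers":10},
  {"x":2.9,"y":0,"z":0.8,"rx":0,"ry":0,"rz":0,"fingers":10},
])

```text
time: 56.38
tool_pos: [0.5664, -0.152, 0.0651]
orientation: [[0.954, 0.157, 0.255], [0.151, -0.988, 0.041], [0.259, -0.001, -0.966]]
force: [0.6, 1.0, -1.1]
finger_gap: 0.0216
finger_force: 30.0
```

>>> apply_moves([
  {"x":0.4,"y":0,"z":0.1,"rx":0,"ry":0,"rz":0,"fingers":10},
  {"x":0.8,"y":0,"z":0.2,"rx":0,"ry":0,"rz":0,"fingers":10},
  {"x":1.2,"y":0,"z":0.3,"rx":0,"ry":0,"rz":0,"fingers":10},
  {"x":1.5,"y":0,"z":0.4,"rx":0,"ry":0,"rz":0,"fingers":10},
])

```text
time: 56.72
tool_pos: [0.5675, -0.1518, 0.0649]
orientation: [[0.954, 0.157, 0.255], [0.152, -0.988, 0.042], [0.258, -0.001, -0.966]]
force: [-3.6, -1.8, 0.4]
finger_gap: 0.0216
finger_force: 30.0
```

```bash
python3 - <<'E'
from h import *
P=Plan();print(P.p,P.o['force'],inv(P.p))
c=calibration('wrist');im,d=grab_frame('wrist');Q=cloud(c,d)
b=Ro.from_euler('z',-BY,degrees=True).apply((Q-B0).reshape(-1,3)).reshape(Q.shape)*1e3;x,y,z=b[...,0],b[...,1],b[...,2]
m=(d>0)&(abs(y+145)<8)&(z>80)&(z<94)&(x<-20)&(x>-60)
for a in range(-60,-20,2):
    k=m&(x>=a)&(x<a+2)
    if k.sum()>3: print(a,k.sum(),np.median(z[k]).round(1))
E
```

```text
[ 0.56751472 -0.15178414  0.06487015] [-3.57856465 -1.84699166  0.44911875] [ -35.71511841 -143.76707147    0.        ]
-54 5 87.1
-52 138 87.9
-50 153 88.0
-48 141 88.0
-46 141 88.1
-44 143 88.2
-42 148 88.1
-40 149 88.1
-38 134 88.0
-36 150 87.9
-34 151 88.1
-32 138 88.2
-30 141 87.9
-28 27 88.1
-22 72 89.0
```

The tab is against the fork: 3.6 N, tab spanning x ≈ -53 to -27. I'll open slightly, withdraw along the tool axis and look.

>>> apply_moves([
  {"x":0,"y":0,"z":0,"rx":0,"ry":0,"rz":0,"fingers":29},
  {"x":0,"y":0,"z":0,"rx":0,"ry":0,"rz":0,"fingers":29},
  {"x":0,"y":0,"z":0,"rx":0,"ry":0,"rz":0,"fingers":29},
  {"x":0,"y":0,"z":0,"rx":0,"ry":0,"rz":0,"fingers":29},
])

```text
time: 57.1
tool_pos: [0.5682, -0.1518, 0.0652]
orientation: [[0.954, 0.157, 0.256], [0.151, -0.988, 0.041], [0.259, -0.001, -0.966]]
force: [-0.6, 0.4, -0.6]
finger_gap: 0.0289
finger_force: 0.0
```

>>> apply_moves([
  {"x":0,"y":0,"z":-5,"rx":0,"ry":0,"rz":0,"fingers":29},
  {"x":0,"y":0,"z":-15,"rx":0,"ry":0,"rz":0,"fingers":29},
  {"x":0,"y":0,"z":-30,"rx":0,"ry":0,"rz":0,"fingers":29},
  {"x":0,"y":0,"z":-50,"rx":0,"ry":0,"rz":0,"fingers":29},
  {"x":0,"y":0,"z":-75,"rx":0,"ry":0,"rz":0,"fingers":29},
])

```text
time: 57.52
tool_pos: [0.5478, -0.1544, 0.1379]
orientation: [[0.954, 0.157, 0.254], [0.151, -0.988, 0.042], [0.257, -0.002, -0.966]]
force: [1.1, -0.5, -1.0]
finger_gap: 0.0291
finger_force: 0.0
```

>>> apply_moves([
  {"x":-10,"y":0,"z":-30,"rx":0,"ry":0,"rz":0,"fingers":29},
  {"x":-20,"y":0,"z":-45,"rx":0,"ry":0,"rz":0,"fingers":29},
  {"x":-25,"y":0,"z":-50,"rx":0,"ry":0,"rz":0,"fingers":29},
  {"x":-25,"y":0,"z":-50,"rx":0,"ry":0,"rz":0,"fingers":29},
  {"x":-25,"y":0,"z":-50,"rx":0,"ry":0,"rz":0,"fingers":29},
])

```text
time: 57.93
tool_pos: [0.512, -0.1608, 0.1793]
orientation: [[0.954, 0.156, 0.256], [0.151, -0.988, 0.041], [0.259, -0.001, -0.966]]
force: [0.5, -0.9, -0.9]
finger_gap: 0.0289
finger_force: 0.0
```

>>> apply_moves([
  {"x":0,"y":0,"z":0,"rx":0,"ry":0,"rz":0,"fingers":29},
  {"x":0,"y":0,"z":0,"rx":0,"ry":0,"rz":0,"fingers":29},
  {"x":0,"y":0,"z":0,"rx":0,"ry":0,"rz":0,"fingers":29},
  {"x":0,"y":0,"z":0,"rx":0,"ry":0,"rz":0,"fingers":29},
  {"x":0,"y":0,"z":0,"rx":0,"ry":0,"rz":0,"fingers":29},
])

```text
time: 58.35
tool_pos: [0.5121, -0.1605, 0.1787]
orientation: [[0.954, 0.157, 0.255], [0.152, -0.988, 0.042], [0.258, -0.002, -0.966]]
force: [-0.1, -0.3, -1.4]
finger_gap: 0.029
finger_force: 0.0
```

```bash
python3 - <<'E'
from h import *
o=observe();print(o['time'],o['tool_pos'],o['force'],o['finger_gap'])
c=calibration('wrist');im,d=grab_frame('wrist');Q=cloud(c,d)
b=Ro.from_euler('z',-BY,degrees=True).apply((Q-B0).reshape(-1,3)).reshape(Q.shape)*1e3;x,y,z=b[...,0],b[...,1],b[...,2]
m=(d>0)&(abs(y+145)<14)&(z>76)&(z<94)&(x<-26)&(x>-70);print('tab',m.sum(),np.percentile(x[m],[1,99]).round(1),np.percentile(y[m],[1,99]).round(1),np.median(z[m]).round(1))
m=(d>0)&(abs(y+145)<9)&(z>74)&(z<94)&(x>26.5)&(x<60);print('tip',m.sum(),np.percentile(x[m],[1,99]).round(1) if m.sum() else '',np.median(y[m]) if m.sum() else '',np.median(z[m]) if m.sum() else '')
m=(abs(z-137)<6)&(im.max(2)<90)&(np.hypot(x,y)<80);print('handle',np.median(x[m]),np.median(z[m]))
s,sd=grab_frame('scene');cr=cv2.resize(s[150:255,190:330],(400,300),interpolation=cv2.INTER_CUBIC)
save('fin.png',np.hstack([cv2.resize(im,(400,300)),cr]),1)
E
```

```text
58.35 [ 0.51213503 -0.16047244  0.17873542] [-0.06317846 -0.30843652 -1.39566125] 0.029010532933409865
tab 909 [-52.5 -26.3] [-157.1 -133.2] 86.0
tip 15 [35.1 37.4] -143.74252064296363 83.95794951384285
handle -1.904471105462835 136.7574291469776
```

View pics/fin.png

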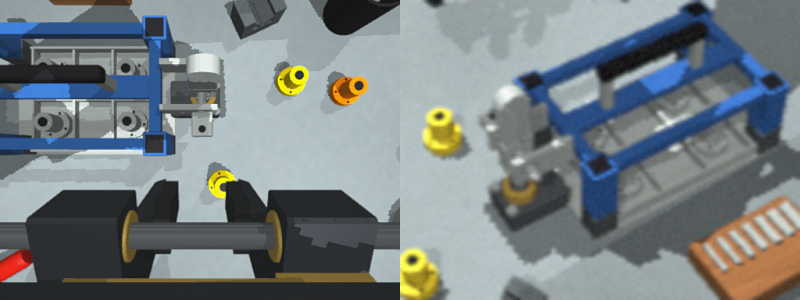

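The final view shows the pin through the fork and screw: tab at (203,125) against the plate, x from -52.5 to -26.3, tip about +37 mm out the far side. The frame is seated over the four hubs and the gripper is clear. Handing in.

```bash
python3 -c "
from h import *
print(finish_job())"
```

```text
the job is handed in; nothing more can be done
None
```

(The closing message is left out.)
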